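# Put the prep bowls away in their caddy

### The job

Put the prep bowls away: slide the keeper of the bowl caddy fully open, lift off the salt shaker that was left on the caddy's round seat and stand it upright on the cork trivet, then set the largest bowl down inside the round lip of the seat and nest the other bowls in it one inside the next, in order of size, all upright and fully down. Last, slide the keeper fully home over the nest. Leave the tea glass and the espresso cup as they stand.

Things in the scene. Friction and masses are not known exactly. Their poses are not given: they have to be found in the camera images.
- bowl1: largest bowl, blue, always present. All bowls have one form: round, no handle, 58 mm high, floor 10 mm thick, wall 8 mm thick; outside upright from 30 mm above the underside to the rim, below that narrowing to a foot 12 mm smaller in radius. Outer rim radius 80 mm, about 0.18 kg. Origin at the centre of the underside, z up. Can be pinched across the wall at the rim from above
- bowl2: second bowl, green, form as bowl1, outer rim radius 65 mm, about 0.14 kg; may be absent. Origin at the centre of the underside, z up. Nested, each bowl stands on the floor of the next larger one present, its rim 10 mm higher than that one's, with 7 mm of room all round between neighbours in the series
- bowl3: third bowl, yellow, form as bowl1, outer rim radius 50 mm, about 0.10 kg; may be absent. Origin at the centre of the underside, z up
- bowl4: smallest bowl, white, form as bowl1, outer rim radius 35 mm, about 0.06 kg; may be absent. Origin at the centre of the underside, z up
- salt_shaker: salt shaker, glass with a grey domed top, 44 mm across, 90 mm high, about 0.2 kg; at the start it stands on the seat of the caddy. Origin at the centre of the underside, z up
- trivet: round cork trivet, 76 mm across, 6 mm thick, fixed in front of the caddy. Origin at the centre of the underside; its top is 6 mm higher
- caddy: bowl caddy, fixed: wooden base 208 x 256 mm and 10 mm thick, with a round seat inside a low lip (inner radius 75 mm, 5 mm high, 4 mm wide). The rail of the keeper runs along the caddy's y at x = +105 mm (the back). Origin under the centre of the seat at worktop height; x to the back, y to the left as seen from the robot, z up
- seat (a point): centre of the round seat, on the top of the caddy's base (10 mm above the worktop), where the underside of the largest bowl stands; axes as the caddy's
- keeper (a joint): travel of the sliding keeper along its rail, m: 0 = home, its arm over the middle of the seat; 0.12 = fully open, at the caddy's left (+y); a stop at each end. About 1.5 N of friction; stays where it is left. A steel post with a flat arm, 24 mm wide, reaching forward over the seat, underside 114 mm above the worktop (a full nest is up to 98 mm high), and a red grip on top
- keeper_grip (a point): middle of the keeper's red upright grip, 145 mm above the worktop; the grip is 14 mm wide along the rail, 32 mm across it and 40 mm high (120 to 160 mm above the worktop); moves with the keeper; axes as the caddy's
- tea_glass: small clear tea glass, 49 mm across, 62 mm high, loose bystander at the back. Origin at the centre of the underside
- espresso_cup: green and white espresso cup with a handle, 64 x 89 x 48 mm, loose bystander on the right. Origin at the underside
There are look-alikes about, which are no part of the job. What is shaped like the bowl2 but purple is not meant.

How it is judged:
By the outcome, as a careful person would: the job done as asked, in the order asked, and still so for the second after the job is handed in, with the robot touching nothing.
Of bowl2, bowl3, bowl4 only 2 to 3 are there at a start; the rules pass over those that are not, and their reading is None.
At some moment in a run one of bowl2, bowl3, bowl4 may be knocked a few centimetres aside while the robot is not near it.
It also fails if it takes over 208 s, if anything falls off the work surface, if the arm or the gripper's body presses on something with over 40 N, if the wrist force passes 120 N, or if a joint passes its speed limit or range.

### The arm

A 7-joint arm with a two-finger parallel gripper is mounted at the origin on a cart in front of the work surface, level with it; the furniture and walls round the work are solid. World frame = base frame: x ahead of the robot, y to its left, z up, the work surface at z = 0. Lengths are in m, angles in rad, forces in N, time in s.
With the tool pointing down it reaches from about 0.35 to 0.9 m from the base axis. Payload 19.9 kg.
Tool frame: the origin (TCP) lies midway between the tips of the shut fingers; the grasp point (between the pads) lies 19 mm behind it; z points along the fingers, y is the direction in which the jaws open and shut (so a half turn about z gives the same grasp; the last joint's range is limited). The gripper opens to 85 mm and grips with 20 to 120 N. Pads are 22 mm wide; open, the fingers measure 114 mm over their backs; the gripper's body (76 mm by 85 mm) begins 54 mm behind the grasp point. The pads swing forward as they close: fully open they stand 13 mm farther back than shut.
Start: joints at [-1.212, 0.417, -0.01, 1.614, 0.005, 1.111, -0.053], TCP at [0.244, 0.575, 0.195] pointing down, gripper open.
Joint ranges: [-2.81, 2.81], [-0.39, 2.02], [-1.27, 1.25], [0.06, 2.57], [-1.19, 4.33], [0.19, 2], [-2.82, 2.82]. Speed limits (rad/s): [1.89, 1.89, 2.39, 2.39, 3.01, 3.01, 3.01].

### API

Orientations are given as [roll, pitch, yaw] about the fixed x, y, z axes, in that order (R = Rz(yaw) Ry(pitch) Rx(roll)).
In Python, from station import env, imaging, sign_off gives the robot as it stands.
- The arm moves only by the shell command python3 -m handwheel 'ROWS' [FORCE]. ROWS is JSON, one flat list of numbers, 7 for each row, row after row: the shift along the tool's x, y, z in mm, then the turn, a rotation vector about the tool's x, y, z in degrees, then the closure, from 0 (fully open) to 1 (shut). In form: [tx, ty, tz, ax, ay, az, gripper, tx, ty, tz, ax, ay, az, gripper, ...]. A call has 1 to 20 rows; each row shifts and turns the pose as measured when the row begins, along the tool's axes as they then stand; what a row does not reach is not made up. A row lasts 1/8 s, in which the tool goes at most 62.5 mm and 10.7 degrees, less where a joint would pass 70% of its speed; a pose out of reach is approached as far as the arm can. A call is refused whole if a number of a shift passes 62.5 or a number of a turn 10.7, either way. A call with a gripper value outside its range is refused whole. The fingers move at their own pace and stop on an object; FORCE is the grip in N (left out, the last holds). Time passes only in rows, so rows that do not move let the fingers close. It gives the time, the measured TCP pose, the force and the opening at its end, in the units of the state.
- env.sense(): the state, without advancing time (a new reading comes with each control period).
- imaging.camera(name): name is "scene" or "top" or "wrist"; returns a dict with "image" (420x560x3 uint8, red, green, blue), "fov_y" (degrees; the focal length in pixels is half the picture's height over the tangent of half this angle, whatever the lens; pixels are square), "cx", "cy" (the principal point, pixels), "T" (4x4, takes a point from camera to world coordinates); the wrist camera has in their place "T_tool_cam" (4x4, takes a point from camera to tool coordinates, whose origin is the TCP and whose axes are the flange's). Camera axes: x right, y down, z forward; pixel columns grow to the right and rows downward; lengths in m; the calibration is good to about 2 mm. A picture is of the moment at which its call begins: read the wrist's pose just before it. There is no depth.
- sign_off(): hands the job in, once; it reports no verdict.
The state is a dict: "time": time; "joint_positions": joint angles; "qd": joint speeds; "joint_torque": joint torques, N m; "eef_pos": TCP position; "tcp_rot": TCP orientation; "wrist_force": force on the tool from outside, world axes, zero at the start; "torque": the same for the moment, N m; "width": opening from 0.0 (shut) to 1.0 (fully open).
Only numpy, scipy, OpenCV 4.12 (cv2) and the standard library are available. Lean on these libraries where they do the work, as an engineer would, in place of code of your own. Each camera call takes 0.05 s, during which the arm holds its last target.

## Working session

There is one attempt and no reset: what is moved stays moved. The work goes in short steps, Python scripts to look and compute and a shell command to move; the robot and the scene stay as the last step left them, time stands still between calls to the robot, and variables do not carry over. Pictures are saved under pics/ and viewed, and the job is handed in when it is done.

```bash
ls; mkdir -p pics; python3 - <<'E'
from station import env, imaging
import cv2
s=env.sense()
for k in s: print(k,s[k])
for n in ["scene","top","wrist"]:
    c=imaging.camera(n); cv2.imwrite(f"pics/{n}0.png",c["image"][:,:,::-1])
    print(n,{k:c[k] for k in c if k!="image"})
E
```

```text
pics
time 0.0
joint_positions [-1.2115168   0.41798794 -0.01027402  1.61417497  0.00470616  1.11065188
 -0.0529985 ]
qd [-0.00084412  0.00053232  0.00115146 -0.00072222  0.00084513 -0.00032117
 -0.00060173]
joint_torque [ 9.99671065e-04 -8.64479828e+01  6.79919869e-01 -4.34887791e+01
  1.91802252e-02  7.68968719e-03 -4.69141628e-05]
eef_pos [0.24371793 0.5751125  0.19445137]
tcp_rot [-3.14039843e+00  1.07176496e-04  2.74079919e+00]
wrist_force [ 0.36917379  0.18795187 -0.66551716]
torque [-0.06812872 -0.01874889  0.03948237]
width 1.001699621468264
scene {'fov_y': 48.13886491590528, 'cx': 276.18866706959807, 'cy': 201.63771733198024, 'T': array([[ 0.8869776 , -0.34628016,  0.30554998,  0.17726117],
       [-0.46173941, -0.65320972,  0.60009481, -0.85002895],
       [-0.00821271, -0.67335512, -0.73927358,  1.07223892],
       [ 0.        ,  0.        ,  0.        ,  1.        ]])}
top {'fov_y': 54.32934865450205, 'cx': 275.568040987733, 'cy': 203.77574489987546, 'T': array([[-0.0081508 , -0.99087008,  0.13457357,  0.41585567],
       [-0.99995541,  0.00743483, -0.00582203, -0.07763152],
       [ 0.00476834, -0.13461502, -0.9908865 ,  1.25502314],
       [ 0.        ,  0.        ,  0.        ,  1.        ]])}
wrist {'fov_y': 58.07763245701603, 'cx': 282.3982949820069, 'cy': 207.26793639688884, 'T_tool_cam': array([[-3.38818036e-04, -9.55763586e-01, -2.94135773e-01,
         7.48335095e-02],
       [ 9.99999545e-01, -6.13882188e-05, -9.52435177e-04,
        -8.57150624e-04],
       [ 8.92246389e-04, -2.94135962e-01,  9.55763171e-01,
        -1.78966555e-01],
       [ 0.00000000e+00,  0.00000000e+00,  0.00000000e+00,
         1.00000000e+00]])}
```

View pics/scene0.png

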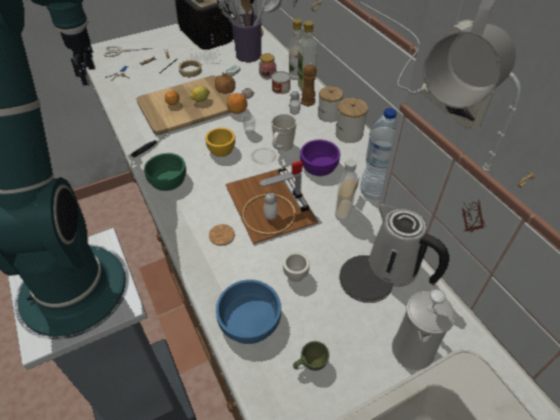

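View pics/top0.png

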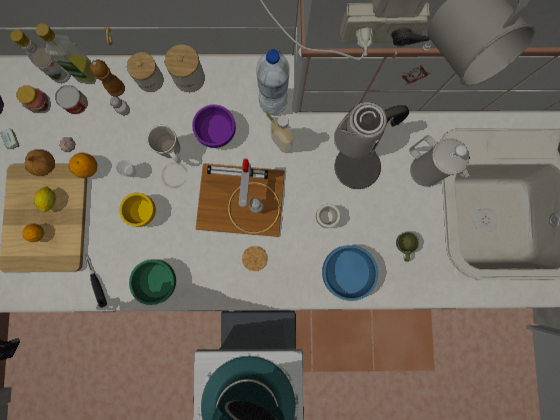

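View pics/wrist0.png

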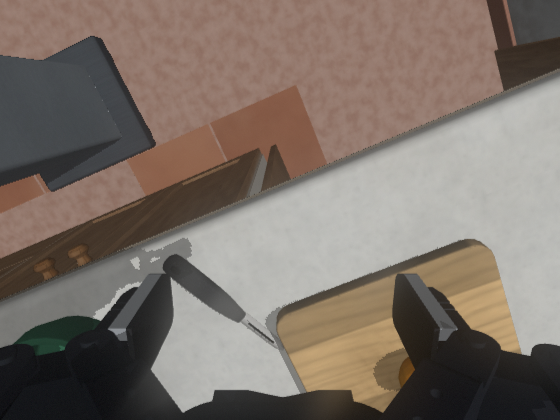

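```bash
cat > h.py <<'E'
from station import env, imaging
import cv2, numpy as np
from scipy.spatial.transform import Rotation as R
def state():
    s=env.sense(); Rm=R.from_euler('xyz',s['tcp_rot']).as_matrix(); return s,np.array(s['eef_pos']),Rm
def cam(n):
    s,p,Rm=state(); c=imaging.camera(n)
    if n=="wrist":
        T=np.eye(4);T[:3,:3]=Rm;T[:3,3]=p;c["T"]=T@c["T_tool_cam"]
    c["f"]=c["image"].shape[0]/2/np.tan(np.radians(c["fov_y"]/2)); return c
def save(c,name,box=None,k=1):
    im=c["image"][:,:,::-1]
    if box: x0,y0,x1,y1=box; im=im[y0:y1,x0:x1]
    if k!=1: im=cv2.resize(im,None,fx=k,fy=k,interpolation=cv2.INTER_CUBIC)
    cv2.imwrite("pics/"+name,im)
def ray(c,u,v,z):
    d=c["T"][:3,:3]@np.array([(u-c["cx"])/c["f"],(v-c["cy"])/c["f"],1.]); o=c["T"][:3,3]
    return o+d*(z-o[2])/d[2]
def proj(c,P):
    q=np.linalg.inv(c["T"])@np.append(P,1); return q[:2]/q[2]*c["f"]+[c["cx"],c["cy"]]
def circ(c,pts,z):
    "fit circle to pixels on plane z"
    P=np.array([ray(c,u,v,z)[:2] for u,v in pts]); A=np.c_[2*P,np.ones(len(P))]
    s=np.linalg.lstsq(A,(P**2).sum(1),rcond=None)[0]; return s[:2],np.sqrt(s[2]+s[0]**2+s[1]**2)
def togo(P,yaw=None,rpy=None):
    s,p,Rm=state(); d=Rm.T@(np.array(P)-p)*1000
    r=rpy if rpy is not None else [np.pi,0,yaw if yaw is not None else s['tcp_rot'][2]]
    rv=R.from_matrix(Rm.T@R.from_euler('xyz',r).as_matrix()).as_rotvec(degrees=True)
    print("now",p.round(4),np.degrees(s['tcp_rot']).round(2),"shift mm",d.round(1),"turn",rv.round(2),"t",round(s['time'],2),"F",np.round(s['wrist_force'],1),"w",round(s['width'],3))
E
python3 - <<'E'
from h import *
c=cam("top")
for n,u,v,z in [("blue",350,272,.058),("green",152,282,.058),("yellow",137,209,.058),("white",328,215,.058),("trivet",255,258,.006),("seat",254,208,.015),("grip",246,166,.16),("shaker",257,205,.09),("tea",174,175,.06),("esp",407,241,.04)]:
    print(n,ray(c,u,v,z).round(3))
save(c,"t1a.png",(185,140,415,305),3.4)
save(c,"t1b.png",(100,110,250,310),3)
c=cam("scene"); save(c,"s1a.png",(200,130,360,330),3)
E
```

```text
blue [ 0.378 -0.298  0.058]
green [0.354 0.272 0.058]
yellow [0.566 0.323 0.058]
white [ 0.544 -0.239  0.058]
trivet [ 0.42  -0.021  0.006]
seat [ 0.572 -0.019  0.015]
grip [ 0.669 -0.004  0.16 ]
shaker [ 0.571 -0.031  0.09 ]
tea [0.667 0.216 0.06 ]
esp [ 0.467 -0.473  0.04 ]
```

View pics/t1a.png

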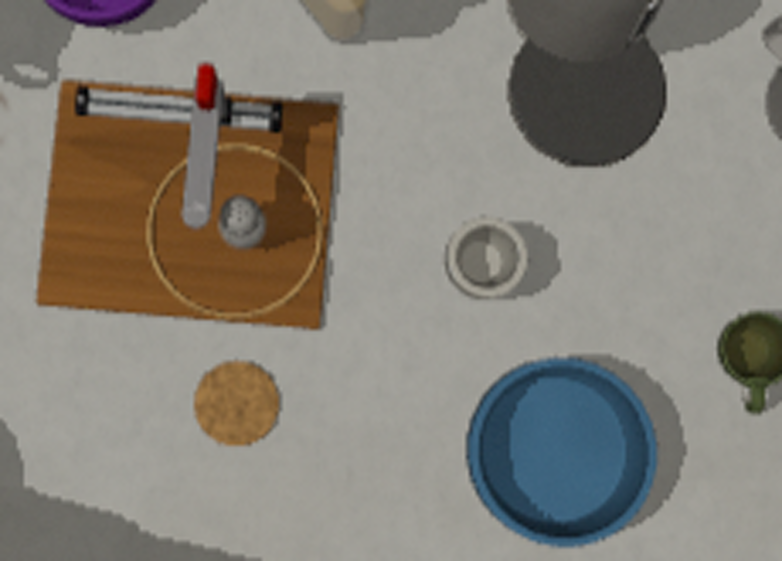

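View pics/t1b.png

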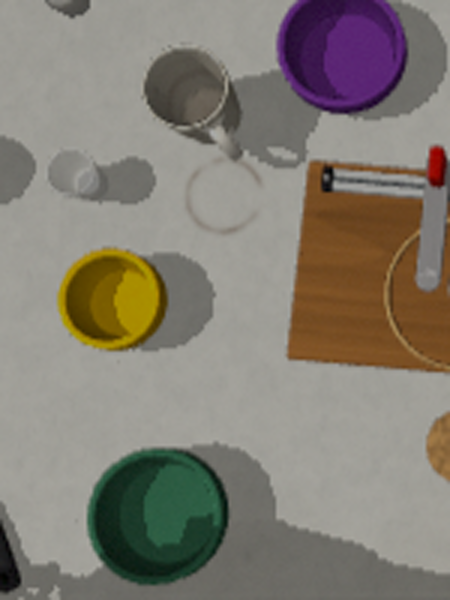

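View pics/s1a.png

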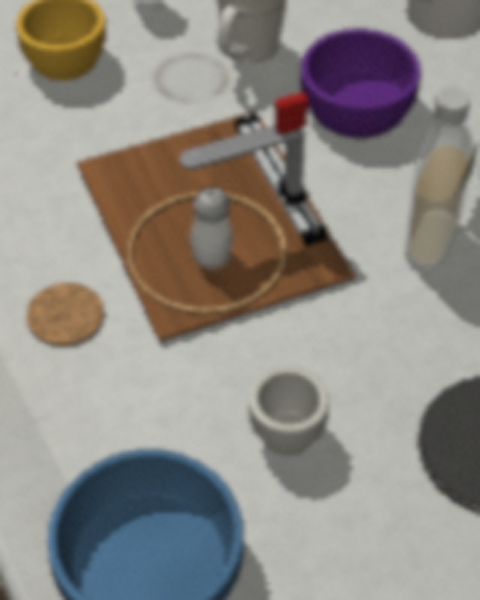

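```bash
python3 - <<'E'
from h import *
togo([0.244,0.575,0.35],np.radians(176.5))
E
```

```text
now [0.2438 0.5753 0.1948] [-179.97    0.    157.04] shift mm [  -0.3   -0.3 -155.2] turn [ -0.03  -0.   -19.46] t 0.25 F [ 0.2 -0.2 -0.8] w 0.999
```

```bash
python3 -m handwheel '[0,0,-55,0,0,-6.5,0, 0,0,-55,0,0,-6.5,0, 0,0,-45,0,0,-6.5,0, 0,0,0,0,0,0,0]' 40; python3 -c "
from h import *
togo([0.50,-0.02,0.35],np.radians(176.5))"
```

```text
time: 0.75
eef_pos: [0.2435, 0.5748, 0.3536]
tcp_rot: [-3.139, -0.001, 3.092]
wrist_force: [0.2, 0.1, -1.0]
width: 0.998
now [0.2435 0.5748 0.3536] [-1.7984e+02 -4.0000e-02  1.7717e+02] shift mm [-285.5 -581.4    5. ] turn [-0.16 -0.04  0.67] t 0.75 F [ 0.2  0.1 -1. ] w 0.998
```

```bash
python3 -m handwheel '[-22,-45,0,0,0,0,0,-22,-45,0,0,0,0,0,-22,-45,0,0,0,0,0,-22,-45,0,0,0,0,0,-22,-45,0,0,0,0,0,-22,-45,0,0,0,0,0,-22,-45,0,0,0,0,0,-22,-45,0,0,0,0,0,-22,-45,0,0,0,0,0,-22,-45,0,0,0,0,0,-22,-45,0,0,0,0,0,-22,-45,0,0,0,0,0,-22,-41,0,0,0,0,0,0,0,0,0,0,0,0]'; python3 -c "
from h import *
togo([0.50,-0.02,0.35],np.radians(176.5))
c=cam('wrist');save(c,'w1.png',None,1.4)
c=cam('top');save(c,'t2.png',None,1.4)"
```

```text
time: 2.5
eef_pos: [0.5011, -0.0426, 0.3455]
tcp_rot: [-3.132, -0.009, 3.081]
wrist_force: [0.0, 0.5, -0.9]
width: 1.004
now [ 0.5011 -0.0426  0.3455] [-179.47   -0.52  176.53] shift mm [ 2.5 22.4 -4.6] turn [-0.53 -0.51  0.03] t 2.5 F [ 0.   0.5 -0.9] w 1.004
```

View pics/w1.png

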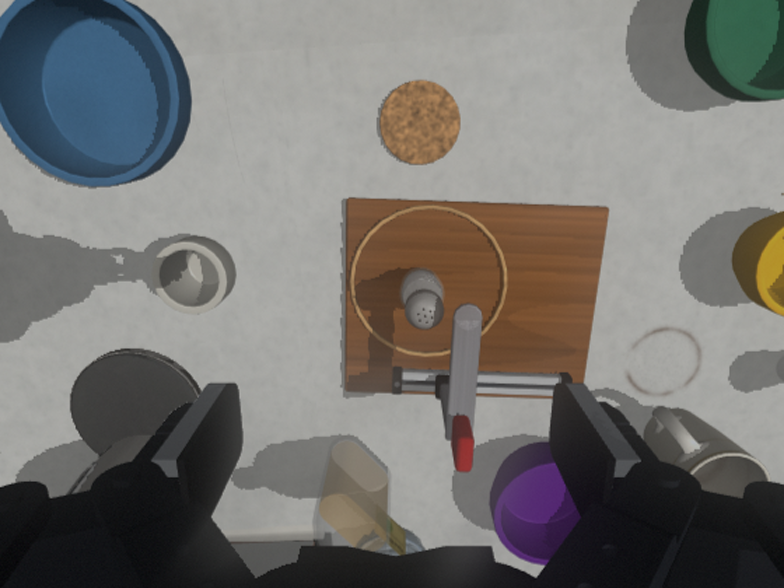

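```bash
python3 - <<'E'
from h import *
c=cam('wrist')
save(c,'w2.png',(235,130,445,340),3.8)
g=lambda L:[(a/1.4,b/1.4) for a,b in L]
print("seat",circ(c,g([(350,282),(507,282),(428,206),(428,356)]),.015))
print("trivet",circ(c,g([(378,122),(461,122),(420,80),(419,164)]),.006))
a=[ray(c,*p,.01)[:2] for p in g([(347,198),(608,208)])];print(a,np.degrees(np.arctan2(*(a[1]-a[0])[::1])))
E
```

```text
seat (array([ 0.5739721 , -0.01452048]), np.float64(0.07822826770526278))
trivet (array([ 0.41948827, -0.0163866 ]), np.float64(0.03810700478779206))
[array([ 0.48472437, -0.08940406]), array([0.5082852 , 0.16198095])] 5.3543534982937935
```

View pics/w2.png

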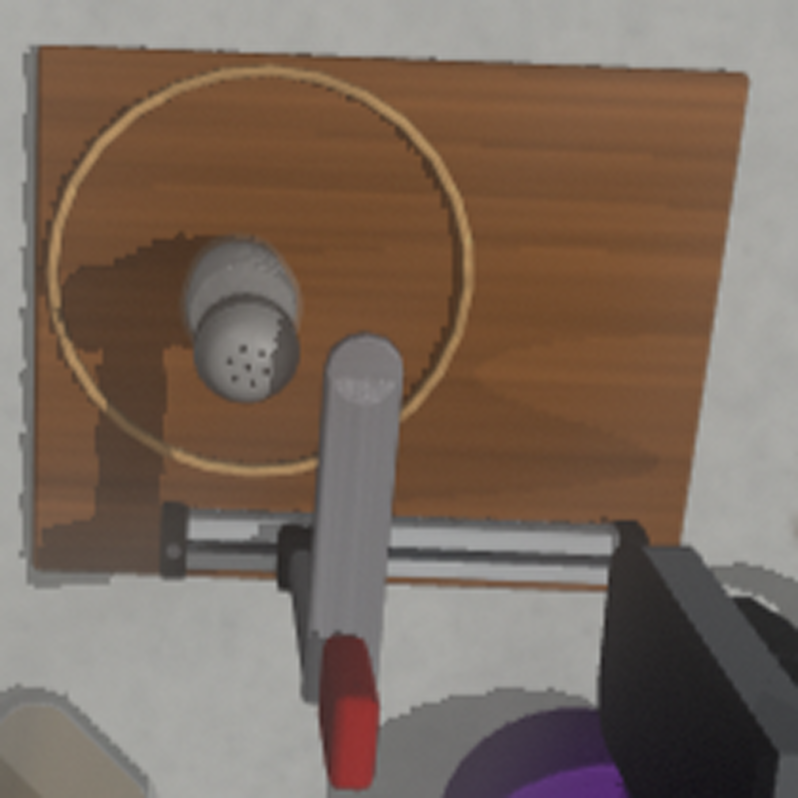

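```bash
python3 - <<'E'
from h import *
c=cam('wrist'); t=cam('top')
g=lambda L:[(a/3.8+235,b/3.8+130) for a,b in L]
gt=lambda L:[(a/3.4+185,b/3.4+140) for a,b in L]
def ang(a,b): d=b-a; return np.degrees(np.arctan2(-d[0],d[1]))
print("seat",circ(c,g([(48,265),(473,265),(268,66),(255,476),(110,128),(405,128),(100,405)]),.015))
print("seat top",circ(t,gt([(147,228),(323,228),(236,145),(234,318)]),.015))
for nm,q in (("f",[(38,45),(750,75)]),("rail",[(175,505),(640,522)])):
    a=[ray(c,*p,.01)[:2] for p in g(q)]; print(nm,a,ang(*a))
for nm,q in (("f",[(38,302),(322,328)]),("b",[(62,80),(340,97)])):
    a=[ray(t,*p,.01)[:2] for p in gt(q)]; print(nm,a,ang(*a))
q=[(38,302),(62,80)]; a=[ray(t,*p,.01)[:2] for p in gt(q)];print("l",ang(*a)+90)
q=[(322,328),(340,97)]; a=[ray(t,*p,.01)[:2] for p in gt(q)];print("r",ang(*a)+90)
q=[(36,45),(33,568)]; a=[ray(c,*p,.01)[:2] for p in g(q)];print("wr",ang(*a)+90)
print("grip",ray(c,*g([(353,744)])[0],.16))
print("grip top",ray(t,*gt([(205,72)])[0],.16))
print("shaker top w",ray(c,*g([(246,348)])[0],.098), "top",ray(t,*gt([(238,212)])[0],.1))
E
```

```text
seat (array([ 0.57497795, -0.01751073]), np.float64(0.07806817776905559))
seat top (array([ 0.57214325, -0.01933459]), np.float64(0.07866936230474439))
f [array([ 0.48522629, -0.0925008 ]), array([0.50951472, 0.16046796])] -5.48435991719141
rail [array([ 0.66619801, -0.05376811]), array([0.68269654, 0.12766899])] -5.19575961061853
f [array([0.50985942, 0.15719747]), array([ 0.48463102, -0.09669821])] 174.32542080180417
b [array([0.71290989, 0.13891616]), array([ 0.6952362 , -0.11515205])] 176.02075707263154
l -5.144658341202273
r -5.007634032840386
wr -5.121309083592763
grip [ 6.75381414e-01 -3.19057706e-04  1.60000000e-01]
grip top [ 0.68290401 -0.00213234  0.16      ]
shaker top w [ 0.57287508 -0.02513384  0.098     ] top [ 0.57725119 -0.02585387  0.1       ]
```

```bash
python3 -c "
from h import *
togo([0.679,-0.001,0.25],np.radians(174.9))"
```

```text
now [ 0.5007 -0.0382  0.3462] [-179.57   -0.48  176.94] shift mm [-176.9   47.4   94.4] turn [-0.44 -0.47  2.04] t 2.75 F [ 0.4 -0.1 -0.2] w 0.998
```

```bash
python3 -m handwheel '[-35,10,19,-0.4,-0.4,2,0,-35,10,19,0,0,0,0,-35,10,19,0,0,0,0,-35,10,19,0,0,0,0,-35,8,19,0,0,0,0,0,0,0,0,0,0,0,0,0,0,0,0,0,0]'; python3 -c "
from h import *
togo([0.679,-0.001,0.128],np.radians(174.9))
c=cam('wrist');save(c,'w3.png',None,1.4)
c=cam('scene');save(c,'s3.png',(200,100,360,260),4)"
```

```text
time: 3.62
eef_pos: [0.6832, 0.0054, 0.2485]
tcp_rot: [3.137, 0.0, 3.062]
wrist_force: [-0.1, -0.2, 1.2]
width: 1.001
now [0.6832 0.0054 0.2485] [1.7974e+02 2.0000e-02 1.7545e+02] shift mm [  3.7  -7.3 120.4] turn [0.26 0.02 0.55] t 3.62 F [-0.1 -0.2  1.2] w 1.001
```

View pics/w3.png

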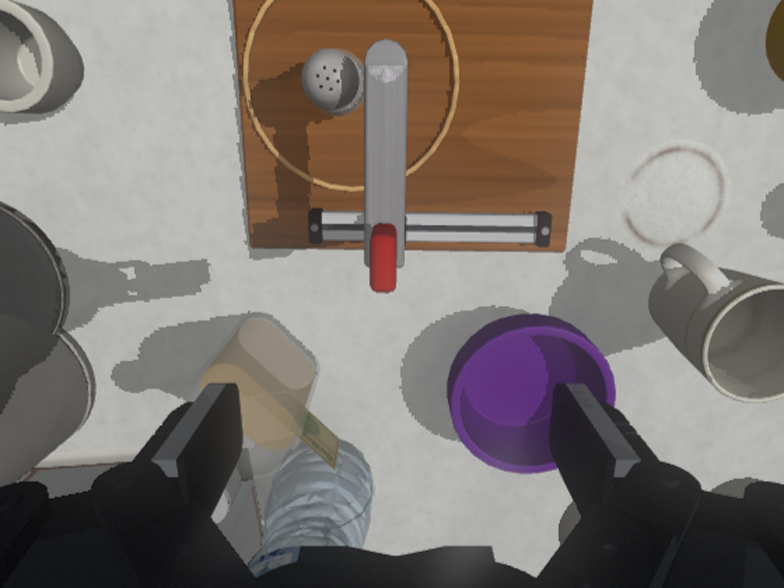

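View pics/s3.png

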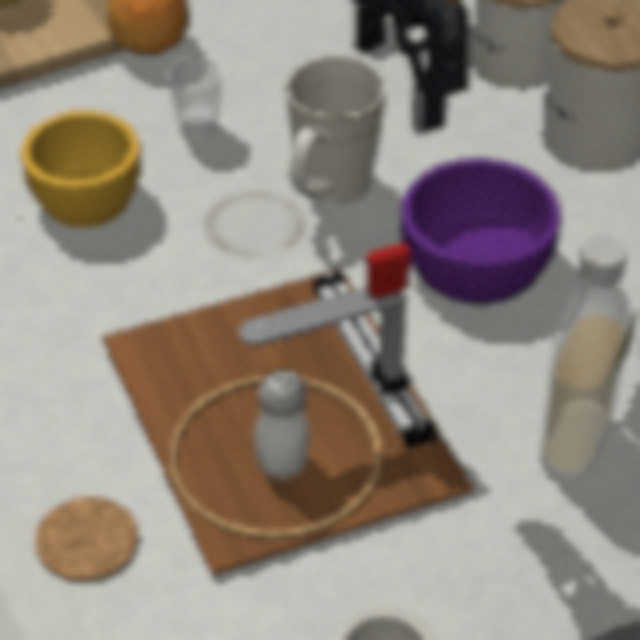

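```bash
python3 -c "
from h import *
c=cam('wrist')
print(ray(c,383/1.4,270/1.4,.16), ray(c,383/1.4,291/1.4,.16), ray(c,260/1.4,320/1.4,.0))
togo(ray(c,383/1.4,270/1.4,.16),np.radians(174.9))
"
```

```text
[ 0.67871137 -0.00141881  0.16      ] [ 0.69016257 -0.00241439  0.16      ] [ 0.75677254 -0.11725559  0.        ]
now [0.6831 0.0052 0.249 ] [1.7972e+02 7.0000e-02 1.7543e+02] shift mm [ 4.  -7.4 89. ] turn [0.28 0.07 0.53] t 3.77 F [-0.7  0.6  0. ] w 1.005
```

```bash
python3 -m handwheel '[4,-7,30,0.3,0,0.5,0,0,0,30,0,0,0,0,0,0,30,0,0,0,0,0,0,25,0,0,0,0,0,0,0,0,0,0,0]' 40; python3 -c "
from h import *
togo([0.679,-0.0014,0.128],np.radians(174.9))"
```

```text
time: 4.4
eef_pos: [0.6785, -0.0012, 0.1366]
tcp_rot: [3.139, 0.008, 3.053]
wrist_force: [-0.8, 0.7, 0.6]
width: 1.0
now [ 0.6785 -0.0012  0.1366] [179.85   0.48 174.9 ] shift mm [-0.4 -0.1  8.6] turn [ 0.15  0.48 -0.  ] t 4.4 F [-0.8  0.7  0.6] w 1.0
```

```bash
python3 -m handwheel '[0,0,6,0,0,0,0.5,0,0,0,0,0,0,1,0,0,0,0,0,0,1,0,0,0,0,0,0,1,0,0,0,0,0,0,1,0,0,0,0,0,0,1]' 40; python3 -c "
from h import *
togo([0.679,-0.0014,0.128],np.radians(174.9))"
```

```text
time: 5.15
eef_pos: [0.6802, -0.0013, 0.1349]
tcp_rot: [3.138, 0.014, 3.052]
wrist_force: [0.5, 0.5, -0.1]
width: 0.0
now [ 0.6802 -0.0013  0.1349] [179.78   0.8  174.89] shift mm [ 1.3 -0.3  6.9] turn [ 0.22  0.8  -0.  ] t 5.15 F [ 0.5  0.5 -0.1] w 0.0
```

```bash
python3 -c "
from h import *
c=cam('wrist');save(c,'w4.png',None,1.4)
c=cam('scene');save(c,'s4.png',(230,130,350,230),6)
c=cam('top');save(c,'t4.png',(190,120,310,220),6)"
```

```text
(no output)
```

View pics/w4.png

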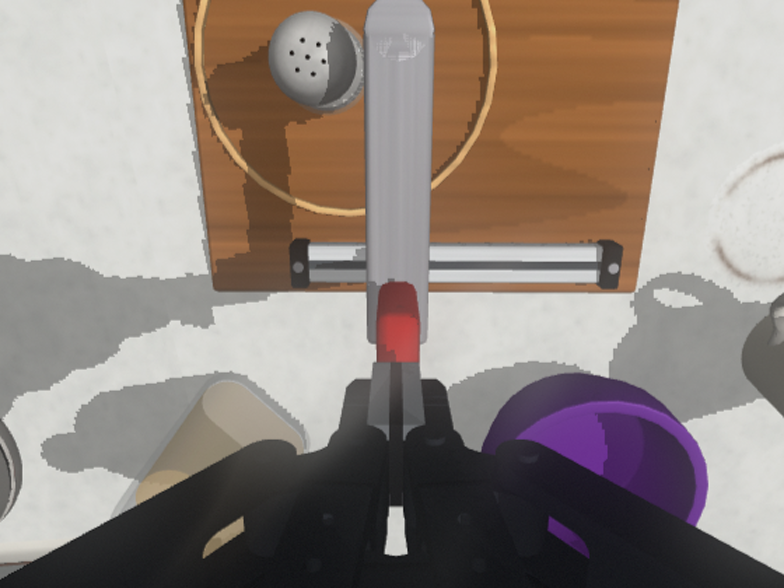

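View pics/s4.png

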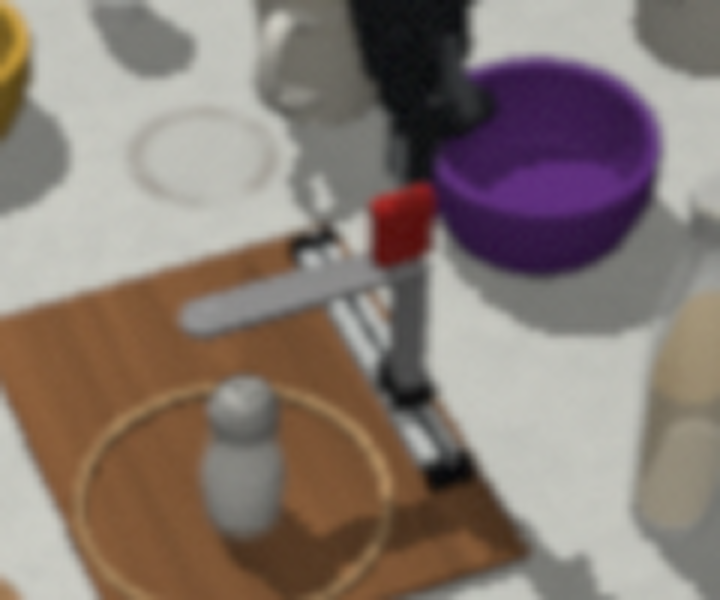

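View pics/t4.png

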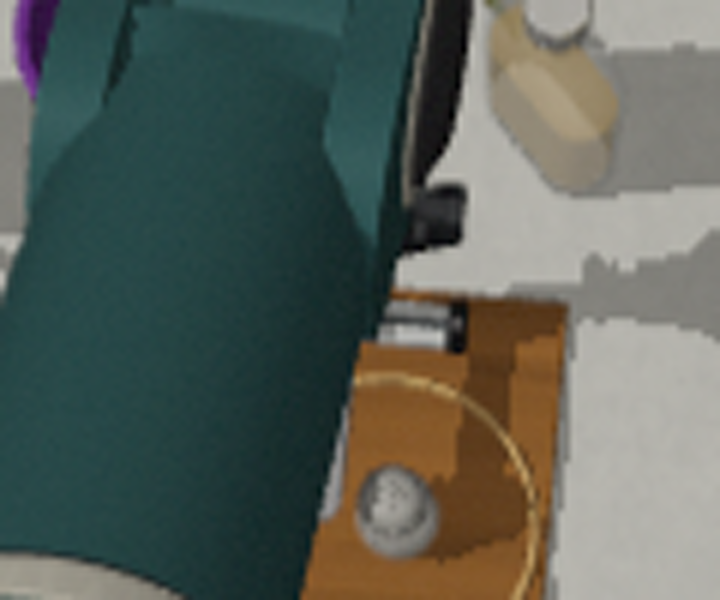

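```bash
python3 -c "
from h import *
c=cam('wrist')
s,p,Rm=state()
for d in (0,-.019): print(1.4*proj(c,p+Rm@[0,0,d]))
for x in (.011,-.011): print(1.4*proj(c,p+Rm@[x,0,0]))
for z in (.145,.16): print(z,ray(c,398/1.4,283/1.4,z),ray(c,398/1.4,360/1.4,z),ray(c,398/1.4,316/1.4,z))
t=cam('scene')
print('scene grip base/topcorner',ray(t,230+372/6,130+205/6,.16),ray(t,230+433/6,130+185/6,.16),proj(t,p))
print('rail post bottom',ray(t,230+405/6,130+385/6,.02), 'rail ends',ray(t,230+313/6,130+240/6,.02),ray(t,230+448/6,130+468/6,.02))
"
```

```text
[398.12539845 342.67052629]
[398.34827009 365.0145703 ]
[398.16238852 314.24995687]
[398.08962614 370.15546035]
0.145 [0.65431206 0.00088993 0.145     ] [ 0.68220557 -0.00156644  0.145     ] [ 6.65940900e-01 -1.34135252e-04  1.45000000e-01]
0.16 [0.64970496 0.00118469 0.16      ] [ 0.67510399 -0.00105201  0.16      ] [6.60293851e-01 2.52207650e-04 1.60000000e-01]
scene grip base/topcorner [ 0.66003338 -0.00329751  0.16      ] [ 0.69226137 -0.00475331  0.16      ] [297.62606377 167.89984365]
rail post bottom [0.6843078  0.00098342 0.02      ] rail ends [0.69291851 0.11748822 0.02      ] [ 0.67548992 -0.05856961  0.02      ]
```

```bash
python3 -c "
from h import *
c=cam('wrist')
s,p,Rm=state()
for x in (-.011,.011):
  for y in (-.0425,.0425): print('open',x,y,1.4*proj(c,p+Rm@[x,y,-.013]))
for P in [(.663,-.001,.12),(.663,-.001,.16),(.695,-.001,.16),(.643,-.001,.12),(.643,-.001,.16),(.675,-.001,.16)]: print(P,1.4*proj(c,P))
print(circ(c,[(a/1.4,b/1.4) for a,b in [(196,60),(495,60),(347,214)]],.015))
save(c,'w5.png',(220,180,350,370),3)
"
```

```text
open -0.011 -0.0425 [276.04635255 386.59183117]
open -0.011 0.0425 [520.73645906 386.62806493]
open 0.011 -0.0425 [271.67430469 327.38119139]
open 0.011 0.0425 [525.27794978 327.38518159]
(0.663, -0.001, 0.12) [394.67006716 285.86295339]
(0.663, -0.001, 0.16) [394.84608037 324.53434672]
(0.695, -0.001, 0.16) [403.5847674  415.07075779]
(0.643, -0.001, 0.12) [389.82081592 234.47135189]
(0.643, -0.001, 0.16) [388.83363698 262.24294714]
(0.675, -0.001, 0.16) [398.24276092 359.72536182]
(array([ 0.57404003, -0.01836515]), np.float64(0.07746732165179761))
```

View pics/w5.png

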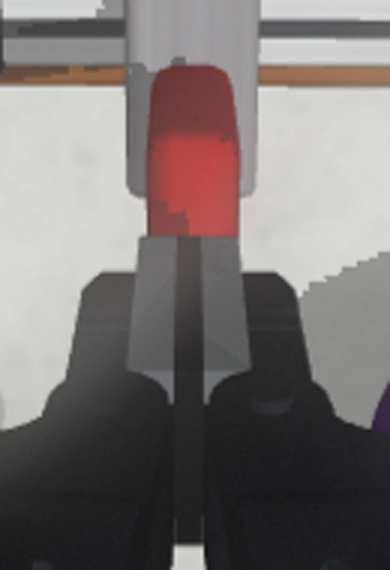

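```bash
python3 -c "
from h import *
c=cam('scene')
s,p,Rm=state()
for d in (0,-.01,-.02,-.03,-.04): q=proj(c,p+Rm@[0,0,d]); print(d,(q-[230,130])*6)
save(c,'s5.png',(270,110,330,190),7)
"
```

```text
0 [405.77752562 227.35137395]
-0.01 [406.0799425 212.2858068]
-0.02 [406.38571921 197.05286242]
-0.03 [406.69491204 181.64973589]
-0.04 [407.00757858 166.07355929]
```

View pics/s5.png

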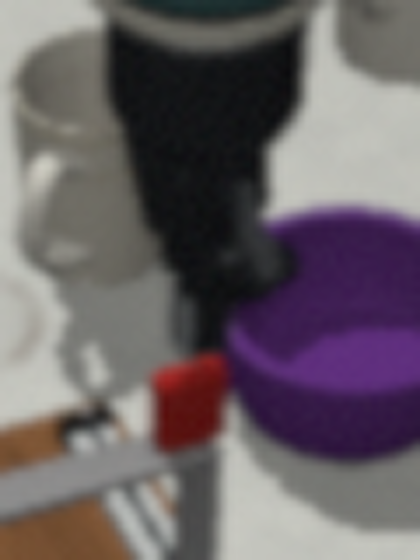

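```bash
for i in 1; do python3 -m handwheel '[0,0,2,0,0,0,1,0,0,2,0,0,0,1]'; python3 -m handwheel '[0,0,2,0,0,0,1,0,0,0,0,0,0,1]'; done
```

```text
time: 5.75
eef_pos: [0.6802, -0.0013, 0.1306]
tcp_rot: [3.138, 0.014, 3.052]
wrist_force: [0.1, 0.3, 0.6]
width: -0.001
time: 6.0
eef_pos: [0.6801, -0.0012, 0.1281]
tcp_rot: [3.138, 0.013, 3.053]
wrist_force: [0.0, 1.0, 1.4]
width: 0.0
```

```bash
python3 -m handwheel '[0,0,2,0,0,0,1,0,0,0,0,0,0,1]'|grep -E "eef|force"; python3 -m handwheel '[0,0,2,0,0,0,1,0,0,0,0,0,0,1]'|grep -E "eef|force";python3 -m handwheel '[0,0,2,0,0,0,1,0,0,0,0,0,0,1]'|grep -E "eef|force"; python3 -c "
from h import *
c=cam('scene')
save(c,'s6.png',(270,110,330,190),7)
"
```

```text
eef_pos: [0.6802, -0.0013, 0.126]
wrist_force: [-0.1, 0.3, -0.5]
eef_pos: [0.6803, -0.0013, 0.1241]
wrist_force: [-0.3, -0.5, 0.2]
eef_pos: [0.6808, -0.0013, 0.1241]
wrist_force: [0.8, 0.3, -0.4]
```

View pics/s6.png

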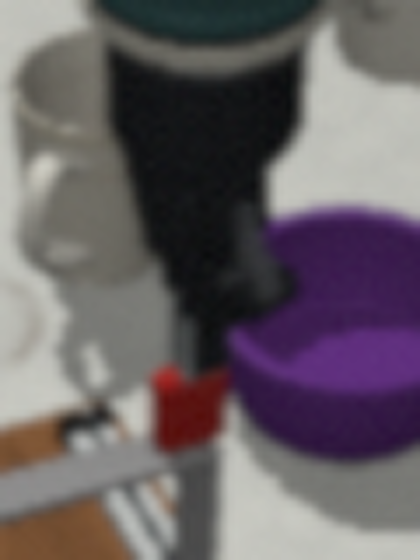

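```bash
python3 -m handwheel '[0,0,3,0,0,0,1]'|grep -E "eef|force";python3 -m handwheel '[0,0,3,0,0,0,1]'|grep -E "eef|force"; python3 -c "
from h import *
print(state()[0]['joint_positions'])
c=cam('wrist')
save(c,'w6.png',(200,150,370,370),3)
"
```

```text
eef_pos: [0.6815, -0.0014, 0.1233]
wrist_force: [-21.7, 1.4, 51.5]
eef_pos: [0.6816, -0.0013, 0.1233]
wrist_force: [-26.5, 2.5, 51.3]
[-0.34561055  0.61212574  0.44561879  1.55234391 -0.30011293  1.02654508
  1.66296927]
```

View pics/w6.png

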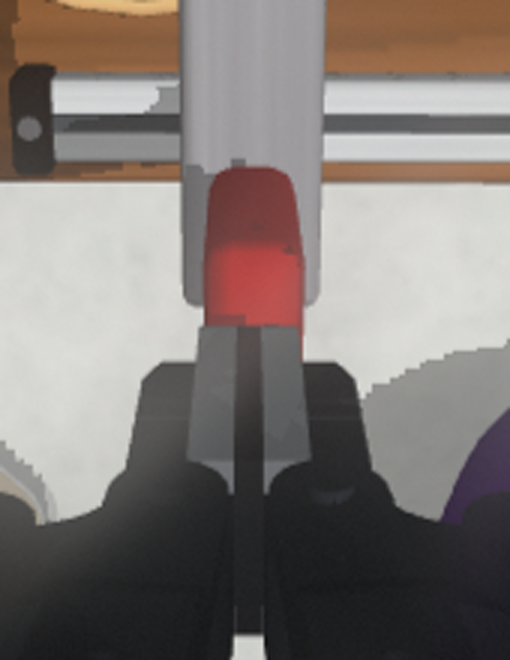

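```bash
python3 -m handwheel '[0,0,-8,0,0,0,1,0,0,-4,0,0,0,0,0,0,0,0,0,0,0,0,0,0,0,0,0,0,0,0,0,0,0,0,0,0,0,0,0,0,0,0]' 40; python3 -c "
from h import *
togo([0.679,-0.0014,0.095],np.radians(174.9))
c=cam('wrist')
save(c,'w7.png',None,1.4)
"
```

```text
time: 7.85
eef_pos: [0.6808, -0.0012, 0.1346]
tcp_rot: [3.135, 0.016, 3.052]
wrist_force: [-0.5, 0.2, -0.6]
width: 0.999
now [ 0.6808 -0.0012  0.1346] [179.63   0.93 174.89] shift mm [ 2.4 -0.6 39.5] turn [ 0.37  0.93 -0.01] t 7.85 F [-0.5  0.2 -0.6] w 0.999
```

View pics/w7.png

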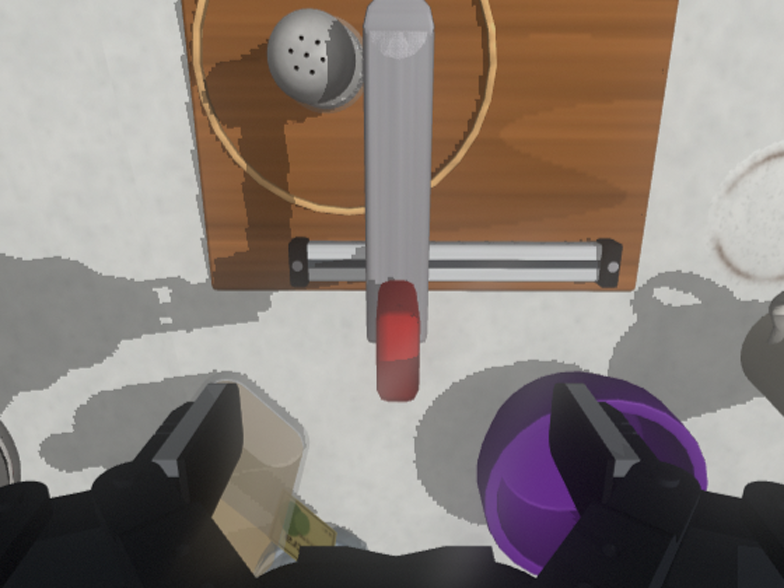

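```bash
python3 -m handwheel '[2,0,14,0.3,0.8,0,0,0,0,14,0,0,0,0,0,0,11,0,0,0,0,0,0,0,0,0,0,0.6,0,0,0,0,0,0,1,0,0,0,0,0,0,1,0,0,0,0,0,0,1,0,0,0,0,0,0,1,0,0,0,0,0,0,1]' 60; python3 -c "
from h import *
togo([0.679,-0.0014,0.095],np.radians(174.9))"
```

```text
time: 9.02
eef_pos: [0.6787, -0.001, 0.0924]
tcp_rot: [3.141, 0.001, 3.052]
wrist_force: [1.1, 0.4, -2.4]
width: 0.156
now [ 0.6787 -0.001   0.0924] [1.7996e+02 4.0000e-02 1.7488e+02] shift mm [-0.3 -0.4 -2.6] turn [ 0.04  0.04 -0.02] t 9.03 F [ 1.1  0.4 -2.4] w 0.156
```

```bash
python3 -m handwheel '[0,12,0,0,0,0,1,0,12,0,0,0,0,1,0,12,0,0,0,0,1,0,12,0,0,0,0,1,0,12,0,0,0,0,1,0,12,0,0,0,0,1,0,10,0,0,0,0,1,0,0,0,0,0,0,1]'; python3 -c "
from h import *
togo([0.679+.0083,-0.0014+.093,0.0924],np.radians(174.9))"
```

```text
time: 10.02
eef_pos: [0.6871, 0.0877, 0.0924]
tcp_rot: [3.141, 0.002, 3.053]
wrist_force: [3.5, 1.7, -3.2]
width: 0.156
now [0.6871 0.0877 0.0924] [1.7995e+02 1.1000e-01 1.7495e+02] shift mm [ 0.1  3.9 -0. ] turn [0.05 0.11 0.05] t 10.03 F [ 3.5  1.7 -3.2] w 0.156
```

```bash
for i in 1 2 3; do python3 -m handwheel '[0,3,0,0,0,0,1,0,2,0,0,0,0,1]' | grep -E "eef|force"; done
```

```text
eef_pos: [0.6875, 0.0918, 0.0924]
wrist_force: [1.6, -1.5, -2.7]
eef_pos: [0.6875, 0.0923, 0.0924]
wrist_force: [0.2, -8.7, -1.0]
eef_pos: [0.6875, 0.0921, 0.0924]
wrist_force: [-0.7, -7.9, -1.9]
```

```bash
python3 -m handwheel '[0,-1,0,0,0,0,0,0,0,0,0,0,0,0,0,0,0,0,0,0,0,0,0,0,0,0,0,0,0,0,-30,0,0,0,0,0,0,-50,0,0,0,0,0,0,-40,0,0,0,0,40,-20,-30,0,0,0,0,40,-20,-20,0,0,0,0,30,-50,0,0,0,0,0,0,0,0,0,0,0,0]'; python3 -c "
from h import *
c=cam('wrist');save(c,'w8.png',None,1.4)
togo([0.57,-0.025,0.2],np.radians(174.9))"
```

```text
time: 12.15
eef_pos: [0.5658, 0.0128, 0.2689]
tcp_rot: [-3.134, -0.0, 3.047]
wrist_force: [-0.3, 1.1, 0.2]
width: 0.998
now [0.5668 0.0153 0.2688] [-1.7962e+02 -1.0000e-02  1.7475e+02] shift mm [ -6.9 -39.3  69. ] turn [-0.38 -0.01 -0.15] t 12.2 F [0.2 1.1 0.4] w 0.997
```

View pics/w8.png

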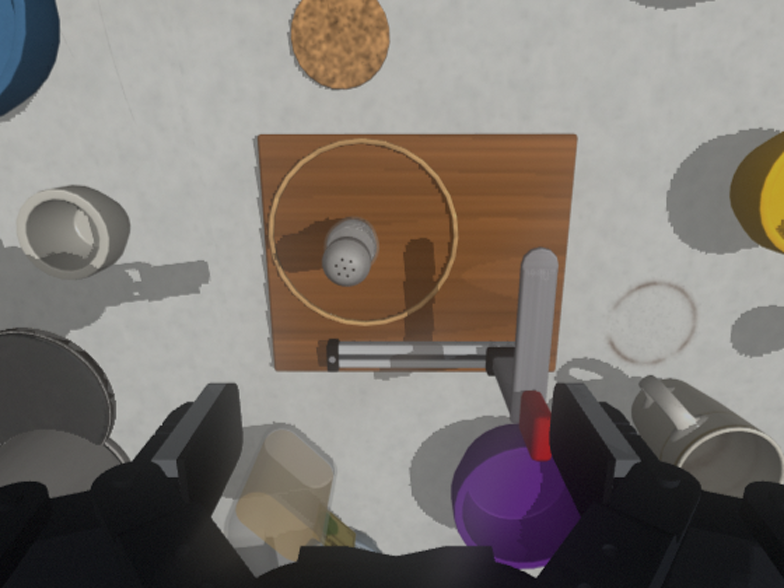

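```bash
python3 -c "
from h import *
c=cam('wrist');save(c,'w9.png',(180,80,340,240),4.5)
t=cam('top');save(t,'t9.png',(190,130,310,280),4.5)
togo([0.57,-0.025,0.2],np.radians(174.9))"
```

```text
now [0.5676 0.017  0.2679] [-1.7957e+02 -7.0000e-02  1.7488e+02] shift mm [ -6.2 -41.1  68.2] turn [-0.43 -0.07 -0.02] t 12.3 F [-0.1 -0.1 -0.4] w 0.997
```

View pics/w9.png

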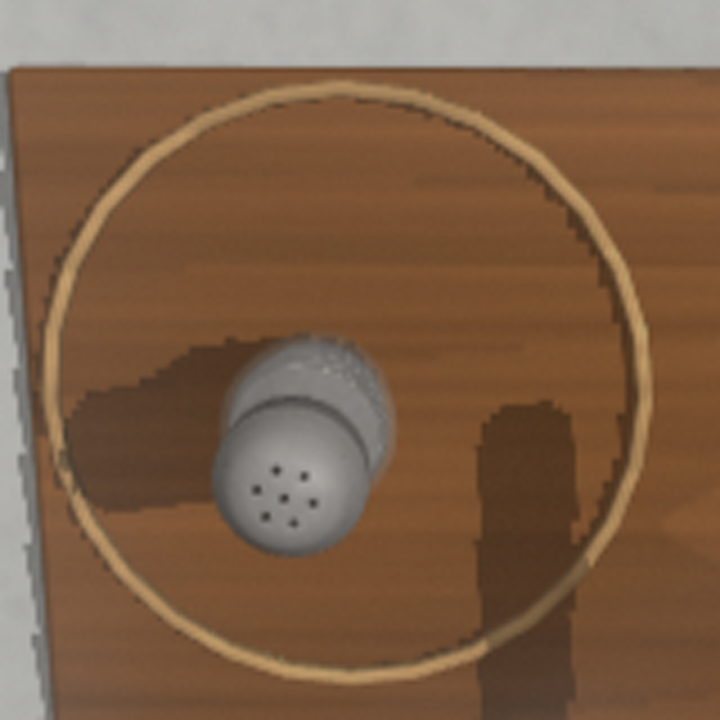

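View pics/t9.png

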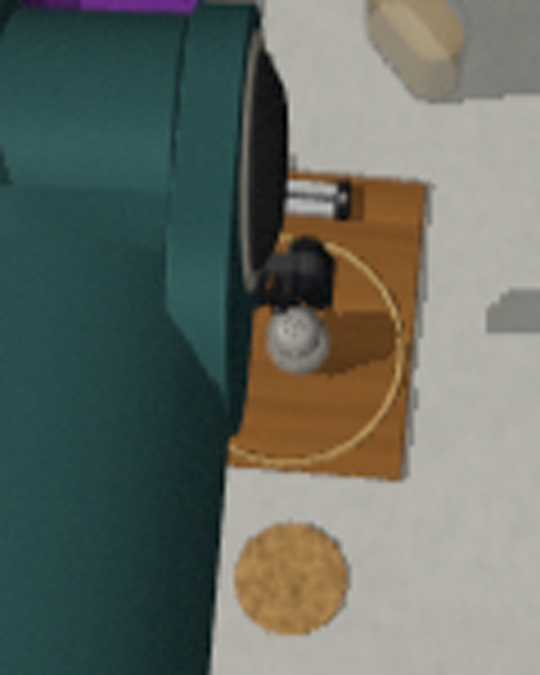

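```bash
python3 -c "
from h import *
c=cam('wrist')
g=lambda a,b:(a/4.5+180,b/4.5+80)
print('holes',ray(c,*g(285,498),.1)); print('dome',ray(c,*g(291,476),.085))
print('foot edge',ray(c,*g(315,335),.01)+[.022,0,0])
print(circ(c,[g(*q) for q in [(42,370),(652,372),(345,80),(352,686),(138,150),(540,150),(130,600),(570,590)]],.015))
togo([0.57,-0.025,0.2],np.radians(174.9))"
```

```text
holes [ 0.57896455 -0.02373385  0.1       ]
dome [ 0.57785833 -0.02390219  0.085     ]
foot edge [ 0.58086747 -0.02326953  0.01      ]
(array([ 0.5750141 , -0.01704728]), np.float64(0.0790467150641553))
now [0.5677 0.0171 0.2675] [-1.7954e+02 -1.1000e-01  1.7490e+02] shift mm [ -6.2 -41.2  67.8] turn [-0.46 -0.11  0.  ] t 12.35 F [ 0.3  0.5 -0.3] w 0.997
```

```bash
python3 -m handwheel '[-5,-20,35,-0.4,0,0,0,-5,-20,35,0,0,0,0,0,0,30,0,0,0,0,0,0,30,0,0,0,0,0,0,0,0,0,0,0]' 40; python3 -c "
from h import *
togo([0.579,-0.024,0.000],np.radians(174.9))
c=cam('wrist');save(c,'w10.png',None,1.4)"
```

```text
time: 12.98
eef_pos: [0.5764, -0.0213, 0.1317]
tcp_rot: [-3.139, -0.004, 3.059]
wrist_force: [0.3, 0.8, 1.8]
width: 0.998
now [ 0.5764 -0.0213  0.1317] [-179.85   -0.24  175.26] shift mm [ -3.4  -2.1 131.7] turn [-0.15 -0.24  0.36] t 12.97 F [0.3 0.8 1.8] w 0.998
```

View pics/w10.png

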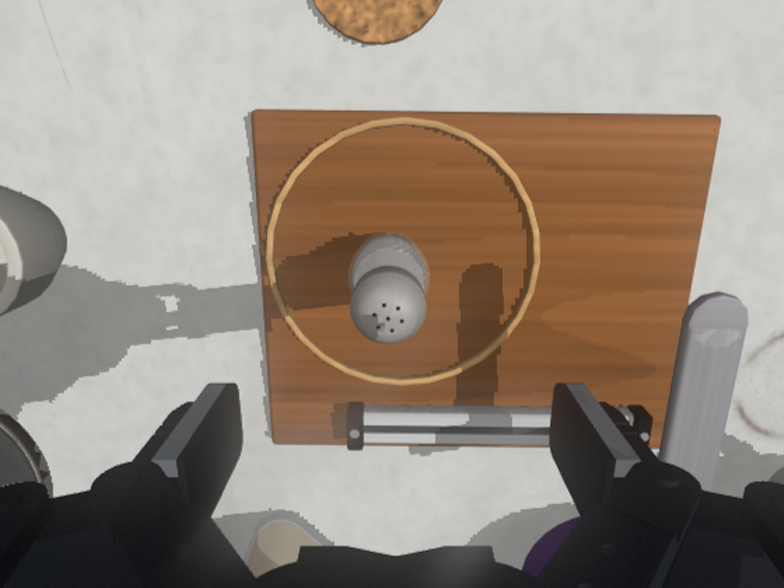

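```bash
python3 -m handwheel '[-3,-2,30,0,0,0,0,0,0,30,0,0,0,0,0,0,30,0,0,0,0,0,0,20,0,0,0,0,0,0,10,0,0,0,0,0,0,5,0,0,0,0,0,0,0,0,0,0,0]' 40; python3 -c "
from h import *
togo([0.579,-0.024,0.000],np.radians(174.9))
c=cam('wrist');save(c,'w11.png',None,1.4)"
```

```text
time: 13.9
eef_pos: [0.5877, -0.0215, 0.0125]
tcp_rot: [3.141, 0.009, 3.063]
wrist_force: [-0.4, -0.4, -0.6]
width: 0.997
now [ 0.5877 -0.0215  0.0125] [179.99   0.54 175.48] shift mm [ 8.6 -3.2 12.5] turn [0.01 0.54 0.58] t 13.9 F [-0.4 -0.4 -0.6] w 0.997
```

View pics/w11.png

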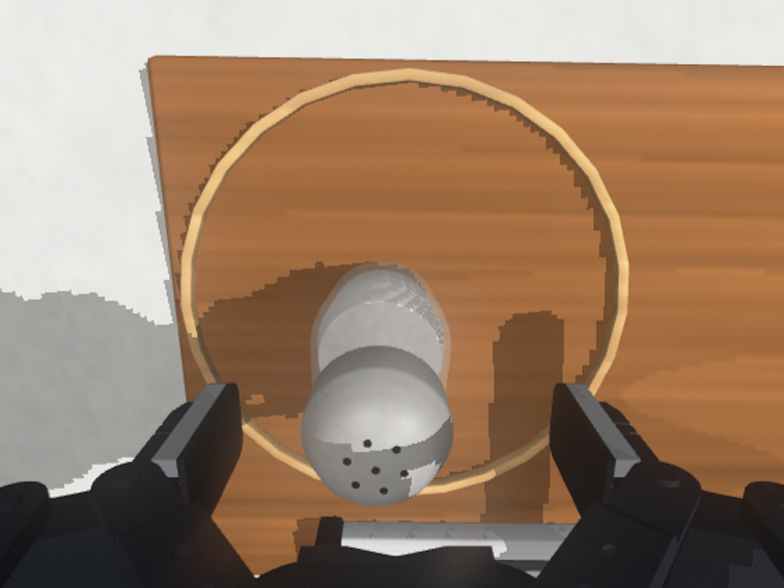

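```bash
python3 -m handwheel '[9,-3,5,0,0,0,0,0,0,5,0,0,0,0,0,0,0,0,0,0,0]' 40; python3 -c "
from h import *
togo([0.577,-0.024,0.000],np.radians(174.9))"
```

```text
time: 14.32
eef_pos: [0.5784, -0.024, 0.003]
tcp_rot: [3.141, 0.011, 3.063]
wrist_force: [0.3, 0.8, 0.3]
width: 1.001
now [ 0.5784 -0.024   0.003 ] [179.96   0.63 175.48] shift mm [ 1.5 -0.1  3. ] turn [0.04 0.63 0.58] t 14.32 F [0.3 0.8 0.3] w 1.001
```

```bash
python3 -m handwheel '[1,0,2,0,0.6,0,0.3,0,0,0,0,0,0,0.6,0,0,0,0,0,0,0.8,0,0,0,0,0,0,1,0,0,0,0,0,0,1,0,0,0,0,0,0,1]' 40; python3 -m handwheel '[0,0,-5,0,0,0,1,0,0,-10,0,0,0,0,1,0,0,0,0,0,0,1]'; python3 -c "
from h import *
c=cam('scene');save(c,'s11.png',(200,130,360,330),3)"
```

```text
time: 15.08
eef_pos: [0.5781, -0.0237, 0.0015]
tcp_rot: [3.141, 0.001, 3.063]
wrist_force: [-0.0, 0.3, 0.6]
width: 0.467invalid input at $: expected a multiple of 7 numbers
```

View pics/s11.png

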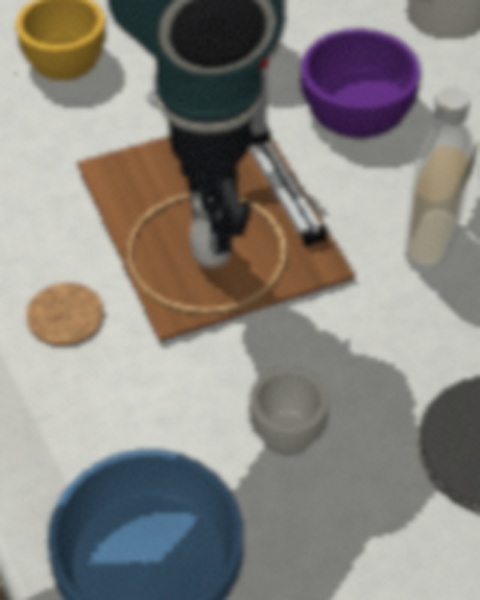

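```bash
python3 -m handwheel '[0,0,-10,0,0,0,1,0,0,-20,0,0,0,1,0,0,-30,0,0,0,1]'; python3 -m handwheel '[0,0,-10,0,0,0,1,0,0,-20,0,0,0,0,1,0,0,-30,0,0,0,0,1,0,0,0,0,0,0,1]';  python3 -c "
from h import *
togo([0.419,-0.0185,0.06],np.radians(174.9))"
```

```text
time: 15.5
eef_pos: [0.577, -0.0239, 0.0635]
tcp_rot: [3.141, -0.002, 3.063]
wrist_force: [0.2, 0.5, -0.1]
width: 0.463
now [ 0.577  -0.0239  0.0635] [ 1.7998e+02 -1.2000e-01  1.7547e+02] shift mm [158.   -7.    3.8] turn [ 0.02 -0.12  0.57] t 15.5 F [ 0.2  0.5 -0.1] w 0.463invalid input at $: expected a multiple of 7 numbers
```

```bash
python3 -m handwheel '[25,-1,0,0,0,0,1,30,-1,0,0,0,0,1,30,-1,0,0,0,0,1,30,-1,0,0,0,0,1,25,-1,0,0,0,0,1,13,-1,0,0,0,0,1,0,0,0,0,0,0,1,0,0,0,0,0,0,1]';  python3 -c "
from h import *
togo([0.419,-0.0185,0.0],np.radians(174.9))
c=cam('scene');save(c,'s12.png',(180,130,340,330),3)
c=cam('wrist');save(c,'w12.png',None,1.4)"
```

```text
time: 16.5
eef_pos: [0.4251, -0.0176, 0.0737]
tcp_rot: [3.136, 0.012, 3.062]
wrist_force: [-0.3, -0.7, -2.5]
width: 0.467
now [ 0.4251 -0.0176  0.0737] [179.69   0.66 175.43] shift mm [ 6.8 -1.8 73.6] turn [0.31 0.66 0.53] t 16.5 F [-0.3 -0.7 -2.5] w 0.467
```

View pics/s12.png

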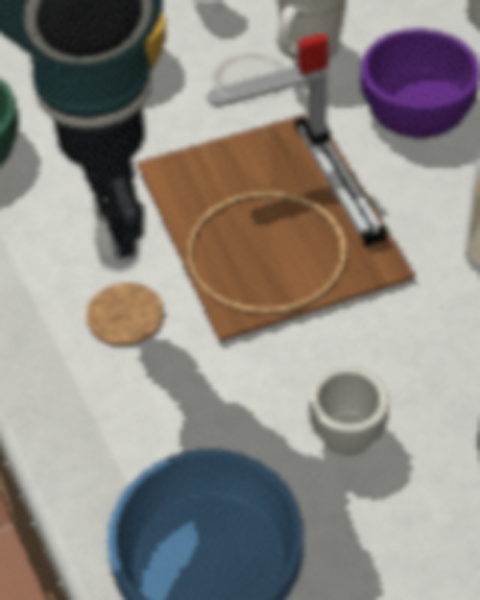

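View pics/w12.png

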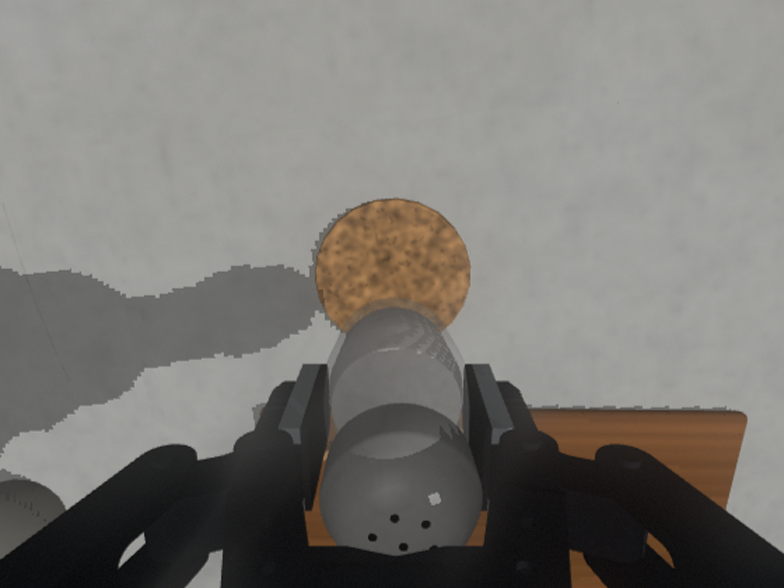

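```bash
python3 -c "
from h import *
c=cam('wrist')
print(circ(c,[(a/1.4,b/1.4) for a,b in [(315,270),(471,270),(392,198),(335,219),(450,219)]],.006))
togo([0.419,-0.0185,0.0],np.radians(174.9))"
```

```text
(array([ 0.41850009, -0.01916843]), np.float64(0.03774290002734428))
now [ 0.4246 -0.0177  0.0733] [179.71   0.61 175.43] shift mm [ 6.3 -1.6 73.2] turn [0.29 0.61 0.53] t 16.65 F [-0.2  0.6 -0.8] w 0.464
```

```bash
python3 -m handwheel '[8,-2,15,0.3,0.6,0,1,2,0,20,0,0,0,1,2,0,20,0,0,0,1]' ; python3 -m handwheel '[0,0,0,0,0,0,1,0,0,0,0,0,0,1]';  python3 -c "
from h import *
togo([0.418,-0.0185,-0.0025],np.radians(174.9))"
```

```text
time: 17.02
eef_pos: [0.4124, -0.0189, 0.0154]
tcp_rot: [-3.14, -0.0, 3.062]
wrist_force: [0.2, -0.4, -1.4]
width: 0.463
time: 17.27
eef_pos: [0.4105, -0.0196, 0.0137]
tcp_rot: [-3.139, -0.004, 3.061]
wrist_force: [-0.0, -1.3, -0.5]
width: 0.468
now [ 0.4105 -0.0196  0.0137] [-179.83   -0.26  175.4 ] shift mm [-7.4  1.7 16.2] turn [-0.17 -0.26  0.5 ] t 17.27 F [-0.  -1.3 -0.5] w 0.468
```

```bash
python3 -m handwheel '[-7,2,6,0,-0.3,0,1,0,0,4,0,0,0,0,1,0,0,0,0,0,0,1]' ; python3 -m handwheel '[-7,2,6,0,-0.3,0,1,0,0,4,0,0,0,1,0,0,0,0,0,0,1]' ;  python3 -c "
from h import *
togo([0.418,-0.0185,-0.0025],np.radians(174.9))"
```

```text
time: 17.65
eef_pos: [0.4191, -0.0179, 0.0039]
tcp_rot: [-3.139, 0.003, 3.062]
wrist_force: [-0.3, -0.1, -1.4]
width: 0.463
now [ 0.4191 -0.0179  0.0039] [-1.7986e+02  1.7000e-01  1.7542e+02] shift mm [ 1.1 -0.7  6.4] turn [-0.14  0.17  0.52] t 17.65 F [-0.3 -0.1 -1.4] w 0.463invalid input at $: expected a multiple of 7 numbers
```

```bash
python3 -m handwheel '[1,0,3,0,0,0,1,0,0,0,0,0,0,1]' |grep -E 'eef|force'; python3 -m handwheel '[0,0,2,0,0,0,1,0,0,0,0,0,0,1]'|grep -E 'eef|force' ; python3 -m handwheel '[0,0,2,0,0,0,1,0,0,0,0,0,0,1]'|grep -E 'eef|force'
```

```text
eef_pos: [0.4181, -0.0178, 0.0009]
wrist_force: [0.2, -0.7, -1.1]
eef_pos: [0.4181, -0.0178, -0.0012]
wrist_force: [0.3, 0.1, -0.8]
eef_pos: [0.4187, -0.0178, -0.0026]
wrist_force: [-3.6, 0.3, 12.1]
```

```bash
python3 -m handwheel '[0,0,-0.5,0,0,0,0.4,0,0,0,0,0,0,0,0,0,0,0,0,0,0,0,0,0,0,0,0,0,0,0,0,0,0,0,0,0,0,-20,0,0,0,0,0,0,-40,0,0,0,0,0,0,-50,0,0,0,0,0,0,-50,0,0,0,0,0,0,-40,0,0,0,0,0,0,0,0,0,0,0,0,0,0,0,0,0,0]';  python3 -c "
from h import *
togo([0.418,-0.0185,-0.0025],np.radians(174.9))
c=cam('scene');save(c,'s13.png',None,1.4)
c=cam('wrist');save(c,'w13.png',None,1.4)"
```

```text
time: 19.9
eef_pos: [0.417, -0.0178, 0.2034]
tcp_rot: [-3.139, 0.003, 3.061]
wrist_force: [0.0, 0.1, -1.1]
width: 1.0
now [ 0.417  -0.0178  0.2034] [-1.7988e+02  1.6000e-01  1.7537e+02] shift mm [-4.000e-01 -2.000e-01  2.059e+02] turn [-0.12  0.16  0.47] t 19.9 F [ 0.   0.1 -1.1] w 1.0
```

View pics/s13.png

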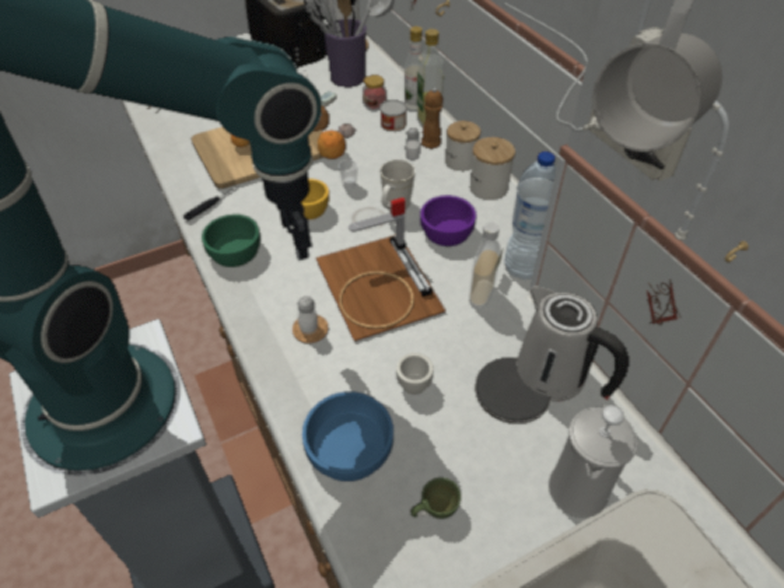

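View pics/w13.png

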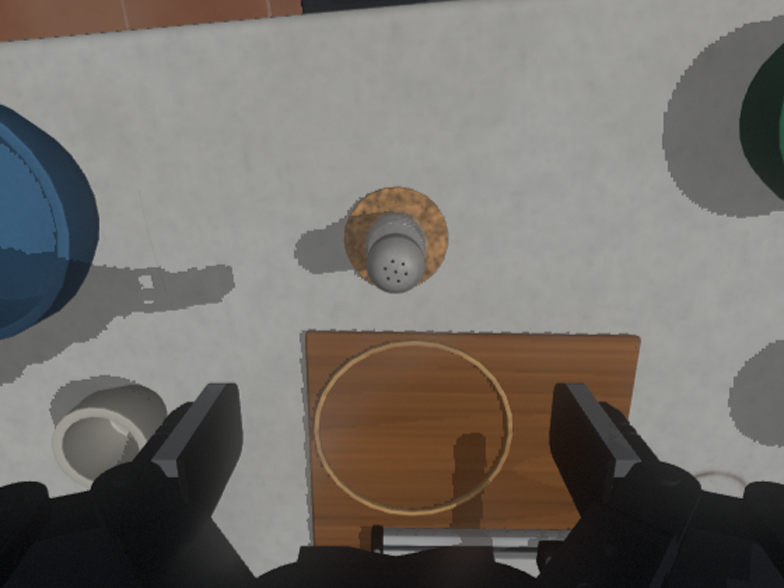

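```bash
python3 -m handwheel '[8,-50,-5,0,0,0,0,8,-50,-5,0,0,0,0,8,-50,-5,0,0,0,0,8,-50,-5,0,0,0,0,8,-50,-5,0,0,0,0,8,-50,-5,0,0,0,0,0,0,0,0,0,0,0,0,0,0,0,0,0,0,0,0,0,0,0,0,0,0]';  python3 -c "
from h import *
c=cam('wrist');save(c,'w14.png',None,1.4)
togo([0.37,-0.37,0.2],np.radians(174.9)); print(state()[0]['joint_positions'])"
```

```text
now [ 0.4169 -0.018   0.203 ] [-1.7983e+02  1.0000e-01  1.7535e+02] shift mm [  18.2 -354.6    4. ] turn [-0.17  0.1   0.45] t 20.05 F [-0.6  0.5 -0.1] w 0.997
[-0.62100259  0.01507134  0.59911283  2.10433668 -0.00619263  1.02339257
  1.47089517]invalid input at $: expected a multiple of 7 numbers
```

View pics/w14.png

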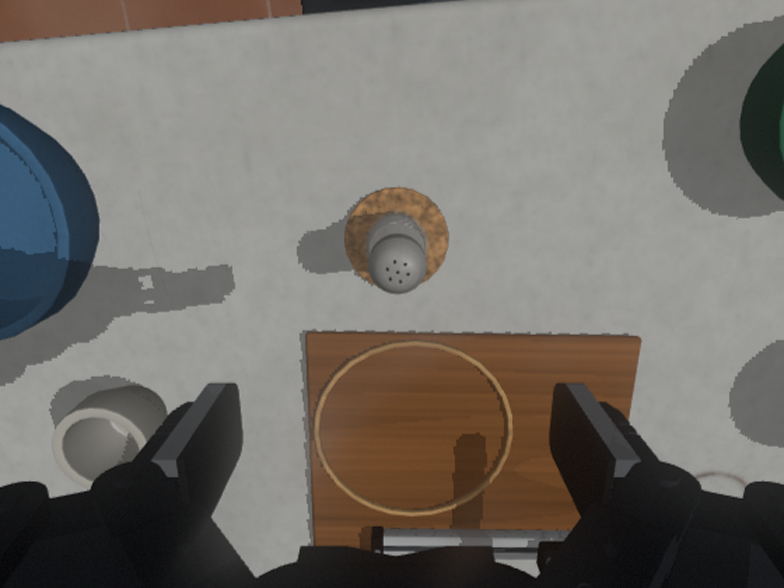

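```bash
python3 -m handwheel '[8,-50,-5,0,0,0,0, 8,-50,-5,0,0,0,0, 8,-50,-5,0,0,0,0, 8,-50,-5,0,0,0,0, 8,-50,-5,0,0,0,0, 8,-50,-5,0,0,0,0, 0,0,0,0,0,0,0, 0,0,0,0,0,0,0, 0,0,0,0,0,0,0]';  python3 -c "
from h import *
c=cam('wrist');save(c,'w15.png',None,1.4)
togo([0.37,-0.37,0.2],np.radians(174.9)); print(state()[0]['joint_positions'])"
```

```text
time: 21.18
eef_pos: [0.34, -0.3207, 0.23]
tcp_rot: [-3.135, -0.009, 3.063]
wrist_force: [0.7, 0.6, -0.5]
width: 1.0
now [ 0.3401 -0.3206  0.23  ] [-179.63   -0.52  175.5 ] shift mm [-34.  -46.7  30. ] turn [-0.37 -0.52  0.6 ] t 21.23 F [0.6 0.5 0.5] w 1.001
[-0.20744847  0.13784962  0.97727598  1.96940096 -0.11600057  1.10043341
  2.3107602 ]
```

View pics/w15.png

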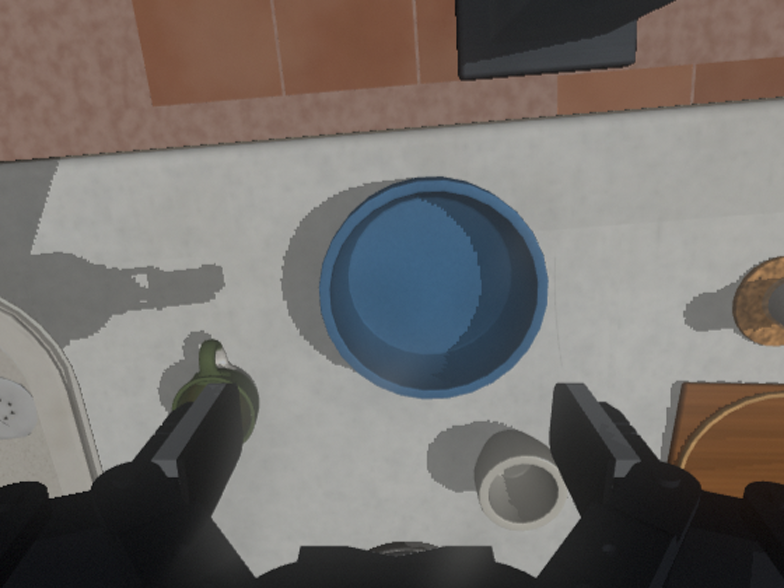

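```bash
python3 -c "
from h import *
c=cam('wrist')
print(circ(c,[(a/1.4,b/1.4) for a,b in [(320,285),(547,290),(436,177),(434,398)]],.058))
t=cam('top');save(t,'t15.png',(300,200,440,310),5)"
python3 -m handwheel '[0,0,0,0,0,9,0, 0,0,0,0,0,9,0, 0,0,0,0,0,9,0, 0,0,0,0,0,9,0, 0,0,0,0,0,9,0, 0,0,0,0,0,0,0, 0,0,0,0,0,0,0]'
python3 -c "
from h import *
c=cam('wrist');save(c,'w16.png',None,1.4)
togo([0.318,-0.347,0.2],np.radians(130)); print(state()[0]['joint_positions'])"
```

```text
(array([ 0.37599001, -0.29942977]), np.float64(0.07928374851377762))
time: 22.2
eef_pos: [0.3421, -0.3176, 0.2304]
tcp_rot: [-3.134, -0.001, 2.264]
wrist_force: [-0.2, -0.6, -0.6]
width: 1.001
now [ 0.342  -0.3176  0.2304] [-1.7956e+02 -7.0000e-02  1.2971e+02] shift mm [ -7.3 -37.   30.7] turn [-0.44 -0.07 -0.29] t 22.25 F [0.3 0.7 0.7] w 0.999
[-0.31603811  0.15965329  1.10227242  1.97242333 -0.15108634  1.10325301
  1.54296499]
```

View pics/t15.png

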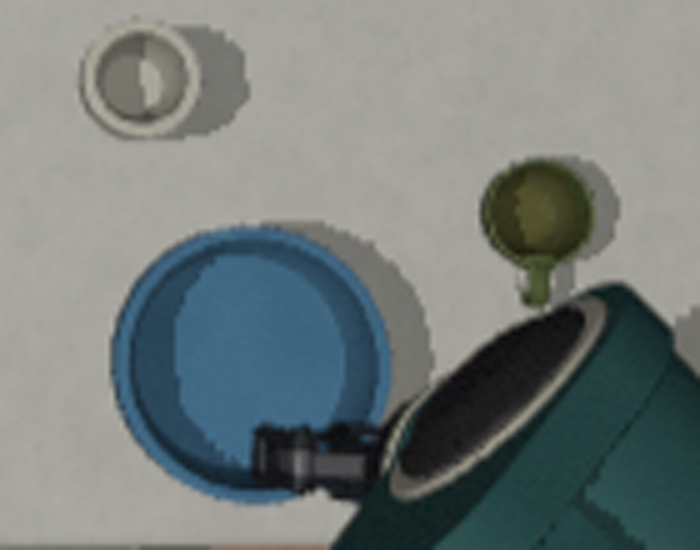

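View pics/w16.png

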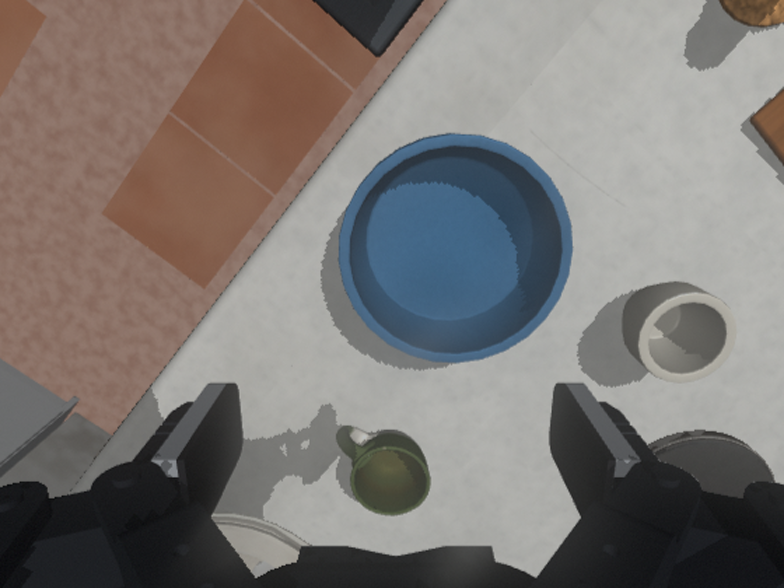

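```bash
python3 -c "
from h import *
c=cam('wrist')
C,r=circ(c,[(a/1.4,b/1.4) for a,b in [(340,245),(572,240),(458,133),(455,363)]],.058);print(C,r)
t=cam('top')
print(circ(t,[(a/5+300,b/5+200) for a,b in [(112,360),(392,360),(250,225),(250,503)]],.058))
y=np.radians(130); d=np.array([np.sin(y),-np.cos(y)]); P=C-.076*d
print(P); togo([*P,.1],y)"
```

```text
[ 0.37744853 -0.29974643] 0.07927768449226912
(array([ 0.37631895, -0.2992571 ]), np.float64(0.08012193012172512))
[ 0.31922916 -0.34859829]
now [ 0.3419 -0.3178  0.2304] [-1.7955e+02 -7.0000e-02  1.2962e+02] shift mm [ -9.4 -36.1 130.7] turn [-0.45 -0.07 -0.38] t 22.35 F [ 0.4 -0.5 -0.2] w 1.0
```

```bash
python3 -m handwheel '[-5,-18,10,-0.4,0,0,0.6, -5,-18,20,0,0,0,0.6, 0,0,30,0,0,0,0.6, 0,0,30,0,0,0,0.6, 0,0,20,0,0,0,0.6, 0,0,0,0,0,0,0.6, 0,0,0,0,0,0,0.6]' 60
python3 -c "
from h import *
c=cam('wrist');save(c,'w17.png',None,1.4)
togo([0.3183,-0.3484,0.0],np.radians(130)); print(state()[0]['joint_positions'])"
```

```text
time: 23.22
eef_pos: [0.3204, -0.3502, 0.1183]
tcp_rot: [3.141, 0.0, 2.271]
wrist_force: [-0.5, -0.3, 0.8]
width: 0.401
now [ 0.3205 -0.3501  0.1183] [1.7996e+02 2.0000e-02 1.3014e+02] shift mm [  2.8  -0.7 118.3] turn [0.04 0.02 0.14] t 23.27 F [ 0.8 -0.5 -0.3] w 0.399
[-0.04368167  0.38364886  0.97406616  2.07503262 -0.41199278  0.88631707
  1.86496853]
```

View pics/w17.png

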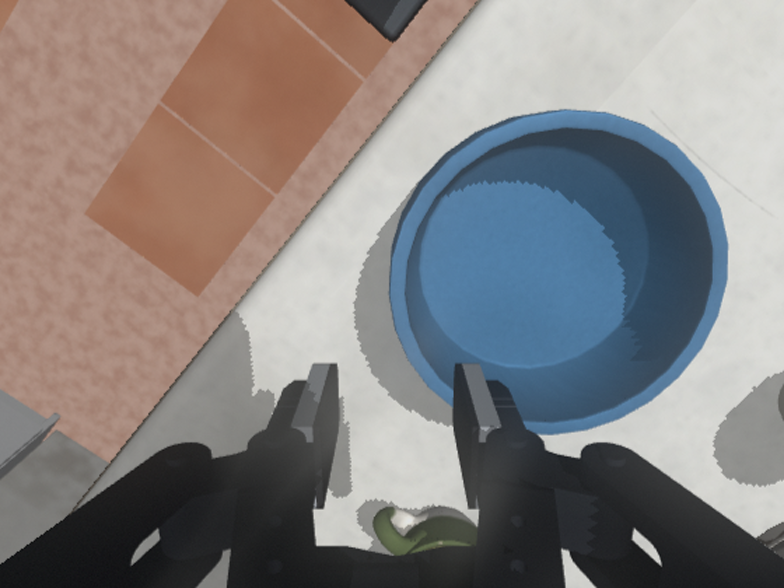

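```bash
python3 -m handwheel '[3,-1,20,0,0,0,0.6, 0,0,20,0,0,0,0.6, 0,0,20,0,0,0,0.6, 0,0,0,0,0,0,0.6, 0,0,0,0,0,0,0.6]' 60
python3 -c "
from h import *
c=cam('wrist');save(c,'w18.png',None,1.4)
C,r=circ(c,[(a/1.4,b/1.4) for a,b in [(400,290)]*3],.058)
togo([0.3183,-0.3484,0.0],np.radians(130)); print(state()[0]['joint_positions'])
print(1.4*proj(c,[.3765-.766*.072,-.2995-.643*.072,.058]),1.4*proj(c,[.3765-.766*.08,-.2995-.643*.08,.058]))"
```

```text
time: 23.9
eef_pos: [0.3212, -0.3498, 0.0614]
tcp_rot: [3.138, 0.007, 2.275]
wrist_force: [0.3, -0.4, -0.9]
width: 0.404
now [ 0.3212 -0.3497  0.0614] [179.77   0.42 130.35] shift mm [ 3.3 -1.6 61.3] turn [0.23 0.42 0.35] t 23.95 F [ 0.3  0.1 -0.6] w 0.402
[ 0.05152703  0.47478996  0.87150742  2.11831422 -0.53271823  0.77008948
  1.96670055]
[405.014701   329.84348311] [383.32118599 329.76146381]
```

View pics/w18.png

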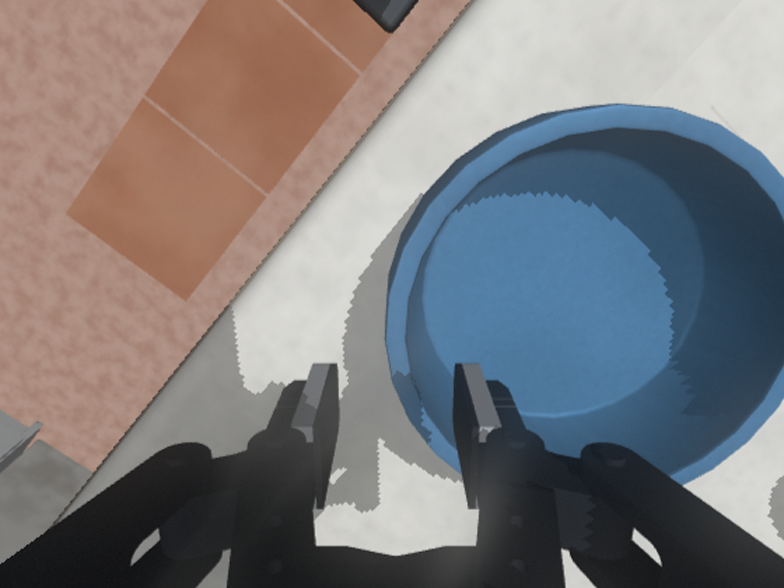

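```bash
python3 -m handwheel '[3,-1,15,0,0.4,0,0.6, 0,0,15,0,0,0,0.6, 0,0,15,0,0,0,0.6, 0,0,0,0,0,0,0.6]' 60
python3 -c "
from h import *
c=cam('wrist');save(c,'w19.png',None,1.4)
togo([0.3183,-0.3484,0.0],np.radians(130))
"
```

```text
time: 24.45
eef_pos: [0.319, -0.3478, 0.0136]
tcp_rot: [3.137, 0.0, 2.276]
wrist_force: [0.5, -0.2, 0.6]
width: 0.4
now [ 0.3192 -0.3481  0.0142] [1.7973e+02 6.0000e-02 1.3038e+02] shift mm [ 0.3 -1.  14.2] turn [0.27 0.06 0.38] t 24.5 F [-0.3 -0.1  0. ] w 0.401
```

View pics/w19.png

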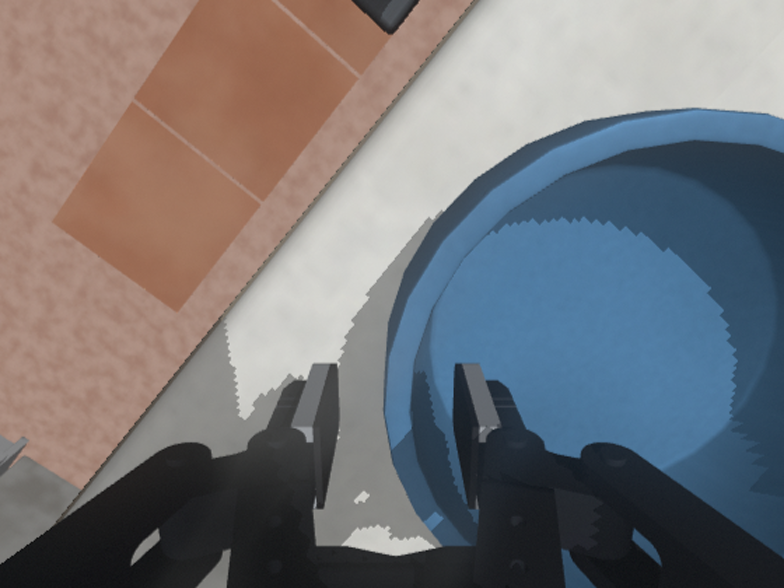

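```bash
python3 -m handwheel '[0,-1,8,0.2,0,0,0.6, 0,0,7,0,0,0,0.6, 0,0,0,0,0,0,0.8, 0,0,0,0,0,0,1, 0,0,0,0,0,0,1, 0,0,0,0,0,0,1, 0,0,0,0,0,0,1]' 60
python3 -c "
from h import *
togo([0.3183,-0.3484,0.0],np.radians(130))
"
```

```text
time: 25.38
eef_pos: [0.3189, -0.3491, -0.0011]
tcp_rot: [3.14, 0.002, 2.276]
wrist_force: [-0.4, 0.5, -2.3]
width: 0.094
now [ 0.3189 -0.3491 -0.0011] [1.7993e+02 1.3000e-01 1.3040e+02] shift mm [ 0.9  0.  -1.1] turn [0.07 0.13 0.4 ] t 25.38 F [-0.4  0.5 -2.3] w 0.094
```

```bash
python3 -m handwheel '[0,0,-10,0,0,0,1, 0,0,-20,0,0,0,1, 0,0,-30,0,0,0,1, 0,0,-30,0,0,0,1, 0,0,-25,0,0,0,1, 0,0,0,0,0,0,1, 0,0,0,0,0,0,1]'
python3 -c "
from h import *
togo([0.5164,-0.0676,0.115],np.radians(130.4)); print(state()[0]['joint_positions'])
c=cam('wrist');save(c,'w20.png',None,1.4)
c=cam('scene');save(c,'s20.png',None,1.4)
"
```

```text
time: 26.25
eef_pos: [0.3176, -0.3487, 0.1196]
tcp_rot: [3.14, 0.001, 2.274]
wrist_force: [0.2, 0.5, -1.4]
width: 0.096
now [ 0.3176 -0.3487  0.1196] [1.7990e+02 8.0000e-02 1.3032e+02] shift mm [ 85.7 333.4   5. ] turn [ 0.1   0.08 -0.08] t 26.25 F [ 0.2  0.5 -1.4] w 0.096
[-0.05174947  0.3762402   0.98393322  2.08168125 -0.40860531  0.88549157
  1.86901022]
```

View pics/w20.png

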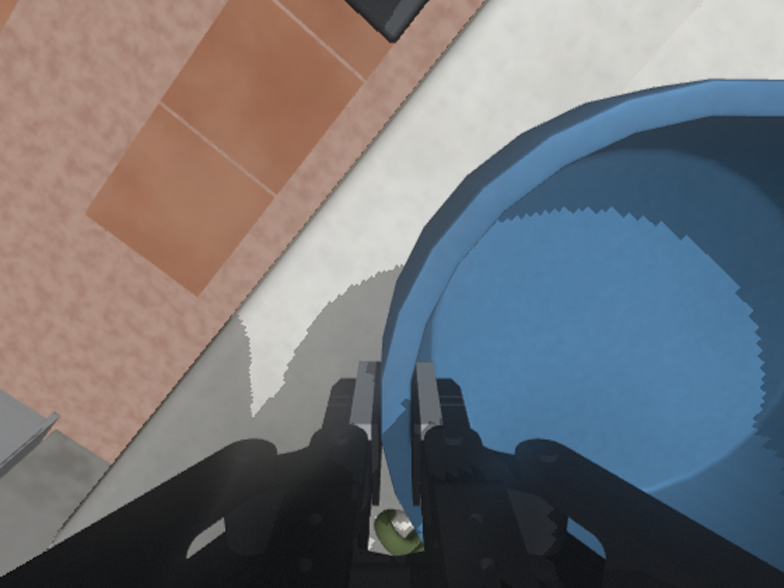

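View pics/s20.png

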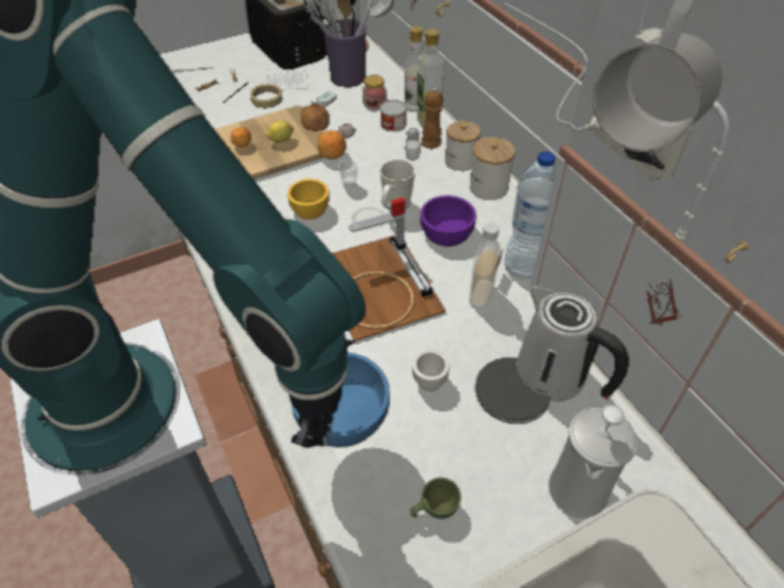

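```bash
python3 -m handwheel '[6,20,0,0,0,0,1, 11,42,0,0,0,0,1, 11,42,0,0,0,0,1, 11,42,0,0,0,0,1, 11,42,0,0,0,0,1, 11,42,0,0,0,0,1, 11,42,0,0,0,0,1, 8,30,0,0,0,0,1, 4,15,0,0,0,0,1, 0,0,0,0,0,0,1, 0,0,0,0,0,0,1]'
python3 -c "
from h import *
togo([0.5164,-0.0676,0.07],np.radians(130.4)); print(state()[0]['joint_positions'])
c=cam('wrist');save(c,'w21.png',None,1.4)
c=cam('scene');save(c,'s21.png',None,1.4)
"
```

```text
time: 27.72
eef_pos: [0.5059, -0.0741, 0.1125]
tcp_rot: [-3.132, -0.005, 2.267]
wrist_force: [0.2, 0.1, -1.1]
width: 0.096
now [ 0.5059 -0.0741  0.1125] [-179.47   -0.28  129.91] shift mm [-2.  12.6 42.4] turn [-0.53 -0.28 -0.49] t 27.73 F [ 0.2  0.1 -1.1] w 0.096
[-0.6472021   0.4657674   0.91740127  1.98579259 -0.45805182  0.92255449
  1.20467879]
```

View pics/w21.png

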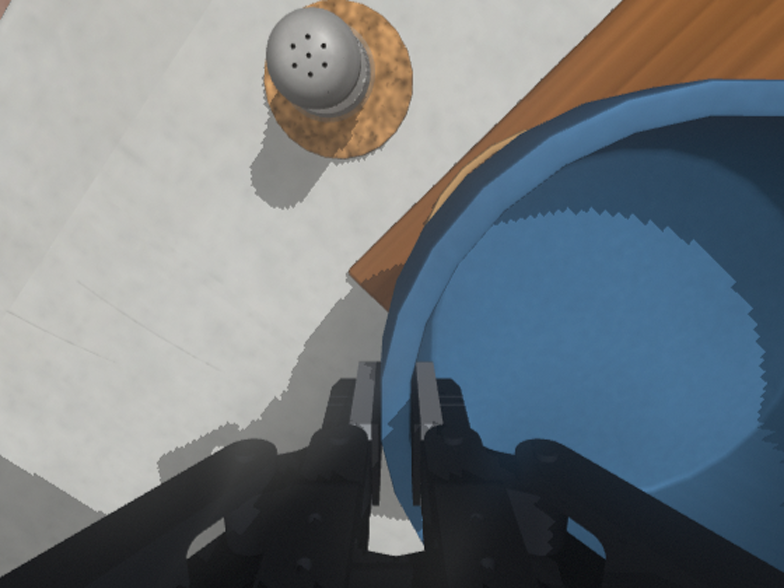

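View pics/s21.png

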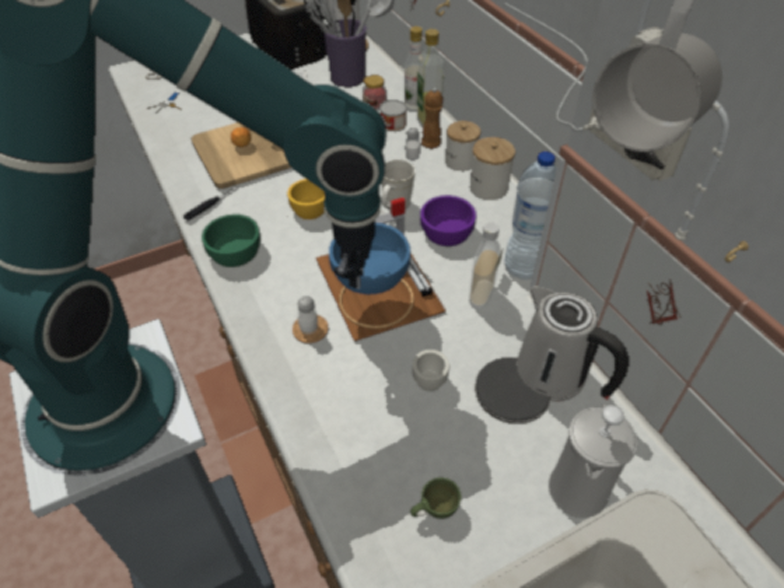

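```bash
python3 -m handwheel '[-2,13,10,-0.5,-0.3,-0.5,1, 0,0,20,0,0,0,1, 0,0,20,0,0,0,1, 0,0,20,0,0,0,1, 0,0,0,0,0,0,1, 0,0,0,0,0,0,1]'
python3 -c "
from h import *
togo([0.5164,-0.0676,0.009],np.radians(130.4)); print(state()[0]['joint_positions'])
c=cam('top');save(c,'t22.png',(180,120,340,280),4)
c=cam('scene');save(c,'s22.png',(200,130,360,290),4)
"
```

```text
time: 28.58
eef_pos: [0.5163, -0.0681, 0.036]
tcp_rot: [-3.14, -0.001, 2.274]
wrist_force: [1.2, -0.3, -2.5]
width: 0.096
now [ 0.5163 -0.0681  0.036 ] [-1.7991e+02 -4.0000e-02  1.3030e+02] shift mm [ 0.3  0.5 27. ] turn [-0.09 -0.04 -0.1 ] t 28.57 F [ 1.2 -0.3 -2.5] w 0.096
[-0.55159069  0.58934325  0.79478566  2.01324936 -0.59442508  0.7856306
  1.30106834]
```

View pics/t22.png

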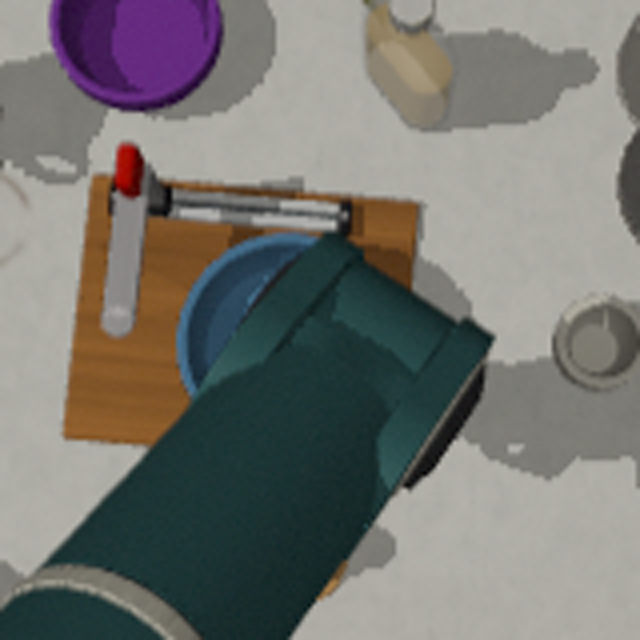

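View pics/s22.png

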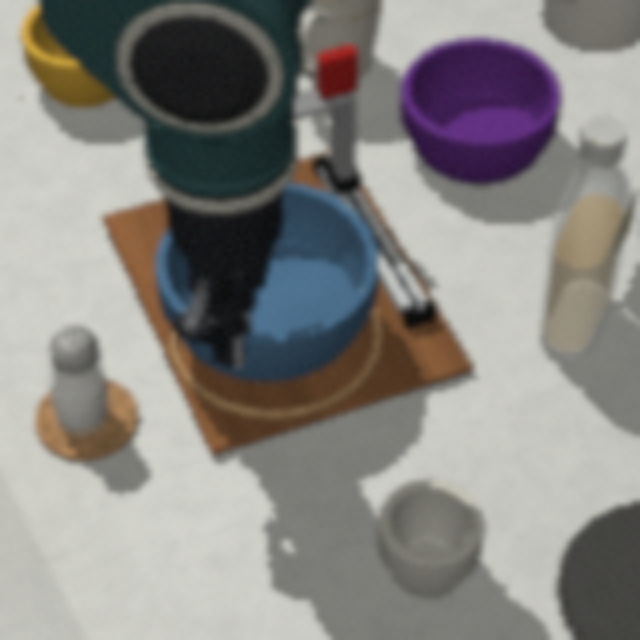

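```bash
python3 -c "
from h import *
t=cam('top')
g=lambda a,b:(180+a/4,120+b/4)
print(ray(t,*g(178,322),.095)-[0,.08,0], ray(t,*g(295,234),.095)-[.08,0,0])
print('expect',.5163+.0576,-.0681+.0496)
"
```

```text
[ 0.58395779 -0.01836658  0.095     ] [ 0.56743793 -0.02212182  0.095     ]
expect 0.5739 -0.018499999999999996
```

```bash
python3 -m handwheel '[-1,2,8,0,0,0,1, 0,0,8,0,0,0,1, 0,0,0,0,0,0,1, 0,0,0,0,0,0,1]'
python3 -c "
from h import *
togo([0.518,-0.0676,0.009],np.radians(130.4))
c=cam('scene');save(c,'s23.png',(220,150,330,260),6)
"
```

```text
time: 29.22
eef_pos: [0.5194, -0.067, 0.0199]
tcp_rot: [3.141, 0.0, 2.275]
wrist_force: [0.4, 0.0, -1.5]
width: 0.096
now [ 0.5194 -0.067   0.0199] [1.7997e+02 1.0000e-02 1.3036e+02] shift mm [ 0.5 -1.5 10.9] turn [ 0.03  0.01 -0.04] t 29.23 F [ 0.4  0.  -1.5] w 0.096
```

View pics/s23.png

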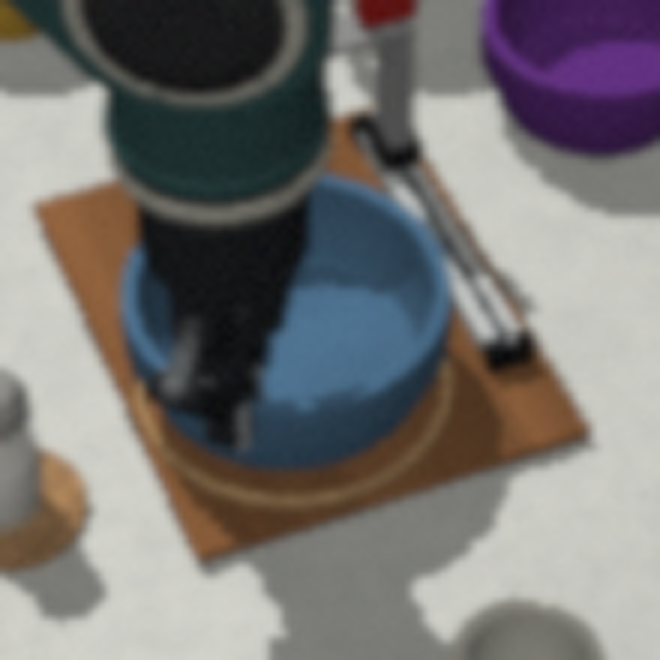

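```bash
python3 -m handwheel '[-2,0,5,0,0,0,1, 0,0,0,0,0,0,1]' | grep -E "eef|force"; python3 -m handwheel '[0,0,3,0,0,0,1, 0,0,0,0,0,0,1]'| grep -E "eef|force"; python3 -m handwheel '[0,0,2,0,0,0,1, 0,0,0,0,0,0,1]'| grep -E "eef|force";python3 -m handwheel '[0,0,2,0,0,0,1, 0,0,0,0,0,0,1]'| grep -E "eef|force"
```

```text
eef_pos: [0.5209, -0.0686, 0.0147]
wrist_force: [1.0, 0.2, -1.4]
eef_pos: [0.5209, -0.0686, 0.0115]
wrist_force: [0.5, -1.0, -1.3]
eef_pos: [0.5209, -0.0686, 0.0094]
wrist_force: [0.5, -0.2, -2.5]
eef_pos: [0.5211, -0.0689, 0.0088]
wrist_force: [0.7, 1.8, 0.3]
```

```bash
python3 -m handwheel '[0,0,0,0,0,0,0.6, 0,0,0,0,0,0,0.6, 0,0,0,0,0,0,0.6, 0,0,-20,0,0,0,0.6, 0,0,-40,0,0,0,0.6, 0,0,-50,0,0,0,0.6, 0,0,-50,0,0,0,0.6, 0,0,-40,0,0,0,0.6, 0,0,0,0,0,0,0.6, 0,0,0,0,0,0,0.6]'
python3 -c "
from h import *
print(state()[0]['joint_positions'])
c=cam('wrist');save(c,'w24.png',None,1.4)
c=cam('scene');save(c,'s24.png',None,1.4)
"
```

```text
time: 31.52
eef_pos: [0.5198, -0.0711, 0.2212]
tcp_rot: [3.138, 0.0, 2.271]
wrist_force: [-1.6, 0.2, -0.1]
width: 0.399
[-0.75772094  0.33486261  1.028605    1.85843457 -0.32044502  1.12380497
  1.08684648]
```

View pics/w24.png

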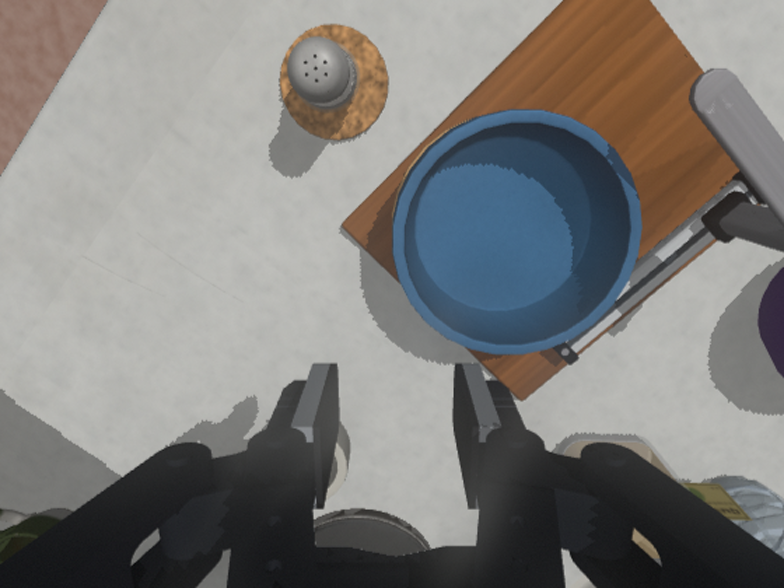

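View pics/s24.png

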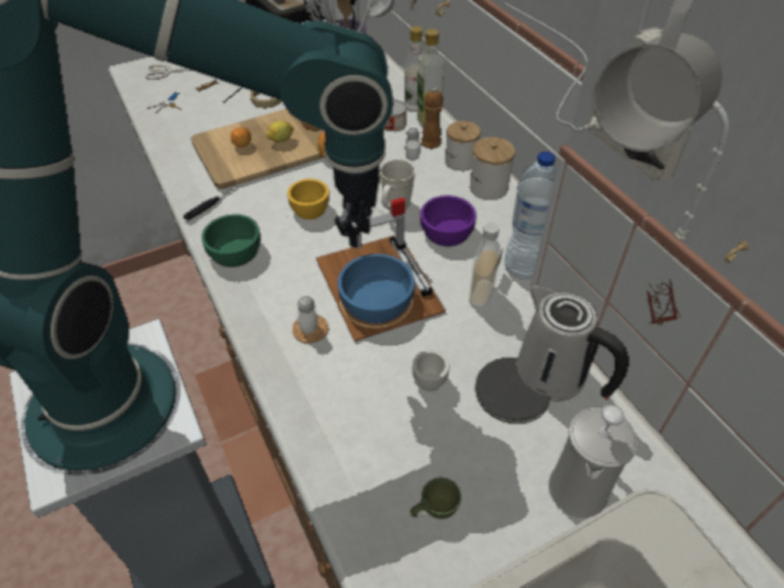

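```bash
python3 -c "
from h import *
c=cam('wrist')
print(circ(c,[(a/1.4,b/1.4) for a,b in [(393,230),(641,230),(518,109),(516,354)]],.068))"
python3 -m handwheel '[25,5,0,0,0,0,0.4, 45,10,0,0,0,0,0.4, 45,10,0,0,0,0,0.4, 45,10,0,0,0,0,0.4, 45,10,0,0,0,0,0.4, 45,10,0,0,0,0,0.4, 45,10,0,0,0,0,0.4, 45,10,0,0,0,0,0.4, 35,10,0,0,0,0,0.4, 20,5,0,0,0,0,0.4, 0,0,0,0,0,0,0.4, 0,0,0,0,0,0,0.4, 0,0,0,0,0,0,0.4]'
python3 -c "
from h import *
togo([0.307,0.233,.15],np.radians(130))
print(state()[0]['joint_positions'])
c=cam('wrist');save(c,'w25.png',None,1.4)
c=cam('top');save(c,'t25.png',None,1.4)
"
```

```text
(array([ 0.57480343, -0.01771751]), np.float64(0.07900168988109352))
time: 33.3
eef_pos: [0.327, 0.2943, 0.2136]
tcp_rot: [-3.13, 0.005, 2.263]
wrist_force: [1.0, 0.1, 0.4]
width: 0.602
now [0.327  0.2943 0.2136] [-179.35    0.27  129.67] shift mm [-34.1 -53.8  64.4] turn [-0.65  0.27 -0.33] t 33.3 F [1.  0.1 0.4] w 0.602
[-1.60849128  0.07562967  0.84999559  2.04011453 -0.06046421  1.06400701
 -0.03751405]
```

View pics/w25.png

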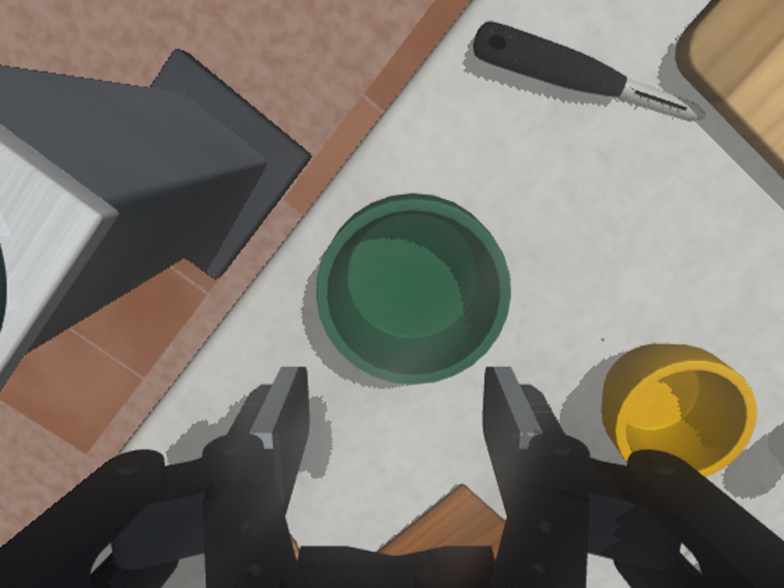

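View pics/t25.png

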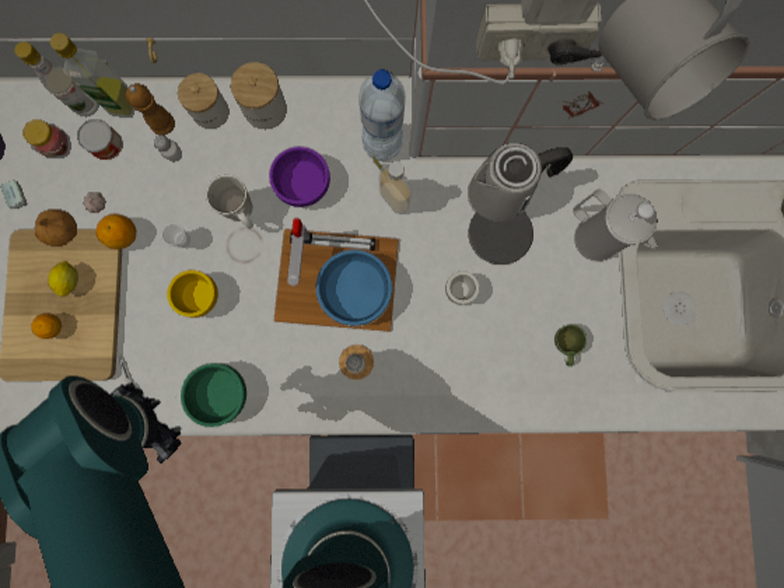

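```bash
python3 -c "
from h import *
c=cam('wrist')
C,r=circ(c,[(a/1.4,b/1.4) for a,b in [(317,288),(511,285),(414,194),(413,384)]],.058);print(C,r)
t=cam('top');print(circ(t,[(a/1.4,b/1.4) for a,b in [(181,396),(246,394),(213,364),(213,425)]],.058))
y=np.radians(130); d=np.array([np.sin(y),-np.cos(y)]); P=C-.061*d
print(P); togo([*P,.11],y)"
```

```text
[0.35487569 0.27568448] 0.06508091539781642
(array([0.35529357, 0.27071891]), np.float64(0.06415129056678597))
[0.30814698 0.23647443]
now [0.3267 0.2948 0.2137] [-179.36    0.26  129.71] shift mm [-32.5 -50.4 104.4] turn [-0.64  0.26 -0.29] t 33.5 F [-0.  -0.5 -0.4] w 0.596
```

```bash
python3 -m handwheel '[-16,-25,20,-0.6,0.3,0,0.6, -16,-25,30,0,0,0,0.6, 0,0,30,0,0,0,0.6, 0,0,20,0,0,0,0.6, 0,0,0,0,0,0,0.6, 0,0,0,0,0,0,0.6]' 60
python3 -c "
from h import *
c=cam('wrist');save(c,'w26.png',None,1.4)
togo([0.3082,0.2345,0.011],np.radians(130)); print(state()[0]['joint_positions'])"
```

```text
time: 34.25
eef_pos: [0.3091, 0.2365, 0.1128]
tcp_rot: [3.139, -0.002, 2.262]
wrist_force: [0.0, -0.4, -0.6]
width: 0.399
now [0.309  0.2365 0.1128] [ 1.7984e+02 -1.4000e-01  1.2963e+02] shift mm [ -1.3  -2.3 101.8] turn [ 0.16 -0.14 -0.37] t 34.3 F [-0.1  0.4  0.4] w 0.403
[-1.54487307  0.14166141  0.88012368  2.26712953 -0.15784871  0.78728814
  0.13346391]
```

View pics/w26.png

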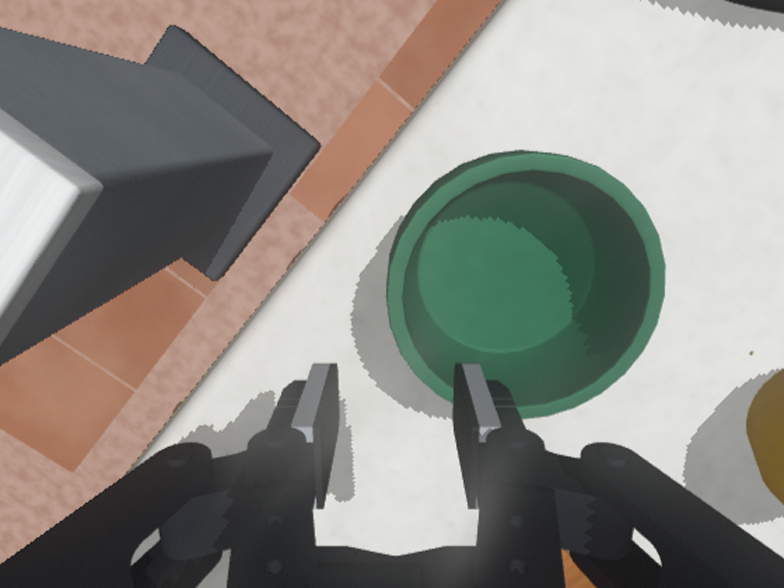

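```bash
python3 -c "
from h import *
c=cam('wrist')
C,r=circ(c,[(a/1.4,b/1.4) for a,b in [(387,280),(665,278),(522,150),(530,418),(425,190),(640,210)]],.058);print(C,r)
y=np.radians(129.6); d=np.array([np.sin(y),-np.cos(y)]); P=C-.061*d
print(P); togo([*P,.011],y)"
```

```text
[0.35356888 0.27386894] 0.06468078835398094
[0.30656757 0.23498608]
now [0.309  0.2367 0.1129] [ 1.7982e+02 -1.6000e-01  1.2964e+02] shift mm [-1.000e-01 -3.300e+00  1.018e+02] turn [ 0.18 -0.16  0.04] t 34.35 F [ 0.1 -0.3  0.7] w 0.399
```

```bash
python3 -m handwheel '[0,-3,20,0,0,0,0.6, 0,0,25,0,0,0,0.6, 0,0,25,0,0,0,0.6, 0,0,15,0,0,0,0.6, 0,0,0,0,0,0,0.6, 0,0,0,0,0,0,0.6]' 60
python3 -c "
from h import *
c=cam('wrist');save(c,'w27.png',None,1.4)
togo([0.3066,0.2350,0.011],np.radians(129.6)); print(state()[0]['joint_positions'])"
```

```text
time: 35.1
eef_pos: [0.3085, 0.2395, 0.0296]
tcp_rot: [3.131, -0.008, 2.266]
wrist_force: [-0.4, 0.4, -0.2]
width: 0.4
now [0.3085 0.2396 0.0296] [179.36  -0.44 129.81] shift mm [-2.4 -4.6 18.6] turn [ 0.64 -0.44  0.21] t 35.15 F [0.3 0.3 0.1] w 0.399
[-1.37324027  0.35261112  0.73161101  2.32567457 -0.44715882  0.58381147
  0.39971999]
```

View pics/w27.png

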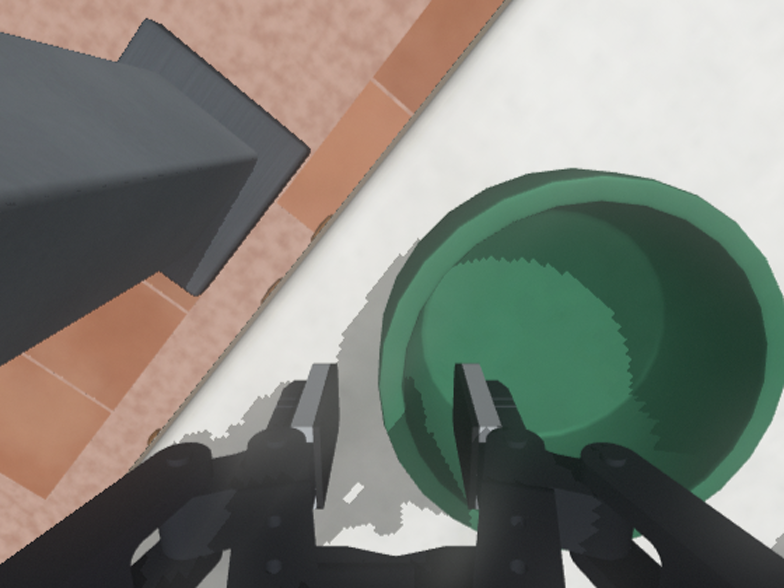

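```bash
python3 -m handwheel '[-2,-4,8,0.6,-0.4,0,0.6, 0,0,6,0,0,0,0.6, 0,0,0,0,0,0,0.6]' 60
python3 -c "
from h import *
togo([0.3066,0.2350,0.011],np.radians(129.6)); print(state()[0]['joint_positions'])"
```

```text
time: 35.52
eef_pos: [0.3067, 0.2362, 0.0155]
tcp_rot: [3.14, -0.001, 2.267]
wrist_force: [0.7, -0.5, -0.2]
width: 0.396
now [0.3067 0.2362 0.0155] [ 1.7990e+02 -6.0000e-02  1.2987e+02] shift mm [-0.8 -0.9  4.5] turn [ 0.1  -0.06  0.27] t 35.52 F [ 0.7 -0.5 -0.2] w 0.396
[-1.34614187  0.38680998  0.70155546  2.33191181 -0.47964636  0.55854847
  0.42865109]
```

```bash
python3 -m handwheel '[-1,-1,5,0,0,0,0.6, 0,0,0,0,0,0,0.8, 0,0,0,0,0,0,1, 0,0,0,0,0,0,1, 0,0,0,0,0,0,1, 0,0,0,0,0,0,1]' 60
python3 -m handwheel '[0,0,-10,0,0,0,1, 0,0,-20,0,0,0,1, 0,0,-30,0,0,0,1, 0,0,-30,0,0,0,1, 0,0,-30,0,0,0,1, 0,0,0,0,0,0,1, 0,0,0,0,0,0,1]'
python3 -c "
from h import *
togo([0.528,-0.057,0.13],np.radians(129.6)); print(state()[0]['joint_positions'])
c=cam('wrist');save(c,'w28.png',None,1.4)
c=cam('scene');save(c,'s28.png',None,1.4)"
```

```text
time: 36.28
eef_pos: [0.3069, 0.2349, 0.0104]
tcp_rot: [3.139, -0.001, 2.266]
wrist_force: [0.4, -0.2, -1.4]
width: 0.075
time: 37.15
eef_pos: [0.306, 0.2325, 0.1354]
tcp_rot: [-3.14, -0.001, 2.264]
wrist_force: [0.5, -0.6, -1.7]
width: 0.073
now [0.306  0.2325 0.1354] [-1.7993e+02 -7.0000e-02  1.2973e+02] shift mm [-364.6  -14.3    4.9] turn [-0.07 -0.07  0.13] t 37.15 F [ 0.5 -0.6 -1.7] w 0.073
[-1.63285136  0.07274119  0.95042495  2.25375718 -0.08056473  0.84835986
  0.06309454]
```

View pics/w28.png

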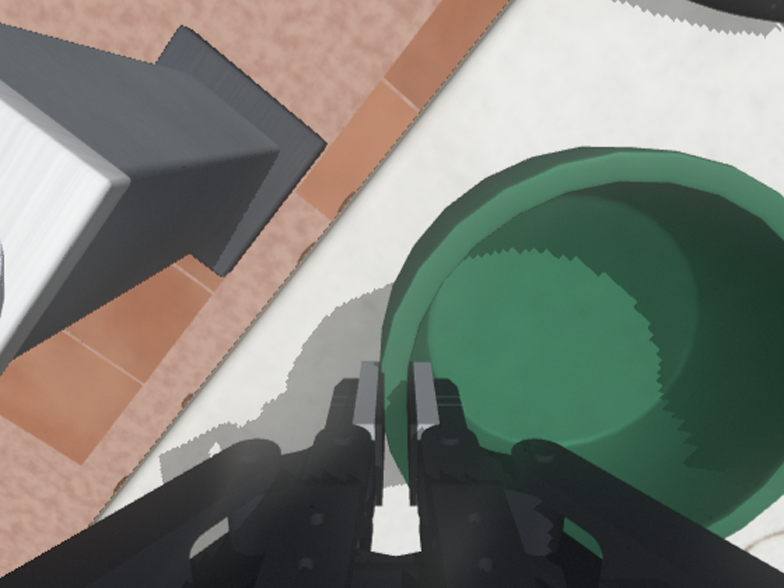

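View pics/s28.png

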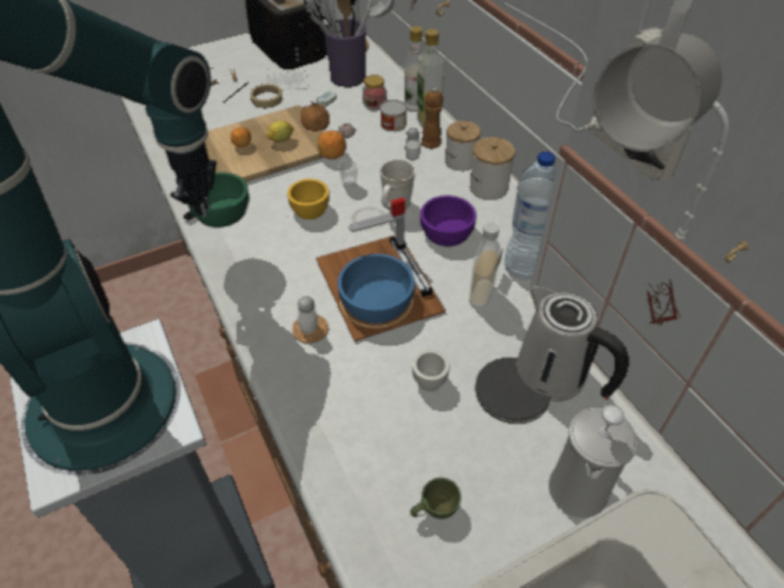

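```bash
python3 -m handwheel '[-20,0,-10,0,0,0,1, -40,-2,-10,0,0,0,1, -40,-2,-5,0,0,0,1, -40,-2,0,0,0,0,1, -40,-2,0,0,0,0,1, -40,-2,0,0,0,0,1, -40,-2,0,0,0,0,1, -40,-2,0,0,0,0,1, -35,0,0,0,0,0,1, -20,0,0,0,0,0,1, -10,0,0,0,0,0,1, 0,0,0,0,0,0,1, 0,0,0,0,0,0,1]'
python3 -c "
from h import *
togo([0.528,-0.057,0.09],np.radians(129.6)); print(state()[0]['joint_positions'])
c=cam('wrist');save(c,'w29.png',None,1.4)
c=cam('top');save(c,'t29.png',(180,120,340,280),4)"
```

```text
time: 38.88
eef_pos: [0.5342, -0.0801, 0.1605]
tcp_rot: [-3.128, 0.003, 2.258]
wrist_force: [0.3, 0.2, -1.5]
width: 0.074
now [ 0.5342 -0.0801  0.1605] [-179.25    0.2   129.38] shift mm [22.  10.8 70.3] turn [-0.75  0.2  -0.22] t 38.88 F [ 0.3  0.2 -1.5] w 0.074
[-0.68039743  0.46744111  0.98828573  1.87998597 -0.43645137  1.03998832
  1.17576328]
```

View pics/w29.png

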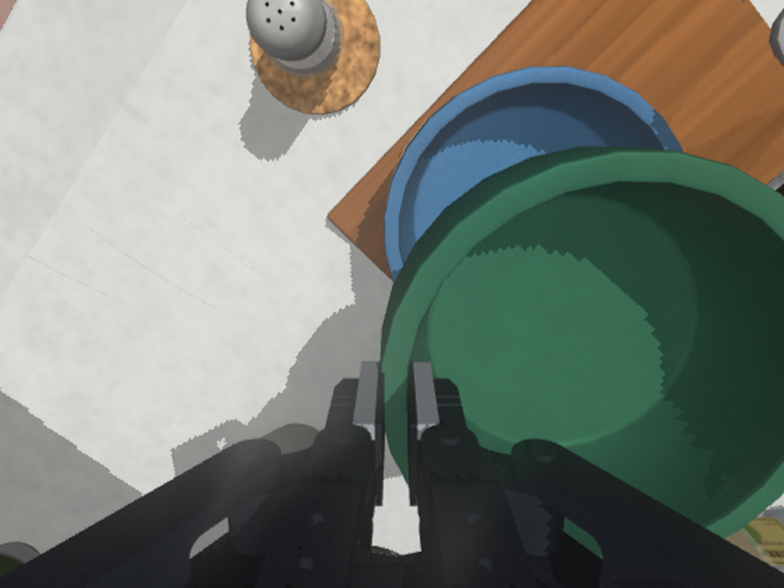

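View pics/t29.png

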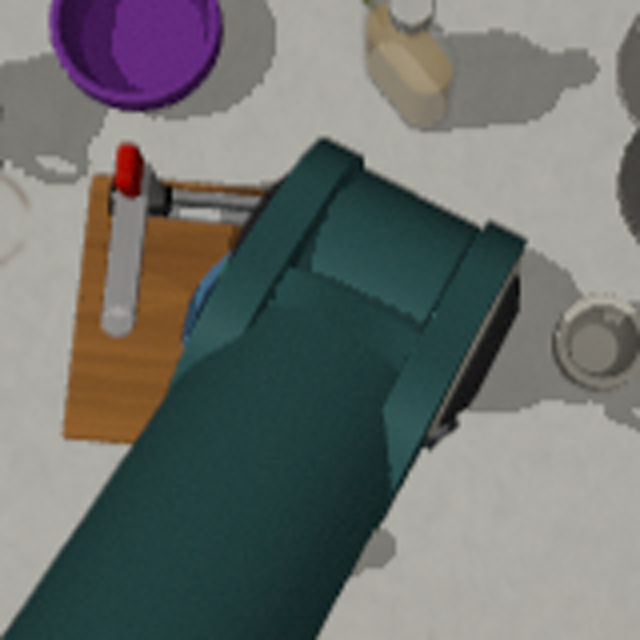

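```bash
python3 -m handwheel '[11,5,10,-0.7,0.2,0,1, 11,5,10,0,0,0,1, 0,0,20,0,0,0,1, 0,0,15,0,0,0,1, 0,0,0,0,0,0,1, 0,0,0,0,0,0,1, 0,0,0,0,0,0,1]'
python3 -c "
from h import *
togo([0.528,-0.057,0.033],np.radians(129.6)); print(state()[0]['joint_positions'])
c=cam('wrist');save(c,'w30.png',None,1.4)
c=cam('scene');save(c,'s30.png',(210,140,330,260),5)"
```

```text
time: 39.85
eef_pos: [0.5266, -0.0508, 0.1023]
tcp_rot: [3.141, -0.002, 2.262]
wrist_force: [0.3, -0.8, -0.9]
width: 0.072
now [ 0.5266 -0.0508  0.1023] [ 1.7994e+02 -1.0000e-01  1.2963e+02] shift mm [-5.8 -2.9 69.3] turn [ 0.06 -0.1   0.03] t 39.85 F [ 0.3 -0.8 -0.9] w 0.072
[-0.67705433  0.51815601  0.91961089  1.95861908 -0.52034605  0.92050315
  1.19955392]
```

View pics/w30.png

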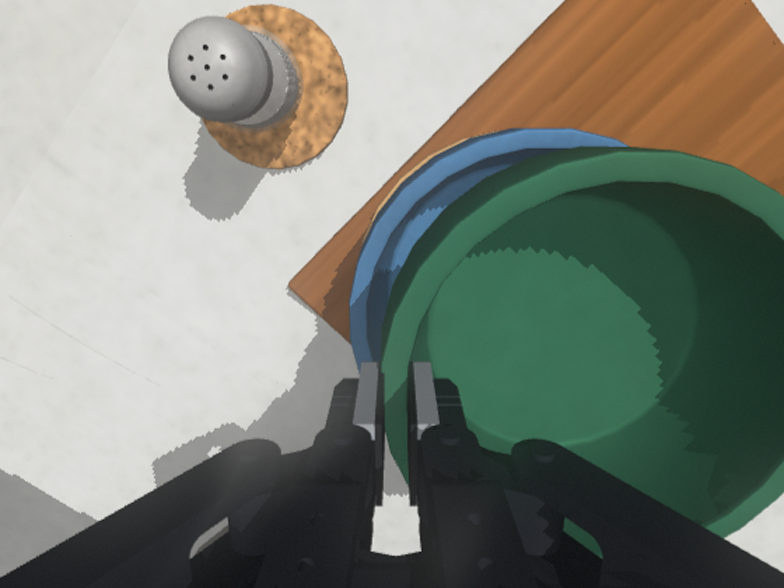

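View pics/s30.png

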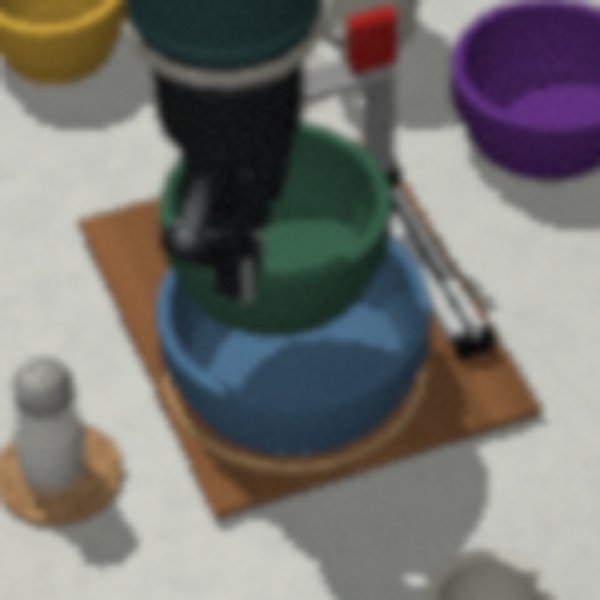

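```bash
python3 -m handwheel '[-6,-3,10,0,0,0,1, 0,0,15,0,0,0,1, 0,0,15,0,0,0,1, 0,0,0,0,0,0,1, 0,0,0,0,0,0,1]'
python3 -c "
from h import *
togo([0.528,-0.057,0.033],np.radians(129.6))
c=cam('wrist');save(c,'w31.png',None,1.4)
c=cam('scene');save(c,'s31.png',(210,140,330,260),5)"
```

```text
time: 40.58
eef_pos: [0.5279, -0.0581, 0.059]
tcp_rot: [3.141, -0.002, 2.262]
wrist_force: [0.8, -0.3, -0.8]
width: 0.075
now [ 0.5279 -0.0581  0.059 ] [ 1.7998e+02 -1.2000e-01  1.2960e+02] shift mm [ 0.7  0.8 26. ] turn [ 0.02 -0.12 -0.  ] t 40.58 F [ 0.8 -0.3 -0.8] w 0.075
```

View pics/w31.png

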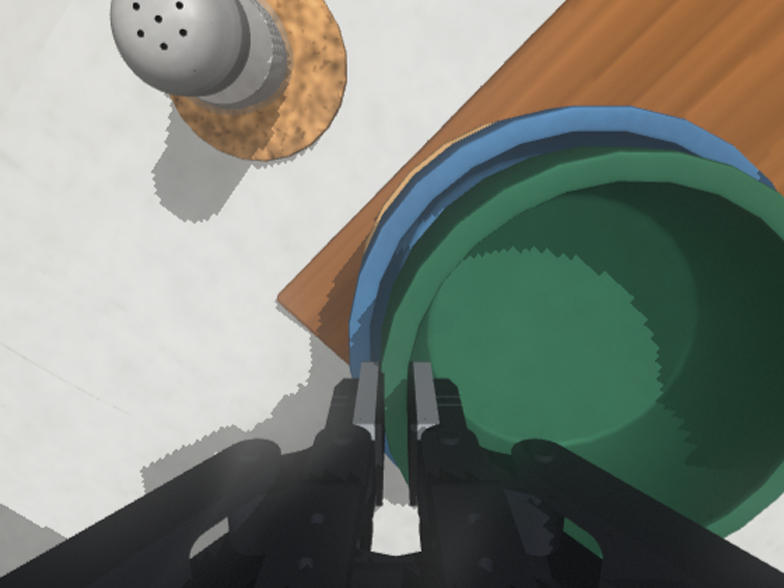

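View pics/s31.png

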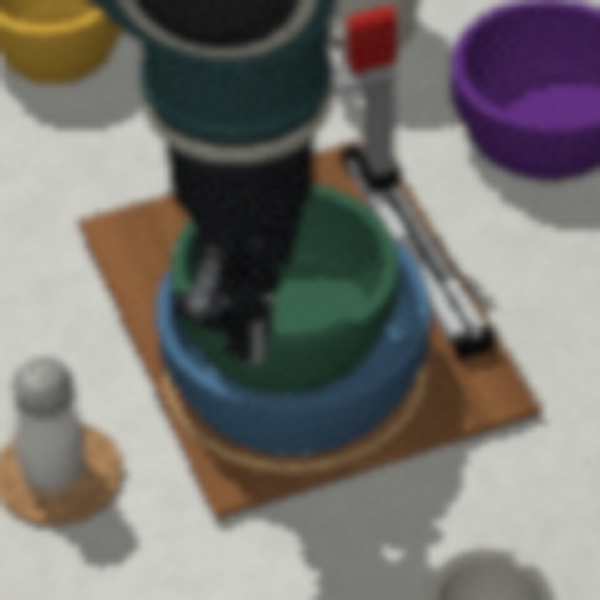

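```bash
python3 -c "
from h import *
c=cam('wrist')
f=lambda L,z:circ(c,[(a/1.4,b/1.4) for a,b in L],z)
save(c,'w32.png',(240,60,560,340),2.5)
togo([0.528,-0.057,0.033],np.radians(129.6))"
```

```text
now [ 0.5281 -0.0579  0.0593] [ 1.7994e+02 -1.1000e-01  1.2962e+02] shift mm [ 0.7  0.5 26.3] turn [ 0.06 -0.11  0.02] t 40.73 F [-0.2  0.4 -1.3] w 0.074
```

View pics/w32.png

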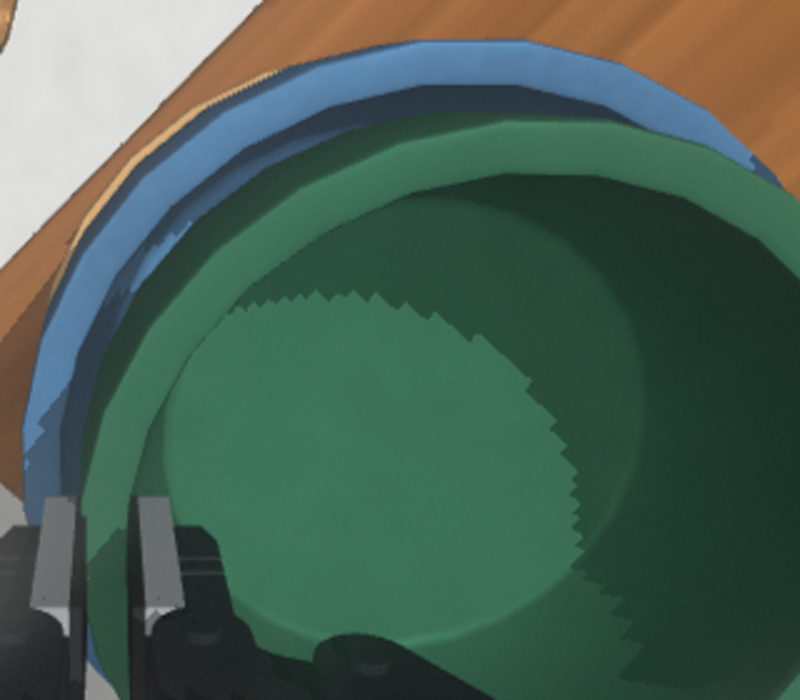

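```bash
python3 -c "
from h import *
c=cam('wrist')
f=lambda L,z:circ(c,[(a/2.5+240,b/2.5+60) for a,b in L],z)
z=state()[1][2]
print(f([(82,500),(105,412),(155,325),(215,248),(298,185),(395,142),(503,122),(625,124),(715,153)],z-.0104+.058))
print(f([(22,440),(42,330),(88,232),(157,150),(235,95),(325,60),(420,42),(525,42),(625,67)],.068))"
```

```text
(array([ 0.56926125, -0.01608657]), np.float64(0.06306247050082098))
(array([ 0.57112693, -0.01662463]), np.float64(0.07668123330072547))
```

```bash
python3 -m handwheel '[-1,1,8,0,0,0,1, 0,0,8,0,0,0,1, 0,0,4,0,0,0,1, 0,0,0,0,0,0,1]' | grep -E "eef|force"; python3 -m handwheel '[0,0,3,0,0,0,1, 0,0,0,0,0,0,1]' | grep -E "eef|force";  python3 -c "
from h import *
togo([0.528,-0.057,0.033],np.radians(129.6))
c=cam('wrist');save(c,'w33.png',None,1.4)"
```

```text
eef_pos: [0.5297, -0.0577, 0.0379]
wrist_force: [0.0, -0.6, -1.4]
eef_pos: [0.5299, -0.0577, 0.0349]
wrist_force: [-0.2, -0.0, -1.2]
now [ 0.5299 -0.0577  0.0349] [ 1.7991e+02 -1.0000e-01  1.2964e+02] shift mm [ 1.7 -1.   1.9] turn [ 0.09 -0.1   0.04] t 41.52 F [-0.2 -0.  -1.2] w 0.074
```

View pics/w33.png

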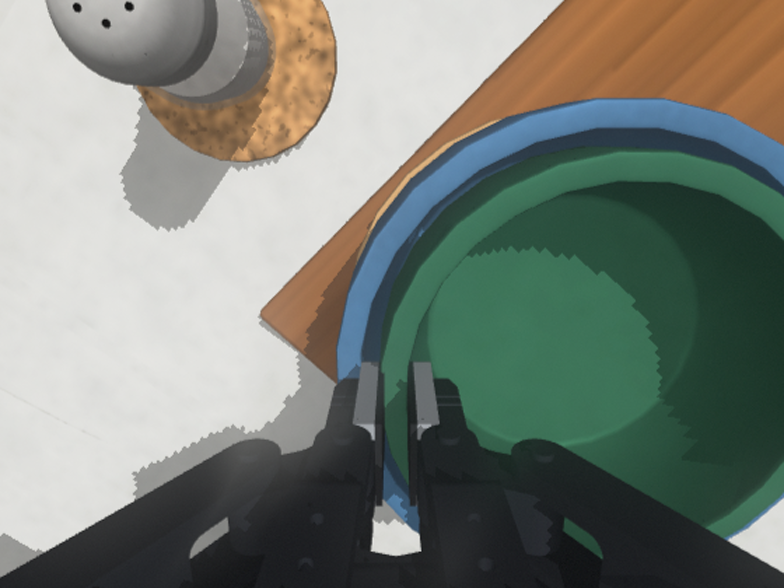

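```bash
python3 -m handwheel '[0,0,2,0,0,0,1, 0,0,0,0,0,0,1]' | grep -E "eef|force"; python3 -m handwheel '[0,0,0,0,0,0,0.7, 0,0,0,0,0,0,0.7, 0,0,0,0,0,0,0.7, 0,0,-15,0,0,0,0.6, 0,0,-30,0,0,0,0.6, 0,0,-40,0,0,0,0.6, 0,0,-40,0,0,0,0.6, 0,0,-30,0,0,0,0.6, 0,0,0,0,0,0,0.6, 0,0,0,0,0,0,0.6, 0,0,0,0,0,0,0.6]'
python3 -c "
from h import *
print(state()[0]['joint_positions'])
c=cam('wrist');save(c,'w34.png',None,1.4)
c=cam('scene');save(c,'s34.png',None,1.4)
"
```

```text
eef_pos: [0.53, -0.0578, 0.033]
wrist_force: [0.3, -0.5, -0.6]
time: 43.2
eef_pos: [0.5294, -0.0594, 0.1976]
tcp_rot: [3.138, -0.001, 2.26]
wrist_force: [1.1, 0.1, 0.3]
width: 0.4
[-0.76237196  0.39805143  1.03349824  1.86640912 -0.38796714  1.09405094
  1.10857727]
```

View pics/w34.png

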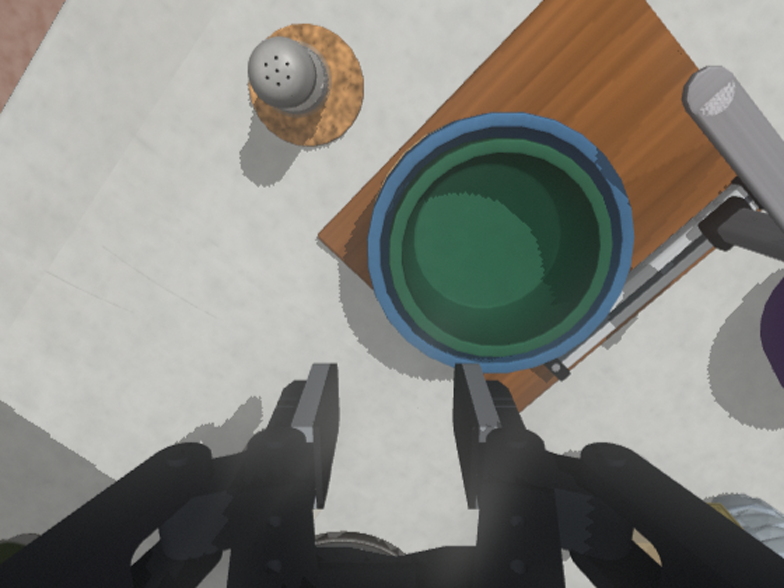

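View pics/s34.png

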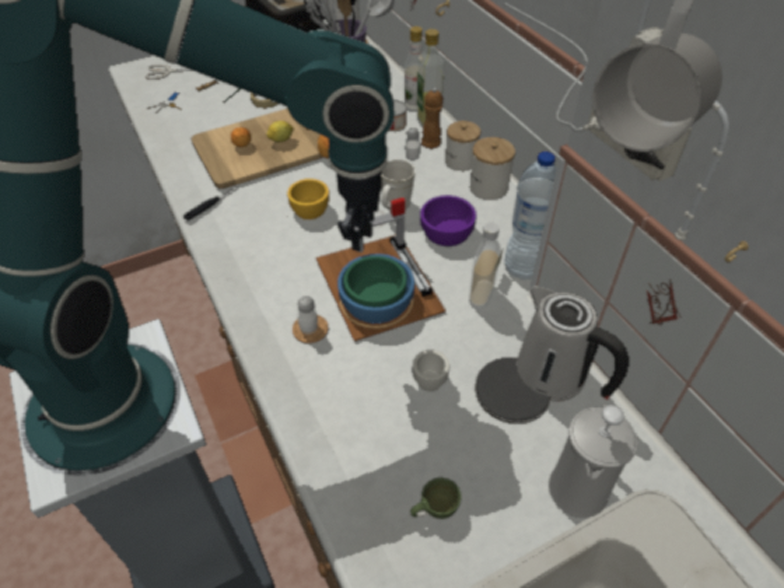

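```bash
python3 -c "
from h import *
c=cam('wrist')
f=lambda L,z:circ(c,[(a/1.4,b/1.4) for a,b in L],z)
print(f([(368,243),(633,243),(502,112),(500,372)],.068),f([(388,250),(613,245),(501,138),(500,357)],.078))"
python3 -m handwheel '[15,13,-5,0,0,0,0.4, 31,27,-5,0,0,0,0.4, 31,27,-5,0,0,0,0.4, 31,27,-5,0,0,0,0.4, 31,27,0,0,0,0,0.4, 31,27,0,0,0,0,0.4, 31,27,0,0,0,0,0.4, 31,27,0,0,0,0,0.4, 31,27,0,0,0,0,0.4, 20,18,0,0,0,0,0.4, 10,10,0,0,0,0,0.4, 0,0,0,0,0,0,0.4, 0,0,0,0,0,0,0.4, 0,0,0,0,0,0,0.4]'
python3 -c "
from h import *
togo([0.531,0.293,.11],np.radians(130))
print(state()[0]['joint_positions'])
c=cam('wrist');save(c,'w35.png',None,1.4)
"
```

```text
(array([ 0.57480637, -0.01734325]), np.float64(0.07891728108362969)) (array([ 0.57289291, -0.018027  ]), np.float64(0.06476849818681628))
time: 45.1
eef_pos: [0.5415, 0.3376, 0.2136]
tcp_rot: [-3.136, 0.0, 2.253]
wrist_force: [0.8, 0.8, -0.5]
width: 0.598
now [0.5415 0.3376 0.2136] [-1.7969e+02  2.0000e-02  1.2909e+02] shift mm [-28.  -35.7 103.8] turn [-0.31  0.02 -0.91] t 45.1 F [ 0.8  0.8 -0.5] w 0.598
[-1.23708334  0.58636846  0.9342071   1.57577035 -0.48844447  1.23595546
  0.4654463 ]
```

View pics/w35.png

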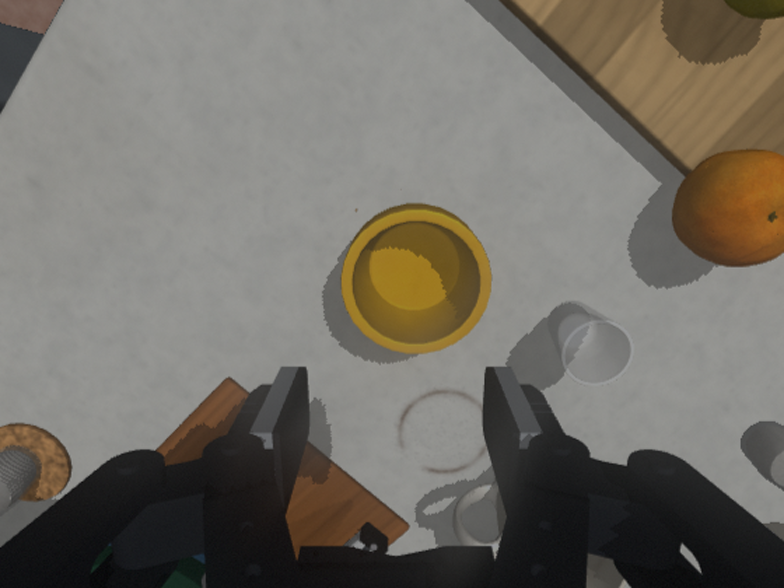

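```bash
python3 -c "
from h import *
c=cam('wrist')
f=lambda L,z:circ(c,[(a/1.4,b/1.4) for a,b in L],z)
C,r=f([(341,280),(492,278),(417,205),(417,354)],.058);print(C,r)
y=np.radians(129.6); d=np.array([np.sin(y),-np.cos(y)]); P=C-.046*d
print(P); togo([*P,.11],y)"
```

```text
[0.56582039 0.32684832] 0.05033268656723697
[0.53037678 0.29752681]
now [0.5415 0.3378 0.2137] [-1.7970e+02  2.0000e-02  1.2909e+02] shift mm [-24.2 -33.5 103.9] turn [-0.3   0.02 -0.51] t 45.2 F [0.3 0.1 0.1] w 0.601
```

```bash
python3 -m handwheel '[-12,-17,20,-0.3,0,-0.5,0.6, -12,-17,30,0,0,0,0.6, 0,0,30,0,0,0,0.6, 0,0,20,0,0,0,0.6, 0,0,0,0,0,0,0.6, 0,0,0,0,0,0,0.6]' 60
python3 -c "
from h import *
c=cam('wrist');save(c,'w36.png',None,1.4)
togo([0.5304,0.2975,0.011],np.radians(129.6)); print(state()[0]['joint_positions'])"
```

```text
time: 45.95
eef_pos: [0.5314, 0.2956, 0.1132]
tcp_rot: [3.138, 0.0, 2.261]
wrist_force: [-0.0, 0.4, -1.0]
width: 0.397
now [0.5314 0.2956 0.1133] [1.7979e+02 2.0000e-02 1.2952e+02] shift mm [  2.2   0.  102.3] turn [ 0.21  0.02 -0.08] t 46.0 F [0.  1.3 0.4] w 0.407
[-1.18248873  0.63032333  0.87488965  1.75596602 -0.56017452  1.02057068
  0.59103803]
```

View pics/w36.png

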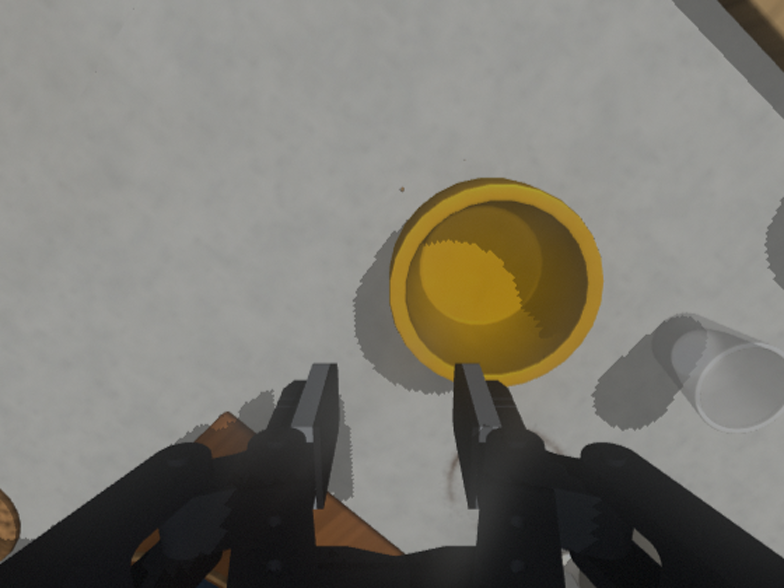

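```bash
python3 -c "
from h import *
c=cam('wrist')
f=lambda L,z:circ(c,[(a/1.4,b/1.4) for a,b in L],z)
C,r=f([(389,285),(603,283),(495,184),(500,387)],.058);print(C,r)
y=np.radians(129.6); d=np.array([np.sin(y),-np.cos(y)]); P=C-.046*d
print(P); togo([*P,.011],y)"
python3 -m handwheel '[2,0,20,0,0,0,0.6, 0,0,25,0,0,0,0.6, 0,0,25,0,0,0,0.6, 0,0,15,0,0,0,0.6, 0,0,0,0,0,0,0.6, 0,0,0,0,0,0,0.6]' 60
python3 -c "
from h import *
c=cam('wrist');save(c,'w37.png',None,1.4)
togo([0.5304,0.2975,0.011],np.radians(129.6)); print(state()[0]['joint_positions'])"
```

```text
[0.56581077 0.32590011] 0.04939618602090498
[0.53036716 0.2965786 ]
now [0.5314 0.2957 0.1133] [1.7978e+02 2.0000e-02 1.2953e+02] shift mm [  1.4  -0.6 102.3] turn [ 0.22  0.02 -0.07] t 46.05 F [-0.8  0.  -0.6] w 0.395
time: 46.8
eef_pos: [0.5308, 0.299, 0.0255]
tcp_rot: [3.135, 0.0, 2.262]
wrist_force: [-0.1, -0.1, 0.7]
width: 0.402
now [0.5308 0.2991 0.0256] [179.63  -0.   129.6 ] shift mm [-1.  -1.4 14.5] turn [ 0.37 -0.    0.  ] t 46.85 F [-0.  -0.1 -0.1] w 0.398
[-1.12153001  0.73804425  0.77886174  1.80066053 -0.66335438  0.87795694
  0.65999464]
```

View pics/w37.png

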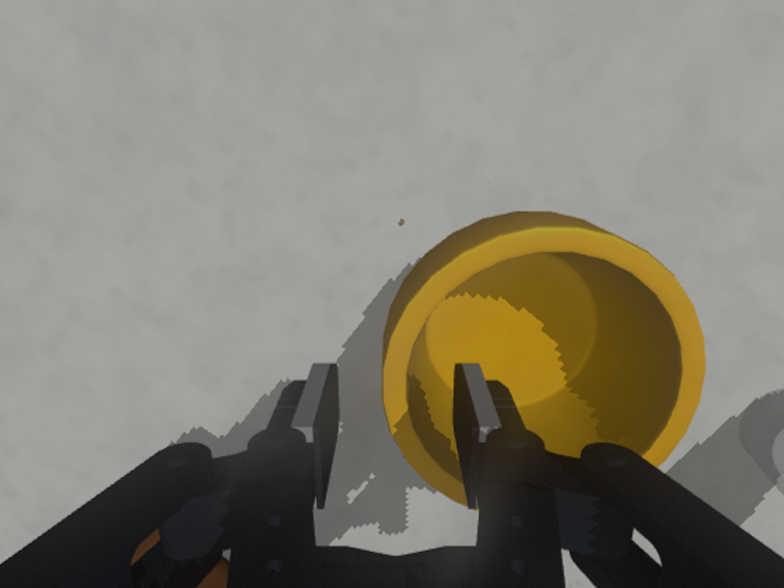

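```bash
python3 -m handwheel '[-1,-1,8,0.3,0,0,0.6, 0,0,6,0,0,0,0.6, 0,0,0,0,0,0,0.6]' 60
python3 -c "
from h import *
togo([0.5304,0.2968,0.011],np.radians(129.6))"
python3 -m handwheel '[0,0,0,0,0,0,0.8, 0,0,0,0,0,0,1, 0,0,0,0,0,0,1, 0,0,0,0,0,0,1, 0,0,0,0,0,0,1]' 60
```

```text
time: 47.22
eef_pos: [0.5311, 0.2981, 0.0116]
tcp_rot: [3.139, -0.0, 2.262]
wrist_force: [0.3, -0.1, -0.2]
width: 0.401
now [0.5311 0.2981 0.0116] [ 1.7987e+02 -1.0000e-02  1.2962e+02] shift mm [-0.6 -1.3  0.6] turn [ 0.13 -0.01  0.02] t 47.23 F [ 0.3 -0.1 -0.2] w 0.401
time: 47.85
eef_pos: [0.5312, 0.2981, 0.0119]
tcp_rot: [3.139, -0.0, 2.262]
wrist_force: [0.3, 0.4, -0.2]
width: 0.077
```

```bash
python3 -m handwheel '[0,0,-10,0,0,0,1, 0,0,-25,0,0,0,1, 0,0,-35,0,0,0,1, 0,0,-40,0,0,0,1, 0,0,-40,0,0,0,1, 0,0,-30,0,0,0,1, 0,0,-10,0,0,0,1, 0,0,0,0,0,0,1, 0,0,0,0,0,0,1]'
python3 -c "
from h import *
togo([0.5376,-0.0473,0.2],np.radians(129.6)); print(state()[0]['joint_positions'])
c=cam('wrist');save(c,'w38.png',None,1.2)
c=cam('scene');save(c,'s38.png',None,1.4)"
```

```text
time: 48.98
eef_pos: [0.5301, 0.2965, 0.21]
tcp_rot: [3.14, -0.001, 2.261]
wrist_force: [0.5, 0.5, -1.2]
width: 0.071
now [0.5301 0.2965 0.21  ] [ 1.7990e+02 -3.0000e-02  1.2952e+02] shift mm [-270.  -213.     9.5] turn [ 0.1  -0.03 -0.08] t 48.98 F [ 0.5  0.5 -1.2] w 0.071
[-1.24328881  0.52863757  0.95826511  1.66793043 -0.46217203  1.18803552
  0.51749321]
```

View pics/w38.png

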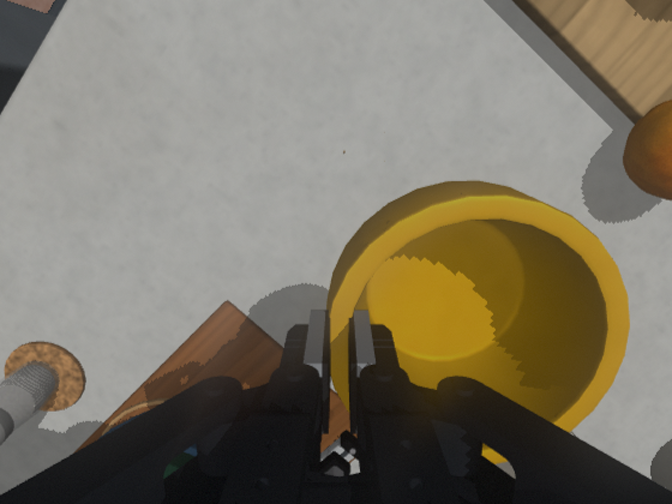

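View pics/s38.png

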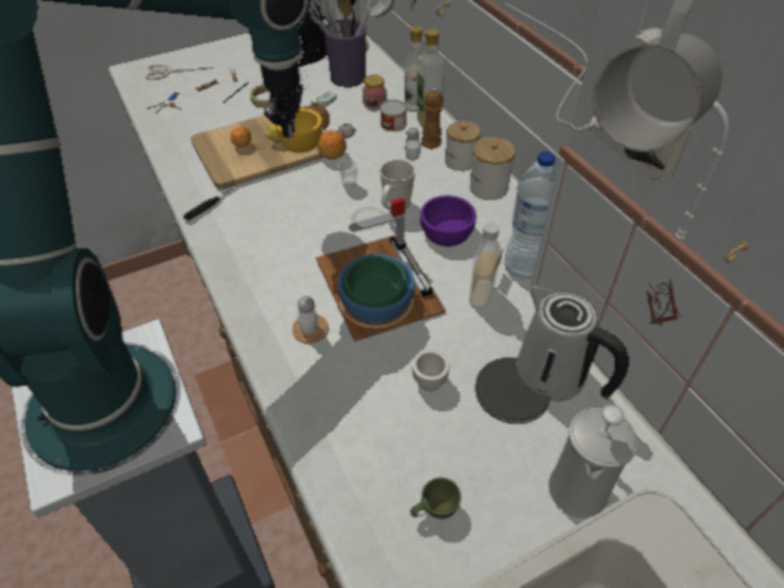

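```bash
python3 -m handwheel '[-15,-12,0,0,0,0,1, -30,-24,0,0,0,0,1, -30,-24,0,0,0,0,1, -30,-24,0,0,0,0,1, -30,-24,0,0,0,0,1, -30,-24,0,0,0,0,1, -30,-24,0,0,0,0,1, -30,-24,0,0,0,0,1, -20,-16,0,0,0,0,1, -10,-8,0,0,0,0,1, 0,0,0,0,0,0,1, 0,0,0,0,0,0,1]'
python3 -c "
from h import *
togo([0.5376,-0.0473,0.1],np.radians(129.6)); print(state()[0]['joint_positions'])"
```

```text
time: 50.58
eef_pos: [0.5289, -0.0504, 0.2058]
tcp_rot: [-3.136, -0.001, 2.254]
wrist_force: [-0.3, 0.8, -1.0]
width: 0.073
now [ 0.5289 -0.0504  0.2058] [-1.7970e+02 -8.0000e-02  1.2913e+02] shift mm [ -3.3   9.2 105.7] turn [-0.29 -0.08 -0.47] t 50.58 F [-0.3  0.8 -1. ] w 0.073
[-0.79304822  0.39227196  1.04640993  1.85553332 -0.37382294  1.11526257
  1.07389936]
```

```bash
python3 -m handwheel '[-3,9,20,-0.3,0,-0.5,1, 0,0,30,0,0,0,1, 0,0,35,0,0,0,1, 0,0,25,0,0,0,1, 0,0,10,0,0,0,1, 0,0,0,0,0,0,1, 0,0,0,0,0,0,1]'
python3 -c "
from h import *
togo([0.5376,-0.0473,0.0445],np.radians(129.6)); print(state()[0]['joint_positions'])
c=cam('wrist');save(c,'w39.png',None,1.4)"
```

```text
time: 51.45
eef_pos: [0.5396, -0.0396, 0.0829]
tcp_rot: [3.14, -0.002, 2.273]
wrist_force: [0.0, 0.0, -1.5]
width: 0.073
now [ 0.5396 -0.0396  0.0829] [ 1.7989e+02 -9.0000e-02  1.3025e+02] shift mm [-4.7 -6.6 38.4] turn [ 0.11 -0.09  0.65] t 51.45 F [ 0.   0.  -1.5] w 0.073
[-0.66195677  0.56502111  0.88515272  1.94260028 -0.56120455  0.89943431
  1.21452953]
```

View pics/w39.png

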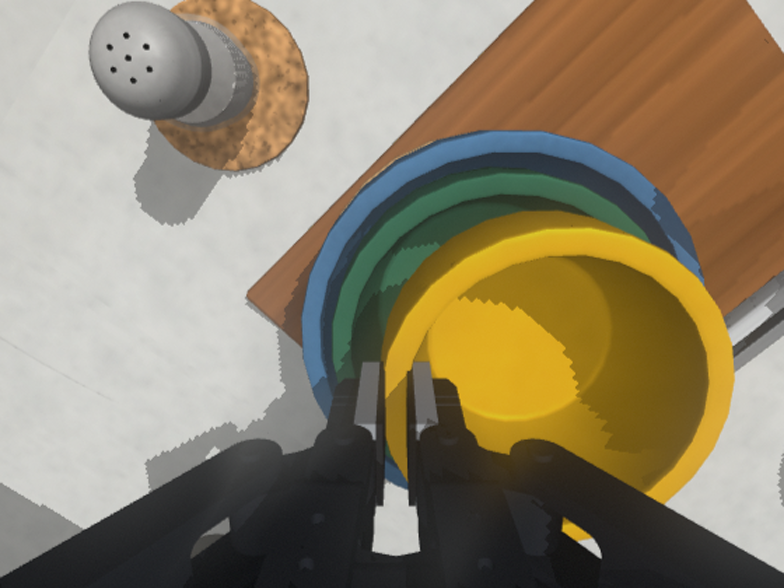

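```bash
python3 -m handwheel '[-5,-7,7,0,0,0.6,1, 0,0,7,0,0,0,1, 0,0,0,0,0,0,1, 0,0,0,0,0,0,1]'
python3 -c "
from h import *
togo([0.5376,-0.0473,0.0445],np.radians(129.6))
c=cam('wrist');save(c,'w40.png',(200,60,520,340),2.5)"
```

```text
time: 52.0
eef_pos: [0.5379, -0.0486, 0.0689]
tcp_rot: [3.138, -0.001, 2.262]
wrist_force: [0.6, 0.4, -0.5]
width: 0.07
now [ 0.5379 -0.0486  0.0689] [ 1.7980e+02 -5.0000e-02  1.2959e+02] shift mm [ 1.1  0.5 24.4] turn [ 0.2  -0.05 -0.01] t 52.0 F [ 0.6  0.4 -0.5] w 0.07
```

View pics/w40.png

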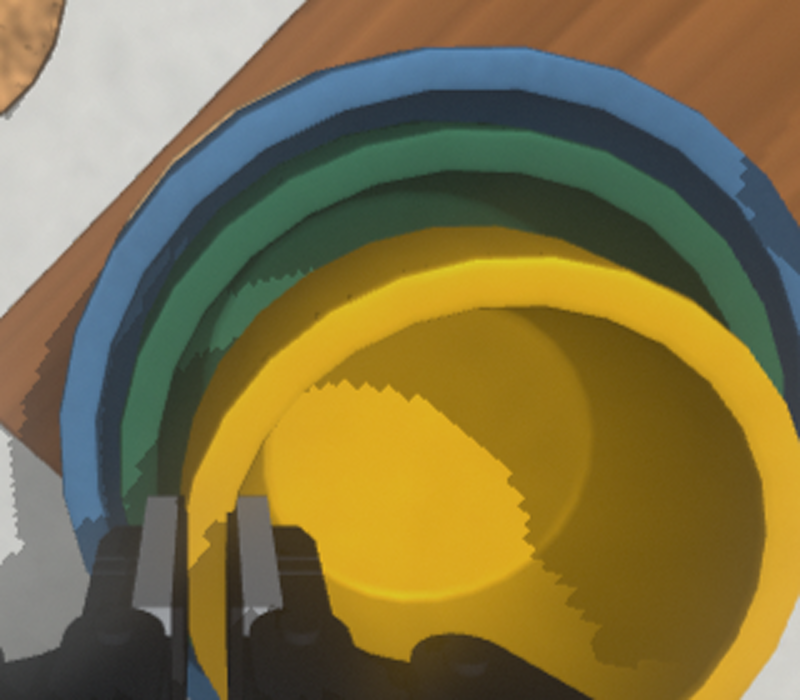

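```bash
python3 -c "
from h import *
c=cam('wrist')
f=lambda L,z:circ(c,[(a/2.5+200,b/2.5+60) for a,b in L],z)
z=state()[1][2]
print(f([(187,500),(232,410),(318,325),(395,280),(485,258),(585,262),(672,295),(745,350),(797,440)],z-.0119+.058))
print(f([(122,440),(145,350),(190,275),(262,205),(345,155),(440,128),(535,130),(625,160),(690,210),(740,285)],.078))"
```

```text
(array([ 0.57123136, -0.01984239]), np.float64(0.048967107449334725))
(array([ 0.57128771, -0.01665091]), np.float64(0.0624795443267238))
```

```bash
python3 -m handwheel '[2,1,8,0,0,0,1, 0,0,8,0,0,0,1, 0,0,3,0,0,0,1, 0,0,0,0,0,0,1]' | grep -E "eef|force";   python3 -c "
from h import *
togo([0.538,-0.0465,0.0445],np.radians(129.6))
c=cam('wrist');save(c,'w41.png',(200,60,520,340),2.5)"
```

```text
eef_pos: [0.5373, -0.0458, 0.0484]
wrist_force: [0.4, 0.5, -1.0]
now [ 0.5373 -0.0458  0.0484] [ 1.7981e+02 -6.0000e-02  1.2963e+02] shift mm [-1.   0.1  3.9] turn [ 0.19 -0.06  0.03] t 52.6 F [ 0.4  0.5 -1. ] w 0.071
```

View pics/w41.png

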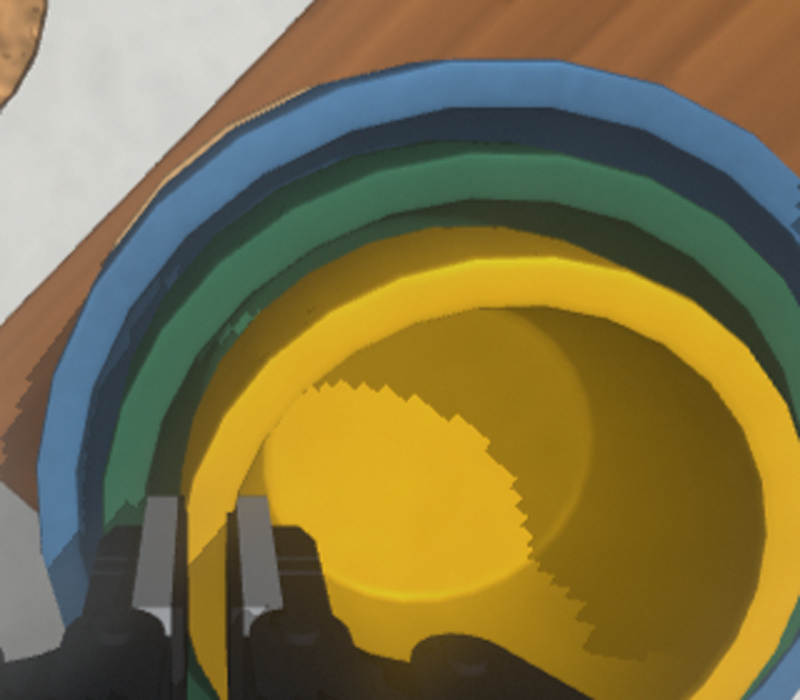

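```bash
python3 -m handwheel '[-1,0,3,0,0,0,1, 0,0,1,0,0,0,1, 0,0,0,0,0,0,1]' | grep -E "eef|force"; python3 -m handwheel '[0,0,0,0,0,0,0.7, 0,0,0,0,0,0,0.7, 0,0,0,0,0,0,0.7, 0,0,-15,0,0,0,0.6, 0,0,-30,0,0,0,0.6, 0,0,-40,0,0,0,0.6, 0,0,-40,0,0,0,0.6, 0,0,-30,0,0,0,0.6, 0,0,0,0,0,0,0.6, 0,0,0,0,0,0,0.6, 0,0,0,0,0,0,0.6]'
python3 -c "
from h import *
print(state()[0]['joint_positions'])
c=cam('wrist');save(c,'w42.png',None,1.4)
c=cam('scene');save(c,'s42.png',None,1.4)
"
```

```text
eef_pos: [0.5383, -0.0467, 0.0445]
wrist_force: [0.0, 0.7, -1.5]
time: 54.4
eef_pos: [0.5373, -0.0485, 0.2091]
tcp_rot: [3.136, -0.0, 2.26]
wrist_force: [0.6, -0.0, 0.0]
width: 0.404
[-0.78393557  0.39901591  1.04132637  1.83912228 -0.38653287  1.1202385
  1.08422665]
```

View pics/w42.png

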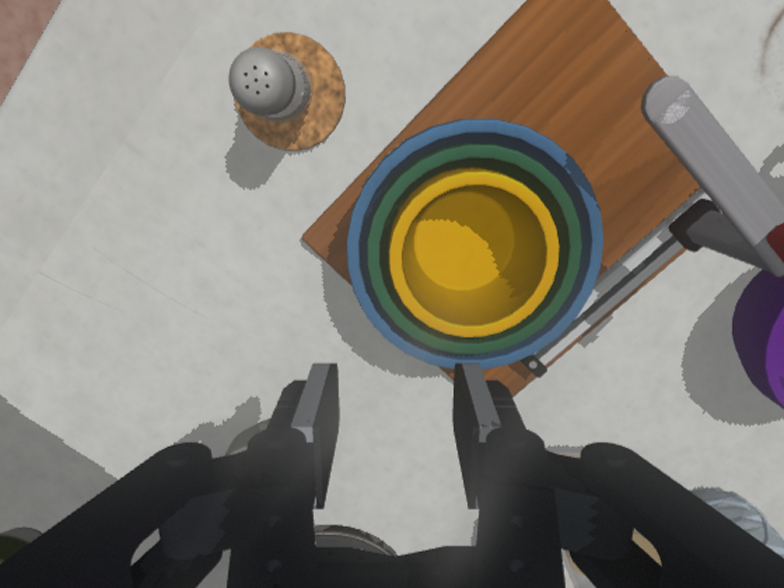

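View pics/s42.png

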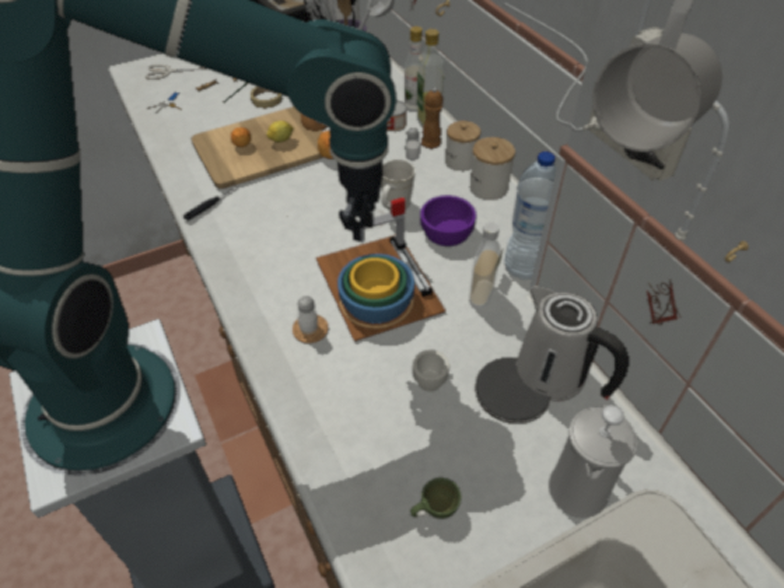

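```bash
python3 -c "
from h import *
c=cam('wrist')
f=lambda L,z:circ(c,[(a/1.4,b/1.4) for a,b in L],z)
print(f([(389,255),(560,250),(473,168),(473,339)],.088))
t=cam('top'); print(ray(t,330.7,205.7,.058))"
python3 -m handwheel '[-15,-12,0,0,0,0,0.6, -30,-23,0,0,0,0,0.6, -30,-23,0,0,0,0,0.6, -30,-23,0,0,0,0,0.6, -20,-14,0,0,0,0,0.6, -10,-7,0,0,0,0,0.6, 0,0,0,0,0,0,0.6, 0,0,0,0,0,0,0.6, 0,0,0,0,0,0,0.6]'
python3 -c "
from h import *
togo([0.547,-0.267,.11],np.radians(129.6))
print(state()[0]['joint_positions'])
c=cam('wrist');save(c,'w43.png',None,1.4)
"
```

```text
(array([ 0.57137651, -0.01809533]), np.float64(0.05038023420141197))
[ 0.57147151 -0.24736197  0.058     ]
time: 55.72
eef_pos: [0.5446, -0.2195, 0.206]
tcp_rot: [3.14, -0.003, 2.264]
wrist_force: [0.7, 0.9, 0.8]
width: 0.4
now [ 0.5446 -0.2195  0.206 ] [179.89  -0.18 129.7 ] shift mm [-38.4 -28.6  95.8] turn [ 0.11 -0.18  0.1 ] t 55.73 F [0.7 0.9 0.8] w 0.4
[-0.39012064  0.50352599  0.98861812  1.72136402 -0.4563703   1.16896247
  1.41985126]
```

View pics/w43.png

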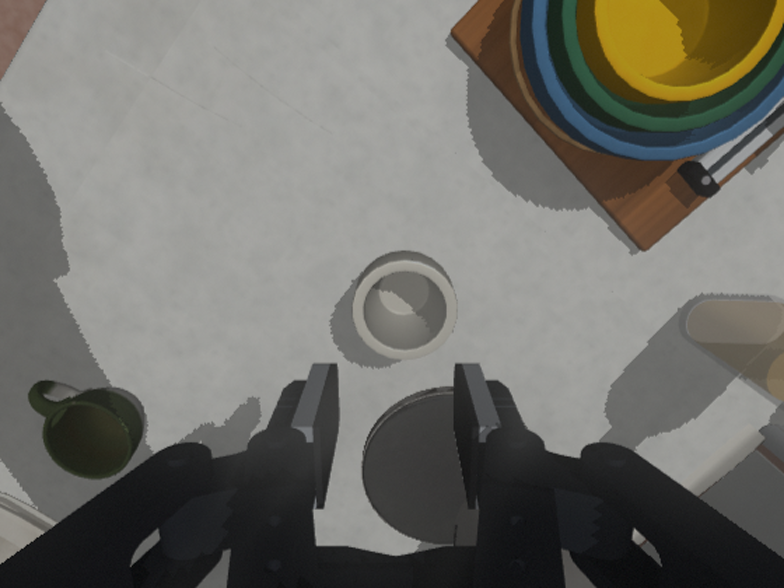

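```bash
python3 -c "
from h import *
c=cam('wrist')
f=lambda L,z:circ(c,[(a/1.4,b/1.4) for a,b in L],z)
C,r=f([(353,310),(457,308),(405,260),(405,360)],.058);print(C,r)
y=np.radians(129.6); d=np.array([np.sin(y),-np.cos(y)]); P=C-.031*d
print(P); togo([*P,.11],y)"
```

```text
[ 0.57480912 -0.24687984] 0.03429426367417022
[ 0.55092321 -0.26663998]
now [ 0.5446 -0.2196  0.2061] [ 1.7989e+02 -1.7000e-01  1.2970e+02] shift mm [-40.5 -25.3  95.9] turn [ 0.11 -0.17  0.1 ] t 55.83 F [ 0.2 -0.5  0.2] w 0.402
```

```bash
python3 -m handwheel '[-20,-13,20,0,0,0,0.6, -20,-12,30,0,0,0,0.6, 0,0,30,0,0,0,0.6, 0,0,15,0,0,0,0.6, 0,0,0,0,0,0,0.6, 0,0,0,0,0,0,0.6]' 60
python3 -c "
from h import *
c=cam('wrist');save(c,'w44.png',None,1.4)
togo([0.5509,-0.2666,0.011],np.radians(129.6)); print(state()[0]['joint_positions'])"
```

```text
time: 56.58
eef_pos: [0.5534, -0.2648, 0.1101]
tcp_rot: [3.137, -0.001, 2.269]
wrist_force: [0.3, -0.5, 0.3]
width: 0.403
now [ 0.5535 -0.2648  0.1102] [ 1.7975e+02 -6.0000e-02  1.2999e+02] shift mm [ 0.1 -3.6 99.2] turn [ 0.25 -0.06  0.39] t 56.62 F [-0.5 -0.3 -0.3] w 0.4
[-0.22366117  0.64992862  0.88124312  1.7415592  -0.58097412  1.03123418
  1.56719015]
```

View pics/w44.png

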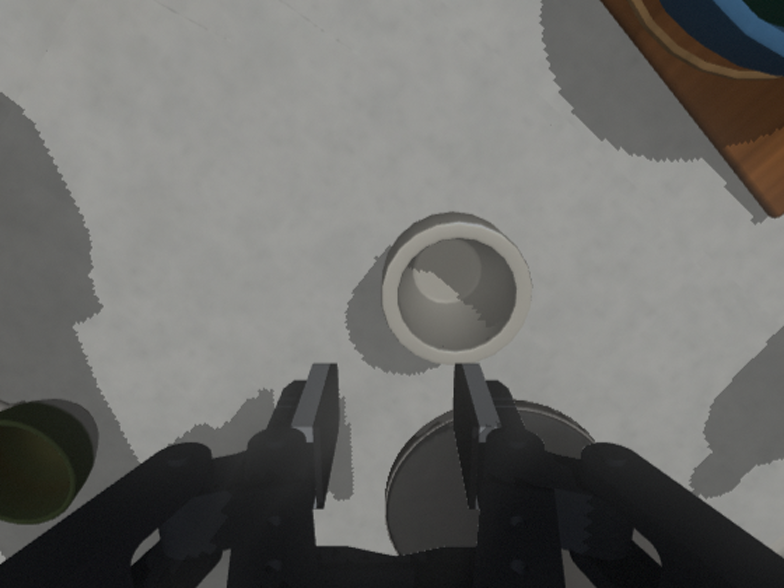

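```bash
python3 -c "
from h import *
c=cam('wrist')
f=lambda L,z:circ(c,[(a/1.4,b/1.4) for a,b in L],z)
C,r=f([(382,295),(532,293),(457,221),(457,365)],.058);print(C,r)
y=np.radians(129.8); d=np.array([np.sin(y),-np.cos(y)]); P=C-.031*d
print(P); togo([*P,.011],y)"
python3 -m handwheel '[0,-3,20,0,0,0,0.6, 0,0,25,0,0,0,0.6, 0,0,25,0,0,0,0.6, 0,0,12,0,0,0,0.6, 0,0,0,0,0,0,0.6, 0,0,0,0,0,0,0.6]' 60
python3 -c "
from h import *
c=cam('wrist');save(c,'w45.png',None,1.4)
togo([0.5509,-0.2666,0.011],np.radians(129.8)); print(state()[0]['joint_positions'])"
```

```text
[ 0.57431559 -0.24670243] 0.03448985274923335
[ 0.5504988  -0.26654583]
now [ 0.5535 -0.2648  0.1102] [ 1.7974e+02 -6.0000e-02  1.2999e+02] shift mm [ 0.4 -3.9 99.1] turn [ 0.26 -0.06  0.19] t 56.67 F [-0.5  0.6  0.5] w 0.4
time: 57.42
eef_pos: [0.552, -0.2666, 0.0259]
tcp_rot: [3.135, 0.001, 2.269]
wrist_force: [-0.8, 0.2, -0.7]
width: 0.399
now [ 0.5521 -0.2665  0.026 ] [1.7964e+02 6.0000e-02 1.3002e+02] shift mm [ 0.7 -1.  14.9] turn [0.36 0.06 0.22] t 57.48 F [-0.2  0.6  0.6] w 0.4
[-0.16006586  0.7497289   0.79066616  1.78826142 -0.67831899  0.8937873
  1.64089638]
```

View pics/w45.png

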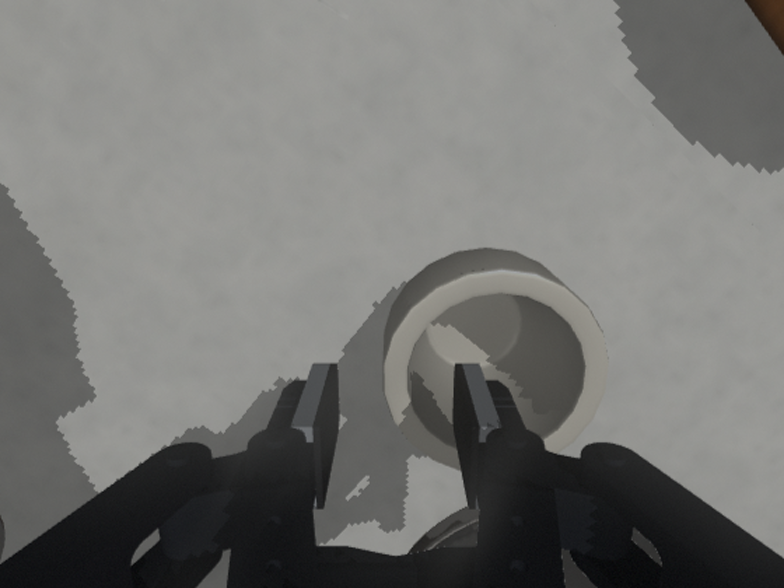

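```bash
python3 -m handwheel '[0,-1,8,0.3,0,0,0.6, 0,0,7,0,0,0,0.6, 0,0,0,0,0,0,0.6, 0,0,0,0,0,0,0.8, 0,0,0,0,0,0,1, 0,0,0,0,0,0,1, 0,0,0,0,0,0,1, 0,0,0,0,0,0,1]' 50
python3 -m handwheel '[0,0,-10,0,0,0,1, 0,0,-25,0,0,0,1, 0,0,-35,0,0,0,1, 0,0,-40,0,0,0,1, 0,0,-30,0,0,0,1, 0,0,-10,0,0,0,1, 0,0,0,0,0,0,1, 0,0,0,0,0,0,1]'
python3 -c "
from h import *
togo([0.5485,-0.038,0.14],np.radians(129.6)); print(state()[0]['joint_positions'])
c=cam('wrist');save(c,'w46.png',None,1.2)
c=cam('scene');save(c,'s46.png',None,1.4)"
```

```text
time: 58.48
eef_pos: [0.552, -0.2673, 0.0112]
tcp_rot: [3.14, 0.003, 2.27]
wrist_force: [-0.2, 1.0, -0.4]
width: 0.09
time: 59.48
eef_pos: [0.5506, -0.2672, 0.1674]
tcp_rot: [3.14, 0.002, 2.269]
wrist_force: [-0.6, -0.1, -1.3]
width: 0.096
now [ 0.5506 -0.2672  0.1674] [1.7991e+02 1.0000e-01 1.2998e+02] shift mm [177.1 145.6  27.3] turn [0.09 0.1  0.38] t 59.48 F [-0.6 -0.1 -1.3] w 0.096
[-0.26044143  0.58560085  0.93790987  1.70039879 -0.51848289  1.12236786
  1.5277069 ]
```

View pics/w46.png

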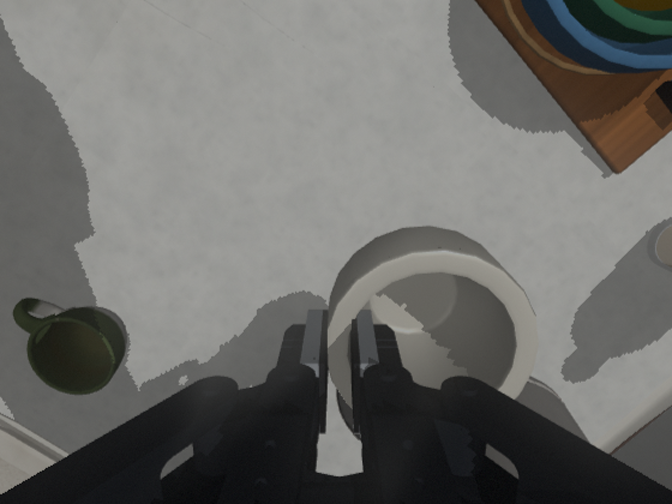

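View pics/s46.png

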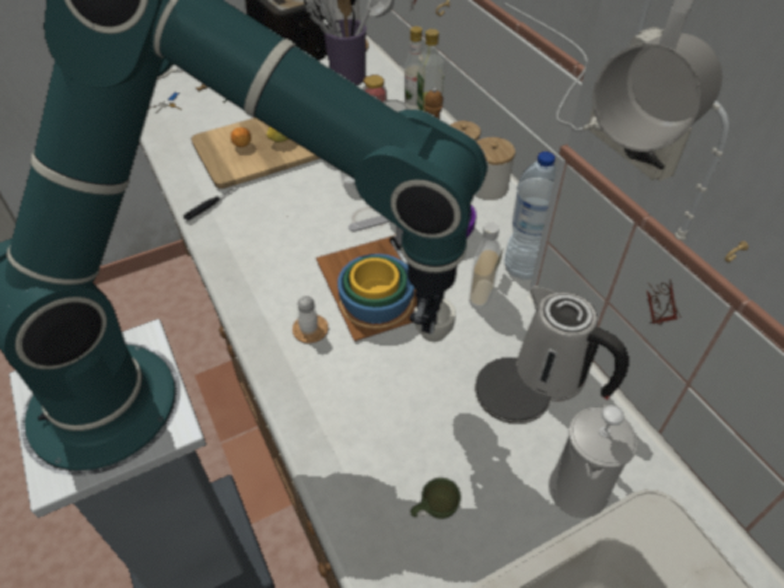

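```bash
python3 -m handwheel '[15,12,0,0,0,0,1, 30,25,0,0,0,0,1, 30,25,0,0,0,0,1, 30,25,0,0,0,0,1, 30,25,0,0,0,0,1, 25,20,0,0,0,0,1, 12,10,0,0,0,0,1, 0,0,0,0,0,0,1, 0,0,0,0,0,0,1]'
python3 -c "
from h import *
togo([0.5495,-0.0388,0.1],np.radians(129.6)); print(state()[0]['joint_positions'])"
```

```text
time: 60.7
eef_pos: [0.5463, -0.0401, 0.1619]
tcp_rot: [-3.135, -0.001, 2.265]
wrist_force: [0.5, -1.2, -1.0]
width: 0.088
now [ 0.5463 -0.0401  0.1619] [-1.7963e+02 -8.0000e-02  1.2976e+02] shift mm [-1.2  3.7 61.9] turn [-0.37 -0.08  0.16] t 60.7 F [ 0.5 -1.2 -1. ] w 0.088
[-0.74687247  0.48583982  0.99601817  1.86093443 -0.46233784  1.05547223
  1.12872002]
```

```bash
python3 -m handwheel '[-1,3,20,-0.4,0,0,1, 0,0,30,0,0,0,1, 0,0,15,0,0,0,1, 0,0,10,0,0,0,1, 0,0,0,0,0,0,1, 0,0,0,0,0,0,1]'
python3 -c "
from h import *
togo([0.5495,-0.0388,0.054],np.radians(129.6))
c=cam('wrist');save(c,'w47.png',(180,60,500,340),2.5)"
```

```text
time: 61.45
eef_pos: [0.5503, -0.045, 0.0865]
tcp_rot: [3.139, 0.002, 2.258]
wrist_force: [1.3, 0.0, -0.8]
width: 0.09
now [ 0.5503 -0.045   0.0865] [1.7988e+02 1.0000e-01 1.2935e+02] shift mm [ 5.4  3.2 32.5] turn [ 0.12  0.1  -0.25] t 61.45 F [ 1.3  0.  -0.8] w 0.09
```

View pics/w47.png

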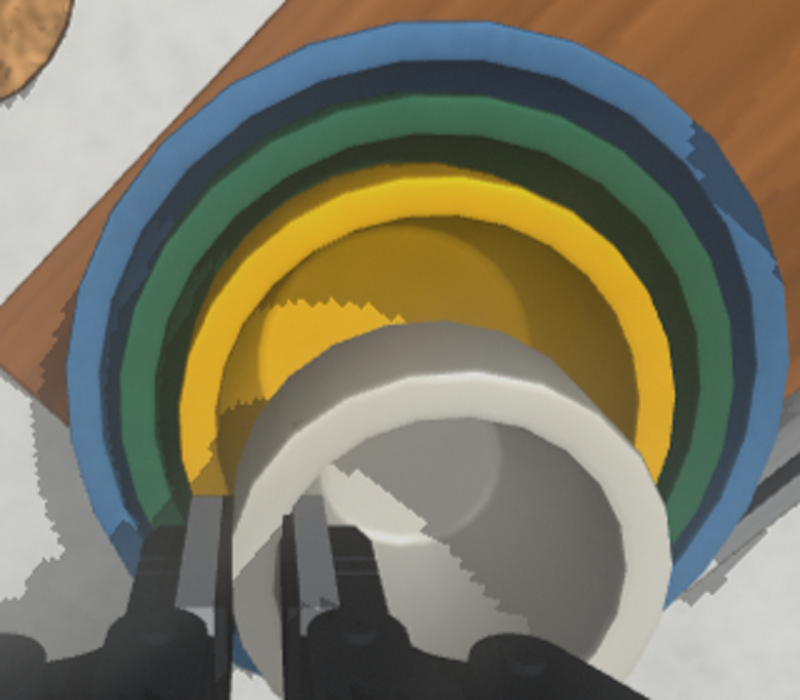

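```bash
python3 -m handwheel '[5,3,8,0,0,0,1, 0,0,8,0,0,0,1, 0,0,0,0,0,0,1, 0,0,0,0,0,0,1]'
python3 -c "
from h import *
togo([0.5495,-0.0388,0.054],np.radians(129.6))
c=cam('wrist');save(c,'w48.png',(180,60,500,340),2.5)"
```

```text
time: 62.0
eef_pos: [0.5498, -0.0382, 0.0699]
tcp_rot: [3.139, 0.002, 2.259]
wrist_force: [-0.5, -0.7, 0.2]
width: 0.089
now [ 0.5498 -0.0382  0.0699] [1.7982e+02 1.1000e-01 1.2941e+02] shift mm [-0.2 -0.7 15.9] turn [ 0.18  0.11 -0.18] t 62.0 F [-0.5 -0.7  0.2] w 0.089
```

View pics/w48.png

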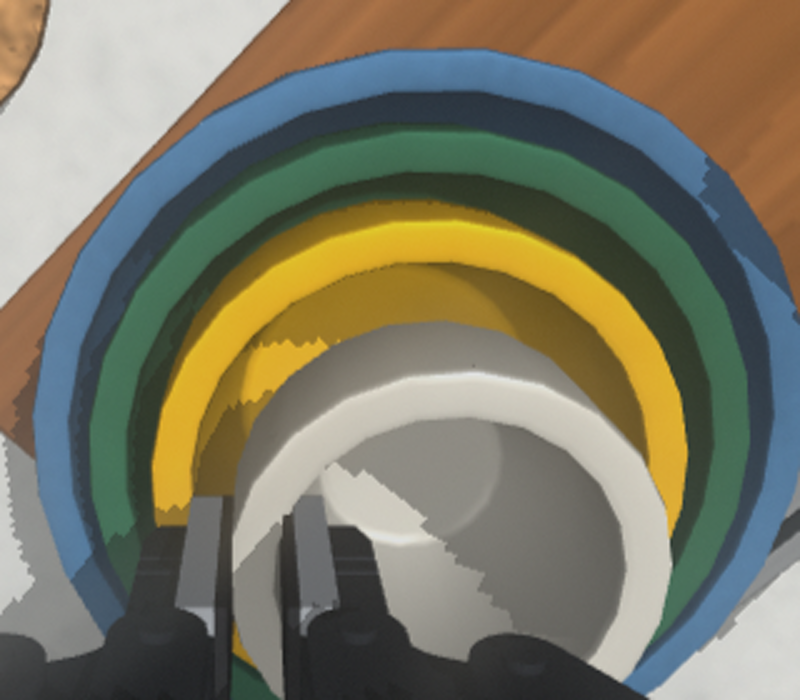

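```bash
python3 -c "
from h import *
c=cam('wrist')
f=lambda L,z:circ(c,[(a/2.5+180,b/2.5+60) for a,b in L],z)
z=state()[1][2]
print(f([(233,520),(262,455),(320,408),(405,375),(510,378),(580,405),(640,465),(668,545)],z-.0112+.058))
print(f([(153,470),(168,400),(203,335),(262,275),(338,237),(420,221),(497,227),(560,255),(627,310),(668,370),(687,440)],.088))"
```

```text
(array([ 0.57263796, -0.02150346]), np.float64(0.03514341930495582))
(array([ 0.57108724, -0.01832219]), np.float64(0.04907896821060336))
```

```bash
python3 -m handwheel '[3,1,6,0,0,0,1, 0,0,5,0,0,0,1, 0,0,0,0,0,0,1]' | grep -E "eef|force"
python3 -c "
from h import *
togo([0.548,-0.0355,0.054],np.radians(129.6))
c=cam('wrist');save(c,'w49.png',(180,60,500,340),2.5)"
```

```text
eef_pos: [0.5487, -0.035, 0.0582]
wrist_force: [-0.3, 0.1, -0.2]
now [ 0.5487 -0.035   0.0582] [1.7981e+02 1.1000e-01 1.2941e+02] shift mm [ 0.  -0.9  4.2] turn [ 0.19  0.11 -0.19] t 62.48 F [-0.3  0.1 -0.2] w 0.09
```

View pics/w49.png

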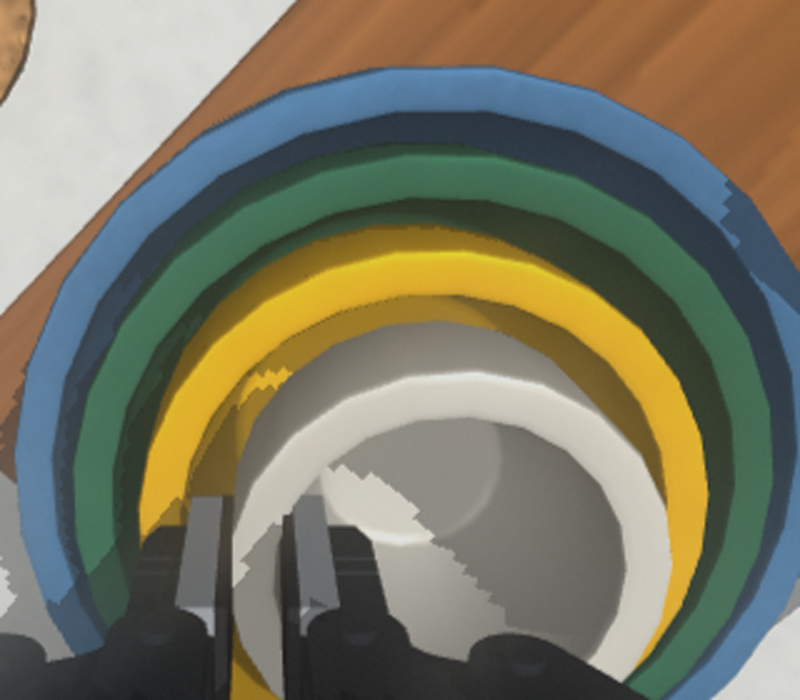

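```bash
python3 -m handwheel '[0,-1,3,0,0,0,1, 0,0,1,0,0,0,1, 0,0,0,0,0,0,1]' | grep -E "eef|force"; python3 -m handwheel '[0,0,0,0,0,0,0.7, 0,0,0,0,0,0,0.7, 0,0,0,0,0,0,0.7, 0,0,-15,0,0,0,0.7, 0,0,-30,0,0,0,0.6, 0,0,-40,0,0,0,0.6, 0,0,-40,0,0,0,0.6, 0,0,-30,0,0,0,0.6, 0,0,0,0,0,0,0.6, 0,0,0,0,0,0,0.6, 0,0,0,0,0,0,0.6]'
python3 -c "
from h import *
print(state()[0]['joint_positions'])
c=cam('wrist');save(c,'w50.png',None,1.4)
c=cam('scene');save(c,'s50.png',None,1.4)
"
```

```text
eef_pos: [0.5481, -0.0358, 0.0543]
wrist_force: [-0.6, -0.9, -0.5]
time: 64.28
eef_pos: [0.5468, -0.0372, 0.2189]
tcp_rot: [3.137, 0.003, 2.256]
wrist_force: [0.3, -0.2, -0.2]
width: 0.401
[-0.8099809   0.41335247  1.05961593  1.80915819 -0.39684545  1.14665503
  1.0652422 ]
```

View pics/w50.png

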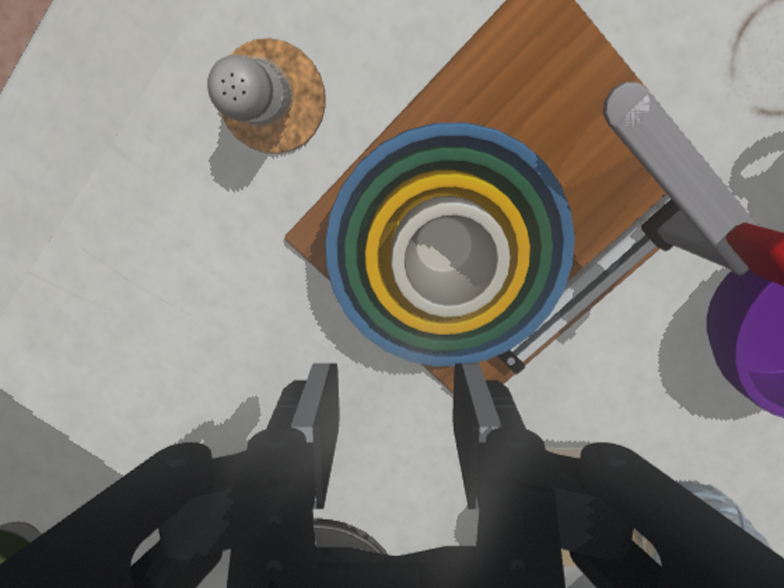

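View pics/s50.png

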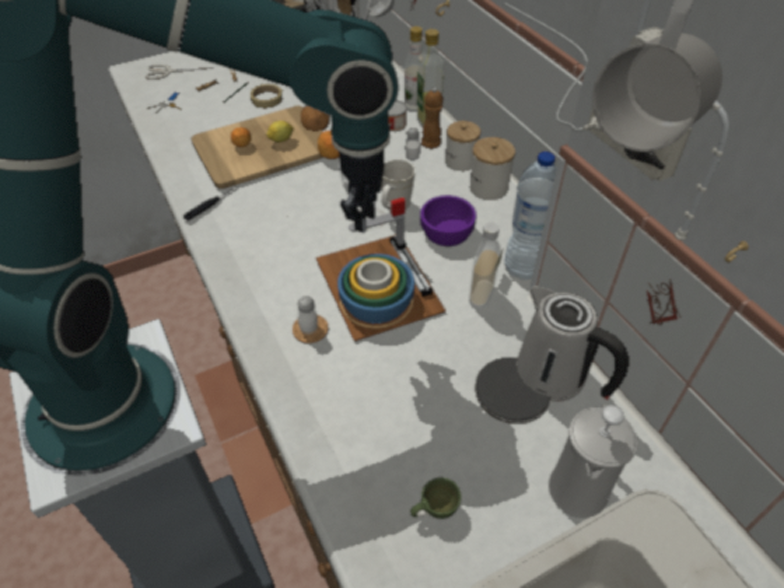

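```bash
python3 -m handwheel '[0,0,0,0,0,-9,0, 0,0,0,0,0,-9,0, 0,0,0,0,0,-9,0, 0,0,0,0,0,-9,0, 0,0,0,0,0,-9,0, 0,0,0,0,0,0,0, 0,0,0,0,0,0,0]' 60
python3 -c "
from h import *
togo([0.6875,0.092,0.2],np.radians(174.9)); print(state()[0]['joint_positions'])"
```

```text
time: 65.25
eef_pos: [0.5452, -0.0379, 0.2156]
tcp_rot: [-3.14, -0.0, 3.059]
wrist_force: [0.2, -0.3, -0.4]
width: 1.001
now [ 0.5452 -0.0379  0.2156] [-1.7991e+02 -2.0000e-02  1.7529e+02] shift mm [-131.2  141.2   15.3] turn [-0.09 -0.02  0.39] t 65.25 F [ 0.2 -0.3 -0.4] w 1.001
[-0.68121835  0.34818291  0.86494779  1.80902876 -0.29098595  1.11862849
  1.77185984]
```

```bash
python3 -m handwheel '[-22,23,0,0,0,0,0, -22,24,0,0,0,0,0, -22,24,0,0,0,0,0, -22,24,0,0,0,0,0, -22,24,0,0,0,0,0, -21,22,0,0,0,0.4,0, 0,0,0,0,0,0,0, 0,0,0,0,0,0,0, 0,0,0,0,0,0,0]'
python3 -c "
from h import *
togo([0.6875,0.092,0.11],np.radians(174.9)); print(state()[0]['joint_positions'])
c=cam('wrist');save(c,'w51.png',None,1.4)"
```

```text
time: 66.38
eef_pos: [0.6917, 0.0944, 0.2127]
tcp_rot: [-3.137, -0.003, 3.027]
wrist_force: [1.1, -0.6, 0.3]
width: 1.001
now [0.6917 0.0944 0.2127] [-179.74   -0.18  173.44] shift mm [  3.5  -2.4 102.7] turn [-0.26 -0.18 -1.45] t 66.38 F [ 1.1 -0.6  0.3] w 1.001
[-0.65747601  0.64807925  0.76675351  1.4037005  -0.44908587  1.2732155
  1.59591725]
```

View pics/w51.png

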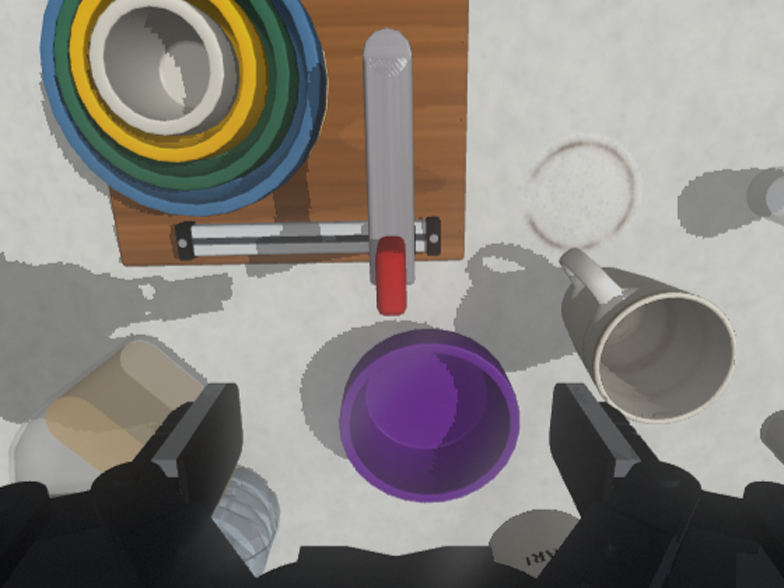

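```bash
python3 -m handwheel '[3,-2,25,-0.3,0,-1.4,0, 0,0,30,0,0,0,0, 0,0,25,0,0,0,0, 0,0,0,0,0,0,0, 0,0,0,0,0,0,0]'
python3 -c "
from h import *
togo([0.6875,0.0915,0.0935],np.radians(174.9))"
```

```text
time: 67.05
eef_pos: [0.688, 0.0907, 0.1339]
tcp_rot: [3.139, 0.0, 3.048]
wrist_force: [-0.6, -0.5, 0.5]
width: 1.005
now [0.688  0.0907 0.1339] [179.86   0.   174.65] shift mm [ 0.6  0.7 40.4] turn [ 0.14  0.01 -0.25] t 67.05 F [-0.6 -0.5  0.5] w 1.005
```

```bash
python3 -m handwheel '[0,1,20,0,0,0,0, 0,0,19,0,0,0,0, 0,0,0,0,0,0,0, 0,0,0,0,0,0,0.6, 0,0,0,0,0,0,1, 0,0,0,0,0,0,1, 0,0,0,0,0,0,1, 0,0,0,0,0,0,1, 0,0,0,0,0,0,1]' 60
python3 -c "
from h import *
togo([0.6875-.0107,0.0915-.1195,0.0935],np.radians(174.9))"
```

```text
time: 68.18
eef_pos: [0.6893, 0.0919, 0.0955]
tcp_rot: [3.138, 0.003, 3.048]
wrist_force: [0.9, -0.2, -1.0]
width: 0.151
now [0.6893 0.0919 0.0955] [179.8    0.19 174.64] shift mm [   1.3 -120.5    1.5] turn [ 0.2   0.19 -0.25] t 68.17 F [ 0.9 -0.2 -1. ] w 0.151
```

```bash
python3 -m handwheel '[0,-12,0,0,0,0,1, 0,-12,0,0,0,0,1, 0,-12,0,0,0,0,1, 0,-12,0,0,0,0,1, 0,-12,0,0,0,0,1, 0,-12,0,0,0,0,1, 0,-12,0,0,0,0,1, 0,-12,0,0,0,0,1, 0,-12,0,0,0,0,1, 0,0,0,0,0,0,1]'
python3 -c "
from h import *
togo([0.6875-.0107,0.0922-.1195,0.0955],np.radians(174.9))"
```

```text
time: 69.42
eef_pos: [0.6784, -0.0248, 0.0954]
tcp_rot: [3.138, 0.004, 3.047]
wrist_force: [-0.6, -1.7, 2.2]
width: 0.152
now [ 0.6784 -0.0248  0.0954] [179.82   0.21 174.56] shift mm [ 1.3 -2.6 -0.1] turn [ 0.18  0.21 -0.34] t 69.42 F [-0.6 -1.7  2.2] w 0.152
```

```bash
for i in 1 2 3; do python3 -m handwheel '[0,-3,0,0,0,0,1, 0,-2,0,0,0,0,1]' | grep -E "eef|force"; done
```

```text
eef_pos: [0.6781, -0.0272, 0.0954]
wrist_force: [-2.3, 11.0, 4.1]
eef_pos: [0.6781, -0.0268, 0.0954]
wrist_force: [-2.6, 7.1, 5.0]
eef_pos: [0.6781, -0.0266, 0.0954]
wrist_force: [-2.6, 7.5, 4.9]
```

```bash
python3 -m handwheel '[0,0,0,0,0,0,0, 0,0,0,0,0,0,0, 0,0,0,0,0,0,0, 0,0,0,0,0,0,0, 0,0,-20,0,0,0,0, 0,0,-35,0,0,0,0, 0,0,-40,0,0,0,0, 0,0,-40,0,0,0,0, 30,40,-20,0,0,0,0, 40,50,0,0,0,0,0, 40,50,0,0,0,0,0, 40,50,0,0,0,0,0, 20,20,0,0,0,0,0, 0,0,0,0,0,0,0, 0,0,0,0,0,0,0]'
python3 -c "
from h import *
c=cam('wrist');save(c,'w52.png',None,1.4)
c=cam('scene');save(c,'s52.png',None,1.4)
c=cam('top');save(c,'t52.png',(180,120,340,280),4)"
```

```text
time: 72.05
eef_pos: [0.5255, 0.194, 0.271]
tcp_rot: [3.121, 0.011, 3.053]
wrist_force: [0.9, -0.9, 0.1]
width: 1.004
```

View pics/s52.png

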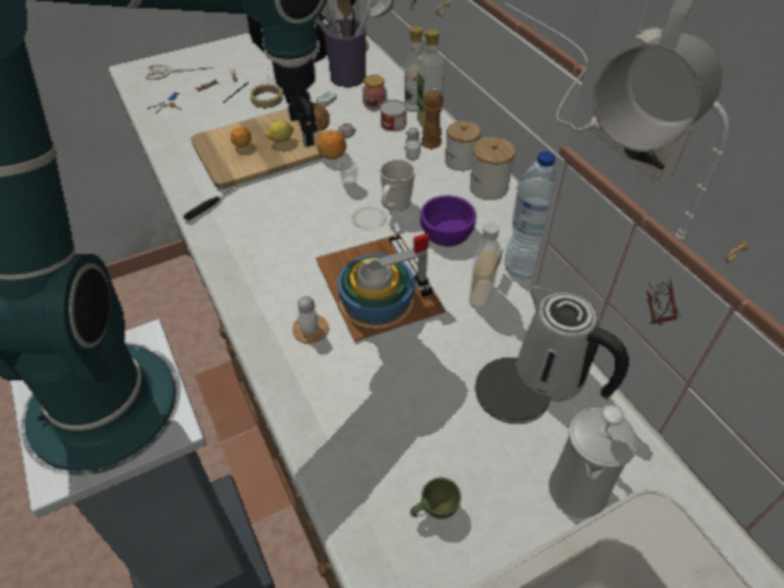

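View pics/t52.png

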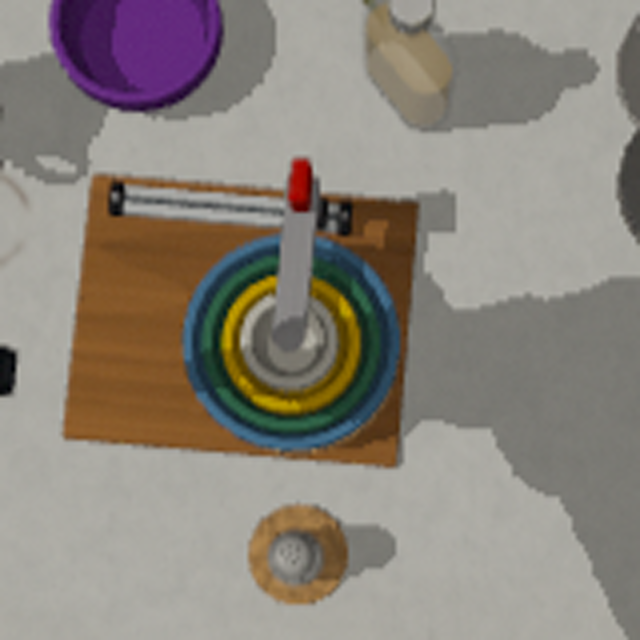

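View pics/w52.png

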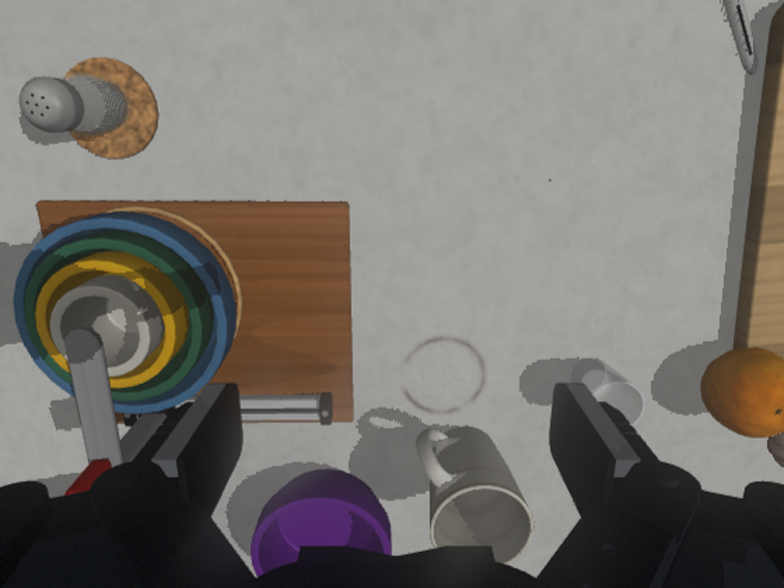

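```bash
python3 -m handwheel '[0,0,0,0,0,0,0, 0,0,0,0,0,0,0, 0,0,0,0,0,0,0, 0,0,0,0,0,0,0]'; python3 -c "
from station import sign_off
print(sign_off())"
```

```text
time: 72.7
eef_pos: [0.5264, 0.1918, 0.2701]
tcp_rot: [3.123, 0.01, 3.049]
wrist_force: [0.7, 0.3, 0.1]
width: 1.003
the job is handed in; nothing more can be done
None
```

The job is done and handed in at about 73 s of the 208 s allowed. I slid the keeper open to its stop, stood the salt shaker on the trivet, and set the blue bowl on the seat. I then nested the green, yellow and white bowls in it and slid the keeper home against its other stop.

**Last checks:** the final scene, top and wrist pictures show four level, concentric bowls inside the lip. The shaker is upright on the cork and the keeper's arm is over the nest. The tea glass and espresso cup are where they were. I measured the blue, green and yellow rims after each release, and their centres agreed within about 4 mm. The white bowl I judged by eye. The keeper moved about 119.5 mm between stops, against the 120 mm stated.

**What disagreed:**
- **Tool point:** the real fingertips sit about 36 mm behind the reported tool point. My first try at the keeper's grip closed on nothing, above the grip. I then touched the top of the grip, reading up to about 51 N at the wrist (limit 120 N), and corrected every later height by that amount. The fingers or gripper touched nothing else that hard.
- **White bowl:** it was knocked a few centimetres aside during the run, so I located it again before picking it up.

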